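# Gauge and sort turning blanks

## Task

Check the thickness of the wooden turning blanks on the bench, one at a time, longest first: push the blank square and flush into the fence corner of the gauge, lying flat with its long side along the back fence, and press the sprung foot down onto it for a moment to read its height. After gauging, lay the blanks flat inside the two-bay tray, full ones (36 mm) in the wide bay and thin ones (26 mm) in the narrow bay, and let the foot spring back up. Leave the other things on the bench where they are.

Things in the scene. Friction and masses are not known exactly. Their poses are not given: they have to be found in the camera images.
- blank_long: Plain pale wooden turning blank, a rectangular bar 165 mm long (its y axis) and 46 mm wide (its x axis), either 36 mm (full) or 26 mm (thin) thick - the gauge tells which. Origin: the centre of the bar. About 0.15 kg. May be absent (None).
- blank_medium: Plain pale wooden turning blank, a rectangular bar 140 mm long (its y axis) and 46 mm wide (its x axis), either 36 mm (full) or 26 mm (thin) thick - the gauge tells which. Origin: the centre of the bar. About 0.1 kg. May be absent (None).
- blank_short: Plain pale wooden turning blank, a rectangular bar 115 mm long (its y axis) and 46 mm wide (its x axis), either 36 mm (full) or 26 mm (thin) thick - the gauge tells which. Origin: the centre of the bar. About 0.1 kg. May be absent (None).
- gauge: Thickness gauge, fixed to the bench: an aluminium plate 12 mm thick, x from -70 to +80 mm, y from -115 to +115 mm of its origin, which lies on its underside. Two dark steel fences 10 mm high stand on it: the back fence along y (its inner face at x = +50 mm, 14 mm deep, running the plate's whole length), and the end fence along x (its inner face at y = +103 mm, 12 mm deep).
- column_top (a point): Top of the gauge's steel column (22 mm across, standing 15 mm behind the back fence's inner face, 147 mm high above the bench). A grey bracket on it, 86 to 102 mm above the bench, reaches over the corner (57 mm to -x, 12 mm to +x, 27 mm to -y, 3 mm to +y of the column, gauge axes) and guides the foot's rod.
- fence_corner (a point): Inner corner of the two fences at the plate's upper face (12 mm above the bench), axes as the gauge's. A blank flush in the corner lies towards -x and -y from here, with its long side along y against the back fence: its origin is then at x = -23 mm, y = minus half its length, z = half its thickness.
- foot (a joint): Height of the foot's underside above the gauge plate (m), i.e. the thickness of a blank when the foot rests on it. Sprung upwards to 0.060; pressing the cap takes about 2.5 N at the start, rising by 0.5 N per 10 mm; lowest 0. It springs back up when let go. Bracket and foot overhang the corner: slide a blank in under them along y, and draw it out 40 mm before lifting it.
- cap_top (a point): Centre of the upper face of the black round cap (30 mm across, 12 mm high) on the foot's rod, the place to press down; moves with the foot. At rest (joint at 0.060) it is 176 mm above the bench. The foot (18 mm disc) has its underside 104 mm straight below it, 23 mm from the back fence and 20 mm from the end fence.
- tray: Shallow plywood tray, fixed to the bench: 256 mm (x) by 202 mm (y), walls 6 mm thick and 14 mm high, floor 5 mm thick, with one divider along y. Origin: centre of its underside.
- wide_bay (a point): Centre of the wide bay's floor (5 mm above the bench), the bay nearer the robot: inside 150 mm (x) by 190 mm (y), axes as the tray's.
- narrow_bay (a point): Centre of the narrow bay's floor (5 mm above the bench), the bay farther from the robot: inside 88 mm (x) by 190 mm (y), axes as the tray's.
- bowl: Bystander: turned wooden bowl, 124 mm across, 50 mm high, loose. Leave it alone.
- jar: Bystander: amber glass jar with steel lid, 60 mm across, 72 mm high, loose. Leave it alone.
- honing_bar: Bystander: green honing bar 45 x 125 x 28 mm, loose. Leave it alone.
- chuck_wrench: Bystander: steel wrench lying flat, loose. Leave it alone.
- screwdriver: Bystander: screwdriver lying flat, loose. Leave it alone.
- wax_tin: Bystander: steel tin, 72 mm across, 60 mm high, loose. Leave it alone.
- mallet: Bystander: wooden mallet lying on its side, about 66 mm high, loose. Leave it alone.
Things that resemble listed ones, but are neither listed nor needed, are in the scene too. Leave any black or blue look-alike of the blank_short alone.

How it is judged:
On the way, in this order (a step that is already met when the one before it is completed fails the run):
1. the long blank lies flat, flush against both fences (within 2 mm and 0.03 rad) while the foot is pressed down on it (x of blank_long in the frame of fence_corner between -0.025 and -0.021 m and y of blank_long in the frame of fence_corner between -0.0845 and -0.0805 m and z of blank_long in the frame of fence_corner between 0.015 and 0.021 m and angle between the y axis of blank_long and the y axis of fence_corner, either way round below 0.03 rad and z of blank_long in the frame of cap_top between -0.1235 and -0.119 m), for 0.3 s.
2. the medium blank lies flat, flush against both fences (within 2 mm and 0.03 rad) while the foot is pressed down on it (x of blank_medium in the frame of fence_corner between -0.025 and -0.021 m and y of blank_medium in the frame of fence_corner between -0.072 and -0.068 m and z of blank_medium in the frame of fence_corner between 0.01 and 0.016 m and angle between the y axis of blank_medium and the y axis of fence_corner, either way round below 0.03 rad and z of blank_medium in the frame of cap_top between -0.1185 and -0.114 m), for 0.3 s.
3. the short blank lies flat, flush against both fences (within 2 mm and 0.03 rad) while the foot is pressed down on it (x of blank_short in the frame of fence_corner between -0.025 and -0.021 m and y of blank_short in the frame of fence_corner between -0.0595 and -0.0555 m and z of blank_short in the frame of fence_corner between 0.015 and 0.021 m and angle between the y axis of blank_short and the y axis of fence_corner, either way round below 0.03 rad and z of blank_short in the frame of cap_top between -0.1235 and -0.119 m), for 0.3 s.
At the end, for the whole second after the job is handed in: Every blank present lies flat (within 3 mm and 0.06 rad) and at rest on the floor of its bay, inside the walls: 36 mm ones in the wide bay, 26 mm ones in the narrow bay; the gauge foot is up (above 55 mm) (x of blank_long in the frame of wide_bay between -0.054 and 0.054 m and y of blank_long in the frame of wide_bay between -0.06 and 0.06 m and z of blank_long in the frame of wide_bay between 0.015 and 0.021 m and angle between the z axis of each of blank_long, blank_short and the z axis of wide_bay, either way round below 0.06 rad and linear speed of each of blank_long, blank_medium, blank_short below 0.02 m/s and x of blank_medium in the frame of narrow_bay between -0.023 and 0.023 m and y of blank_medium in the frame of narrow_bay between -0.06 and 0.06 m and z of blank_medium in the frame of narrow_bay between 0.01 and 0.016 m and angle between the z axis of blank_medium and the z axis of narrow_bay, either way round below 0.06 rad and x of blank_short in the frame of wide_bay between -0.054 and 0.054 m and y of blank_short in the frame of wide_bay between -0.06 and 0.06 m and z of blank_short in the frame of wide_bay between 0.015 and 0.021 m and value of joint foot above 0.055 m); the robot touches nothing.
It fails at once if a bystander (bowl, jar, honing bar, wrench, screwdriver, tin or mallet) is pushed more than 40 mm from its place (distance of any of bowl, jar, honing_bar, chuck_wrench, screwdriver, wax_tin, mallet from where it was at the start of the episode above 0.04 m).
Of blank_long, blank_medium, blank_short only 2 to 3 are there at a start; the rules pass over those that are not, and their reading is None.
At some moment in a run one of blank_long, blank_medium, blank_short may be knocked a few centimetres aside while the robot is not near it.
Once in a run the grip may slacken for a moment while it holds something.
It also fails if it takes over 210 s, if anything falls off the work surface, if the arm or the gripper's body presses on something with over 40 N, if the wrist force passes 120 N, or if a joint passes its speed limit or range.

## Robot

A 6-joint arm with a two-finger parallel gripper is mounted at the origin on the work surface. World frame = base frame: x ahead of the robot, y to its left, z up, the work surface at z = 0. Lengths are in m, angles in rad, forces in N, time in s.
With the tool pointing down it reaches from about 0.325 to 0.775 m from the base axis. Payload 5.5 kg.
Tool frame: the origin (TCP) lies at the very end of the fingers, on their centre line; the grasp point (between the pads) lies robot.hold_point_z behind it (robot.hold_point_z is the distance from the TCP to the grasp point, in m); z points along the fingers, y is the line along which they close (so a half turn about z gives the same grasp; the last joint's range is limited). The gripper opens to 88 mm and grips with 3 to 60 N. Pads are 20 mm wide; open, the fingers measure 115 mm over their backs; the gripper's body (75 mm by 178 mm) begins 61 mm behind the grasp point.
Start: joints at [1.215, 0.091, 1.231, -0, 1.82, -0.057], TCP at [0.177, 0.573, 0.223] pointing down, gripper open.
Joint ranges: [-2.87, 2.87], [-0.86, 2.18], [0.17, 2.46], [-1.51, 4.65], [0.06, 2.69], [-2.65, 2.65]. Speed limits (rad/s): [2.57, 2.57, 3.01, 3.14, 3.14, 3.14].

## Interface

Orientations are given as a 3x3 rotation matrix whose columns are the frame's x, y, z axes.
In Python, from cell import observe, imaging, robot gives the robot as it stands.
- The arm moves only by the tool move_arm, never from a script. Its argument "steps" is a list of rows, each an object of numbers: "dx", "dy", "dz": the shift along the tool's x, y, z in m; "spin": the turn about the tool's z in degrees. In form: [{"dx": .., "dy": .., "dz": .., "spin": ..}, ...]. A call has exactly 8 rows; each row is the pose to reach, as a shift and turn from the pose commanded when the call began, along the tool's axes at that moment; what a row does not reach only later rows make up. A row lasts 1/10 s, in which the tool goes at most 50 mm and 8.59 degrees, less where a joint would pass 70% of its speed; a pose out of reach is approached as far as the arm can. A call with a gripper value outside its range is refused whole. "fingers" is the opening, from 0 (shut) to 1 (fully open), set as the call begins (left out, the last holds). The fingers move at their own pace and stop on an object; "grip_force" is the grip in N (left out, the last holds). Time passes only in rows, so rows that repeat a pose let the fingers close, or fill a call up. It gives the time, the measured TCP pose, the force, the opening and the grip force at its end, in the units of the state.
- observe(): the state, without advancing time (a new reading comes with each control period).
- imaging.read_camera(name): name is "side" or "top"; returns a dict with "pixels" (480x640x3 uint8, red, green, blue), "vfov" (degrees; the focal length in pixels is half the picture's height over the tangent of half this angle, whatever the lens; pixels are square), "cx", "cy" (the principal point, pixels), "k1" (the pictures are not rectified: a ray, as slopes to the right and down, at radius r is drawn at 1 + k1 r^2 times it, then the intrinsics apply), "origin" and "rotation" of the camera in the world. Camera axes: x right, y up, looking along -z (the intrinsics and any distortion apply to the point x, -y, -z); pixel columns grow to the right and rows downward; lengths in m; the calibration is good to about 2 mm. A picture is of the moment at which its call begins. There is no depth.
- robot.hand_in(): hands the job in; it is judged then, once.
The state is a dict: "clock": time; "joint_positions": joint angles; "qd": joint speeds; "tau": joint torques, N m; "tcp_pos": TCP position; "tcp_rot": TCP orientation; "ft_force": force on the tool from outside, world axes, zero at the start; "moment": the same for the moment, N m; "width": finger opening in m; "grasp_force": force on a finger pad.
Only numpy, scipy, OpenCV 4.12 (cv2) and the standard library are available. Lean on these libraries where they do the work, as an engineer would, in place of code of your own. Each camera call takes 0.05 s, during which the arm holds its last target. There are 200 camera calls.

## Working session

There is one attempt and no reset: what is moved stays moved. The work goes in short steps, Python scripts to look and compute and a tool call to move; the robot and the scene stay as the last step left them, time stands still between calls to the robot, and variables do not carry over. Pictures are saved under pics/ and viewed, at most 14 in all, crops included, and the job is handed in when it is done.

Besides the shell and the picture viewer there is one more tool, called after ">>>" as name(argument=value, ...), one argument or row to a line, values as JSON. move_arm: Moves the arm, as the interface text tells. Its arguments: {"type":"object","properties":{"steps":{"type":"array","items":{"type":"object","properties":{"dx":{"type":"number"},"dy":{"type":"number"},"dz":{"type":"number"},"spin":{"type":"number"}}}},"fingers":{"type":"number"},"grip_force":{"type":"number"}},"required":["steps"]}

```bash
ls; mkdir -p pics; cat > h.py <<'E'
import numpy as np, cv2
from cell import observe, imaging, robot
def cam(n): return imaging.read_camera(n)
def K(c):
    f=240/np.tan(np.radians(c['vfov'])/2); return f
def ray(c,u,v):
    f=K(c); d=np.array([(u-c['cx'])/f,(v-c['cy'])/f]); s=d.copy()
    for _ in range(30): s=d/(1+c['k1']*(s@s))
    return np.array(c['origin']),np.array(c['rotation'])@np.array([s[0],-s[1],-1])
def onz(c,u,v,z):
    o,d=ray(c,u,v); return o+d*(z-o[2])/d[2]
def proj(c,p):
    q=np.array(c['rotation']).T@(np.array(p)-c['origin']); s=np.array([q[0],-q[1]])/-q[2]
    s=s*(1+c['k1']*(s@s)); f=K(c); return s*f+[c['cx'],c['cy']]
def save(c,n): cv2.imwrite('pics/'+n+'.png',c['pixels'][:,:,::-1])
E
python3 - <<'E'
from h import *
for n in('top','side'):
    c=cam(n); save(c,n+'0'); np.save(n+'0.npy',c,allow_pickle=True)
    print(n,{k:v for k,v in c.items() if k!='pixels'})
print(observe(),robot.hold_point_z)
E
```

```text
pics
top {'vfov': 55.635845933923854, 'cx': 321.7862120305714, 'cy': 243.29234181412983, 'k1': 0.015200312659594425, 'origin': array([ 0.44808229, -0.13559134,  1.29040646]), 'rotation': array([[ 0.01770504,  0.99853097, -0.05120964],
       [-0.99939644,  0.01920493,  0.02894685],
       [ 0.02988781,  0.05066623,  0.99826833]])}
side {'vfov': 52.695936755362354, 'cx': 316.781665253739, 'cy': 239.33792873805186, 'k1': 0.0006203952273705716, 'origin': array([ 0.14722167, -0.97138418,  0.86609137]), 'rotation': array([[ 0.92029187,  0.23660818, -0.31157573],
       [-0.39066614,  0.5986016 , -0.69932545],
       [ 0.02104361,  0.76530562,  0.643323  ]])}
{'clock': 0.1, 'joint_positions': array([ 1.21529100e+00,  9.17847212e-02,  1.23174793e+00,  6.03334518e-06,
        1.81980024e+00, -5.67006929e-02]), 'qd': array([ 0.00151344, -0.00040792, -0.00189866, -0.00206202,  0.00110621,
       -0.00160931]), 'tau': array([ 2.35157699e-03, -4.47857344e+01, -4.07572210e+01,  6.99389353e-02,
        2.83944671e-02, -1.19602923e-04]), 'tcp_pos': array([0.17653554, 0.57316719, 0.22162917]), 'tcp_rot': array([[-9.55689464e-01,  2.94376076e-01, -6.11193508e-04],
       [ 2.94376692e-01,  9.55688081e-01, -1.62937999e-03],
       [ 1.04459861e-04, -1.73710242e-03, -9.99998486e-01]]), 'ft_force': array([0.54864762, 0.04610489, 0.84897535]), 'moment': array([-0.01230594,  0.03723456,  0.03511424]), 'grasp_force': 0.0, 'width': 0.08768911280461386} 0.0187
```

View pics/top0.png

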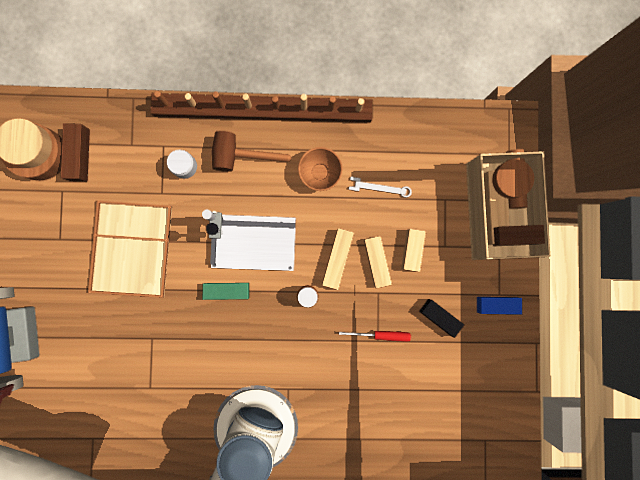

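View pics/side0.png

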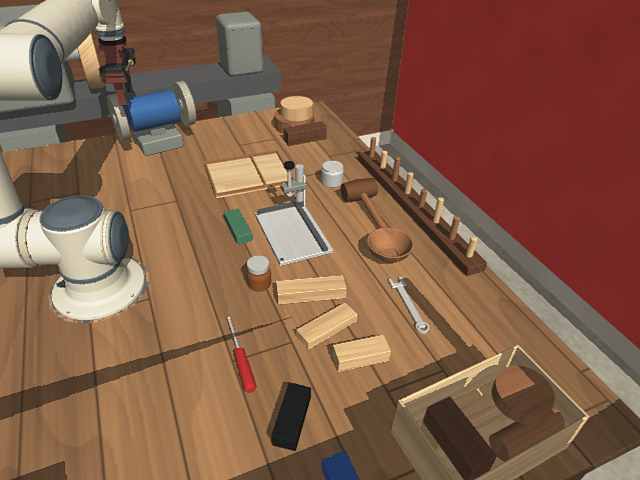

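The top view shows the long blank at (338,259), medium at (377,262) and short at (413,250). The gauge plate is at (252,243) with its column near (212,222), and the tray is at (130,248). The side view agrees.

```bash
cat >> h.py <<'E'
def blanks(c, box=(300,210,440,305), amin=250):
    hsv=cv2.cvtColor(c['pixels'],cv2.COLOR_RGB2HSV)
    m=cv2.inRange(hsv,(15,40,175),(32,150,255)); k=np.zeros_like(m); x0,y0,x1,y1=box; k[y0:y1,x0:x1]=m[y0:y1,x0:x1]
    k=cv2.morphologyEx(k,cv2.MORPH_OPEN,np.ones((3,3),np.uint8))
    cs,_=cv2.findContours(k,cv2.RETR_EXTERNAL,cv2.CHAIN_APPROX_NONE)
    return [q for q in cs if cv2.contourArea(q)>amin]
def rect(c,q,z):
    P=np.array([onz(c,u,v,z)[:2] for u,v in q[:,0]],np.float32)
    (x,y),(w,h),a=cv2.minAreaRect(P*1000)
    if w>h: w,h,a=h,w,a+90   # h long; long axis angle = a+90
    ang=(a+90+90)%180-90
    return np.array([x,y])/1000,w,h,ang
E
python3 - <<'E'
from h import *
c=np.load('top0.npy',allow_pickle=True).item()
for q in blanks(c):
    for z in(.026,.036):
        print(cv2.boundingRect(q),z,rect(c,q,z))
px=c['pixels']; hsv=cv2.cvtColor(px,cv2.COLOR_RGB2HSV)
def comp(m,box,name,z):
    k=np.zeros_like(m);x0,y0,x1,y1=box;k[y0:y1,x0:x1]=m[y0:y1,x0:x1]
    k=cv2.morphologyEx(k,cv2.MORPH_CLOSE,np.ones((3,3),np.uint8))
    cs,_=cv2.findContours(k,cv2.RETR_EXTERNAL,cv2.CHAIN_APPROX_NONE)
    q=max(cs,key=cv2.contourArea); print(name,cv2.boundingRect(q),rect(c,q,z)); return k
g=comp(cv2.inRange(hsv,(0,0,120),(180,45,255)),(195,205,305,280),'plate',.012)
t=comp(cv2.inRange(hsv,(12,40,190),(32,130,255)),(85,195,180,305),'tray',.014)
im=cv2.resize(px[195:305,80:440],None,fx=2.2,fy=2.2,interpolation=cv2.INTER_CUBIC)
mm=cv2.resize((g|t)[195:305,80:440],None,fx=2.2,fy=2.2)
cv2.imwrite('pics/crop.png',np.vstack([im[:,:,::-1],cv2.cvtColor(mm,cv2.COLOR_GRAY2BGR)]))
s=np.load('side0.npy',allow_pickle=True).item()
cv2.imwrite('pics/screw.png',cv2.resize(s['pixels'][145:275,195:345],None,fx=4,fy=4,interpolation=cv2.INTER_CUBIC)[:,:,::-1])
E
```

```text
(365, 237, 27, 51) 0.026 (array([ 0.46459784, -0.33029575]), 47.22706985473633, 138.3654022216797, 13.76374626159668)
(365, 237, 27, 51) 0.036 (array([ 0.46446725, -0.32875586]), 46.85357666015625, 137.27113342285156, 13.7637357711792)
(404, 229, 22, 42) 0.026 (array([ 0.5004288 , -0.43244122]), 46.84103775024414, 115.87993621826172, -7.7933502197265625)
(404, 229, 22, 42) 0.036 (array([ 0.5000148 , -0.43009348]), 46.4705696105957, 114.96341705322266, -7.793342590332031)
(323, 229, 31, 60) 0.026 (array([ 0.47234467, -0.21800409]), 46.876121520996094, 165.84463500976562, -14.422050476074219)
(323, 229, 31, 60) 0.036 (array([ 0.47215286, -0.21735234]), 46.5053825378418, 164.5330810546875, -14.422065734863281)
plate (202, 210, 94, 61) (array([0.5172533 , 0.03556727]), 158.72532653808594, 263.31561279296875, 87.83522033691406)
tray (92, 203, 74, 92) (array([0.48922467, 0.35990497]), 183.2835235595703, 243.54397583007812, -2.8390655517578125)
```

View pics/crop.png

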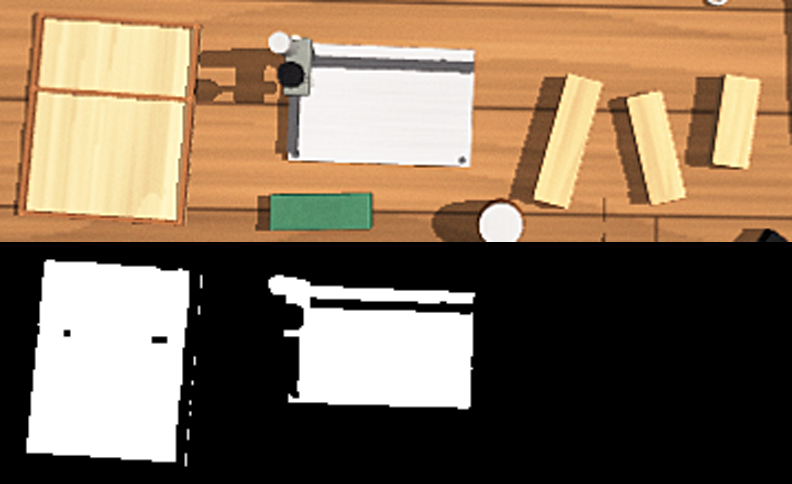

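View pics/screw.png

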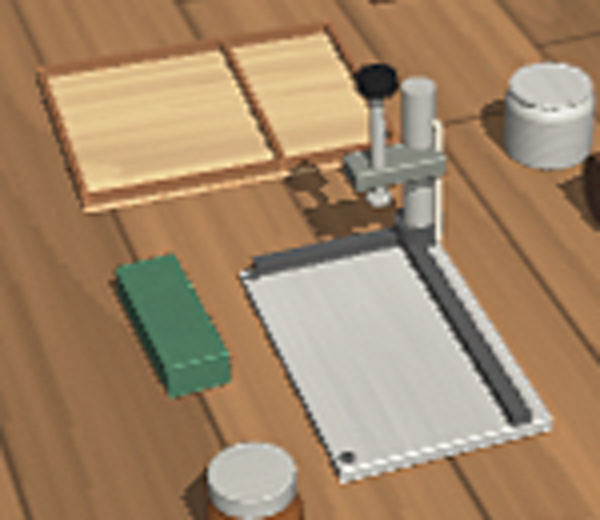

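The crops show the plate with its fences, column at top left of the plate and black cap at about (212,229) in the top view. The gauge's +y runs left in the top image and +x runs up. Next I fit the fence lines, the cap and the tray.

```bash
python3 - <<'E'
from h import *
c=np.load('top0.npy',allow_pickle=True).item(); s=np.load('side0.npy',allow_pickle=True).item()
px=c['pixels'].astype(float); g=px.mean(2)
def edge(axis,rng,lo,hi,z,sign):
    # subpixel strongest gradient; axis 'row': for each column u in rng search rows lo..hi ; sign of d/d(index)
    P=[]
    for t in rng:
        l=g[lo:hi,t] if axis=='row' else g[t,lo:hi]
        d=np.diff(l)*sign; i=int(d.argmax()); 
        if 0<i<len(d)-1:
            a,b,e=d[i-1:i+2]; den=a-2*b+e; o=0.5*(a-e)/den if den else 0
        else:o=0
        p=lo+i+.5+o; P.append(onz(c,*((t,p) if axis=='row' else (p,t)),z)[:2])
    P=np.array(P,np.float32)*1000
    vx,vy,x,y=cv2.fitLine(P,cv2.DIST_HUBER,0,.01,.01).ravel()
    n=np.array([-vy,vx]); r=np.abs((P-[x,y])@n)
    return np.array([x,y]),np.array([vx,vy]),r.mean()
def inter(a,b):
    t=np.linalg.solve(np.stack([a[1],-b[1]],1),b[0]-a[0]); return a[0]+t[0]*a[1]
print('cols profile x=260 rows',g[212:275:1,260].astype(int)); print('row 250 cols', g[250,203:222].astype(int),g[250,288:300].astype(int))
bf=edge('row',range(230,288),219,230,.012,1)
nf=edge('row',range(222,285),262,275,.012,-1)
ef=edge('col',range(240,260),209,220,.012,1)
rf=edge('col',range(230,262),290,300,.012,-1)
for n,e in zip(('back','near','end','right'),(bf,nf,ef,rf)): print(n,e[0],np.degrees(np.arctan2(e[1][1],e[1][0])),e[2])
C=inter(bf,ef);print('corner',C,'near-left',inter(nf,ef),'back-right',inter(bf,rf),'nr',inter(nf,rf))
for k,z in((c,.176),(s,.176)):
    P=k['pixels']; m=(P.max(2)<45).astype(np.uint8)*255
    b=(200,215,225,245) if k is c else (275,150,305,185)
    mk=np.zeros_like(m);mk[b[1]:b[3],b[0]:b[2]]=m[b[1]:b[3],b[0]:b[2]]
    cs,_=cv2.findContours(mk,cv2.RETR_EXTERNAL,cv2.CHAIN_APPROX_NONE);q=max(cs,key=cv2.contourArea)
    (u,v),r=cv2.minEnclosingCircle(q);print('cap',u,v,r,onz(k,u,v,.174))
# tray outer rect from reddish rim + floor
hsv=cv2.cvtColor(c['pixels'],cv2.COLOR_RGB2HSV)
print('tray row profile', c['pixels'][250,88:100].tolist(), c['pixels'][198:212,130].tolist())
fl=edge('col',range(215,285),90,102,.005,1); fr=edge('col',range(215,285),157,172,.005,-1)
ft=edge('row',range(105,160),198,212,.005,1); fb=edge('row',range(105,155),285,300,.005,-1)
for n,e in zip('l r t b'.split(),(fl,fr,ft,fb)): print(n,e[0],np.degrees(np.arctan2(e[1][1],e[1][0])),e[2])
print('tray',[inter(a,b) for a in(ft,fb) for b in(fl,fr)])
E
```

```text
cols profile x=260 rows [153 161 161 158 185 255 244 242 244 215  86 103 109  87 139 255 243 241
 242 240 239 240 240 240 239 236 241 241 240 240 241 240 240 239 241 241
 240 238 241 243 241 241 240 242 240 242 244 239 240 238 244 241 243 245
 243 243 244 187 141 152 157 160 154]
row 250 cols [163 156 170  96  84  83  85  88 102 110 101 100  53 254 248 243 240 241
 242] [241 241 241 241 243 253 173 137 153 153 152 155]
back [557.439       5.1350923] 89.14645 0.5241727
near [439.24692   22.941986] 88.8605 0.584767
end [492.56998 123.67055] 0.7445112 0.16019933
right [508.24182 -95.34346] -1.1490803 0.48507392
corner [559.2179  124.53663] near-left [441.2372  123.00349] back-right [555.9278  -96.29994] nr [436.9226  -93.91294]
cap 211.71621704101562 228.4729766845703 5.85707950592041 [0.53642125 0.10162888 0.174     ]
cap 288.5 165.0 4.924529075622559 [0.53342486 0.09724878 0.174     ]
tray row profile [[189, 129, 81], [195, 135, 82], [195, 131, 81], [130, 84, 52], [170, 102, 63], [205, 125, 75], [162, 92, 54], [154, 99, 58], [247, 208, 150], [254, 237, 181], [250, 232, 172], [249, 229, 173]] [[205, 141, 87], [205, 141, 88], [208, 141, 87], [220, 154, 96], [216, 148, 90], [194, 117, 71], [172, 103, 58], [205, 160, 110], [255, 246, 190], [252, 234, 176], [250, 229, 171], [250, 232, 176], [249, 228, 170], [249, 228, 167]]
l [484.23624 455.63843] -3.0394273 0.52550894
r [486.85284 271.7712 ] -3.1881433 1.2518659
t [610.0866  364.08182] 86.963165 0.49340093
b [367.30957 359.07477] 87.073326 0.5405566
tray [array([614.5767 , 448.71762], dtype=float32), array([604.84064, 265.19916], dtype=float32), array([372.54953, 461.56876], dtype=float32), array([363.19833, 278.6589 ], dtype=float32)]
```

```bash
cat >> h.py <<'E'
def go(x,y,z,a,at=None):
    "delta in tool axes to world x,y,z and tool-x heading a (deg)"
    o=observe(); R=o['tcp_rot']; d=R.T@(np.array([x,y,z])-o['tcp_pos'])
    cur=np.degrees(np.arctan2(R[1,0],R[0,0])); s=(cur-a+180)%360-180
    print('tcp',o['tcp_pos'].round(4),'head',round(cur,2),'d',d.round(4),'spin',round(s,2),'t',o['clock'])
E
python3 -c "
from h import *
go(.4895,-.2215,.15,165.6)"
```

```text
tcp [0.1765 0.5732 0.2216] head 162.88 d [-0.533  -0.6672  0.0727] spin -2.72 t 0.1
```

>>> move_arm(
  steps=[
    {"dx": -0.03,"dy": -0.037},
    {"dx": -0.06,"dy": -0.075},
    {"dx": -0.09,"dy": -0.112},
    {"dx": -0.12,"dy": -0.15},
    {"dx": -0.15,"dy": -0.187},
    {"dx": -0.18,"dy": -0.225},
    {"dx": -0.21,"dy": -0.262},
    {"dx": -0.24,"dy": -0.3},
  ],
  fingers=1,
)

```text
invalid input
```

>>> move_arm(
  steps=[
    {"dx": -0.03,"dy": -0.037},
    {"dx": -0.06,"dy": -0.075},
    {"dx": -0.09,"dy": -0.112},
    {"dx": -0.12,"dy": -0.15},
    {"dx": -0.15,"dy": -0.187},
    {"dx": -0.18,"dy": -0.225},
    {"dx": -0.21,"dy": -0.262},
    {"dx": -0.24,"dy": -0.3},
  ],
)

```text
invalid input
```

```bash
python3 -c "
from h import *
c=cam('top')
for q in blanks(c): print(cv2.boundingRect(q),rect(c,q,.036))
go(.4895,-.2215,.10,165.6)"
```

```text
(366, 237, 25, 51) (array([ 0.46446725, -0.32875586]), 46.85357666015625, 137.27113342285156, 13.7637357711792)
(404, 229, 22, 42) (array([ 0.50000677, -0.43008591]), 46.65642166137695, 115.1373062133789, -8.08758544921875)
(323, 229, 31, 60) (array([ 0.47210587, -0.21772084]), 46.71836853027344, 164.62928771972656, -14.79925537109375)
tcp [0.1765 0.5732 0.2218] head 162.88 d [-0.533  -0.6672  0.1227] spin -2.72 t 0.15
```

>>> move_arm(
  steps=[
    {"dx": -0.03,"dy": -0.037,"dz": 0,"spin": 0},
    {"dx": -0.06,"dy": -0.075,"dz": 0,"spin": 0},
    {"dx": -0.09,"dy": -0.112,"dz": 0,"spin": 0},
    {"dx": -0.12,"dy": -0.15,"dz": 0,"spin": 0},
    {"dx": -0.15,"dy": -0.187,"dz": 0,"spin": 0},
    {"dx": -0.18,"dy": -0.225,"dz": 0,"spin": 0},
    {"dx": -0.21,"dy": -0.262,"dz": 0,"spin": 0},
    {"dx": -0.24,"dy": -0.3,"dz": 0,"spin": 0},
  ],
  fingers=1,
)

```text
clock: 0.95
tcp_pos: [0.3178, 0.2143, 0.2225]
tcp_rot: [[-0.956, 0.294, 0.0], [0.294, 0.956, 0.0], [-0.0, 0.0, -1.0]]
ft_force: [0.7, 1.0, 0.7]
width: 0.0877
grasp_force: 0.0
```

>>> move_arm(
  steps=[
    {"dx": -0.03,"dy": -0.037,"dz": 0,"spin": 0},
    {"dx": -0.06,"dy": -0.075,"dz": 0,"spin": 0},
    {"dx": -0.09,"dy": -0.112,"dz": 0,"spin": 0},
    {"dx": -0.12,"dy": -0.15,"dz": 0,"spin": 0},
    {"dx": -0.15,"dy": -0.187,"dz": 0,"spin": 0},
    {"dx": -0.18,"dy": -0.225,"dz": 0,"spin": 0},
    {"dx": -0.21,"dy": -0.262,"dz": 0,"spin": 0},
    {"dx": -0.24,"dy": -0.3,"dz": 0,"spin": 0},
  ],
)

```text
clock: 1.75
tcp_pos: [0.459, -0.1434, 0.2225]
tcp_rot: [[-0.956, 0.295, 0.0], [0.295, 0.956, 0.0], [-0.0, 0.0, -1.0]]
ft_force: [0.1, 1.3, -0.1]
width: 0.088
grasp_force: 0.0
```

```bash
python3 -c "
from h import *
go(.4895,-.2215,.10,165.6)"
```

```text
tcp [ 0.459  -0.1434  0.2225] head 162.85 d [-0.0522 -0.0657  0.1225] spin -2.75 t 1.75
```

>>> move_arm(
  steps=[
    {"dx": -0.026,"dy": -0.033,"dz": 0.0,"spin": -1.4},
    {"dx": -0.052,"dy": -0.066,"dz": 0.01,"spin": -2.8},
    {"dx": -0.052,"dy": -0.066,"dz": 0.05,"spin": -2.8},
    {"dx": -0.052,"dy": -0.066,"dz": 0.09,"spin": -2.8},
    {"dx": -0.052,"dy": -0.066,"dz": 0.13,"spin": -2.8},
    {"dx": -0.052,"dy": -0.066,"dz": 0.17,"spin": -2.8},
    {"dx": -0.052,"dy": -0.066,"dz": 0.195,"spin": -2.8},
    {"dx": -0.052,"dy": -0.066,"dz": 0.2065,"spin": -2.8},
  ],
)

```text
clock: 2.55
tcp_pos: [0.4871, -0.2187, 0.0125]
tcp_rot: [[-0.969, 0.247, -0.005], [0.247, 0.969, 0.003], [0.005, 0.001, -1.0]]
ft_force: [-0.4, -0.2, -0.8]
width: 0.0878
grasp_force: 0.0
```

>>> move_arm(
  steps=[
    {"dx": 0,"dy": 0,"dz": 0,"spin": 0},
    {"dx": 0,"dy": 0,"dz": 0,"spin": 0},
    {"dx": 0,"dy": 0,"dz": 0,"spin": 0},
    {"dx": 0,"dy": 0,"dz": 0,"spin": 0},
    {"dx": 0,"dy": 0,"dz": 0,"spin": 0},
    {"dx": 0,"dy": 0,"dz": 0,"spin": 0},
    {"dx": 0,"dy": 0,"dz": 0,"spin": 0},
    {"dx": 0,"dy": 0,"dz": 0,"spin": 0},
  ],
  fingers=0,
  grip_force=35,
)

```text
clock: 3.35
tcp_pos: [0.4895, -0.2203, 0.0172]
tcp_rot: [[-0.969, 0.247, 0.001], [0.247, 0.969, -0.002], [-0.002, -0.001, -1.0]]
ft_force: [-0.4, -1.9, 5.9]
width: 0.0462
grasp_force: 35.0
```

```bash
python3 -c "
from h import *
print(observe()['width'],observe()['grasp_force'])
# gauge frame helper
a=np.radians(-1.0); C=np.array([.5585,.1230])
def gp(x,y): return C+[np.cos(a)*x-np.sin(a)*y,np.sin(a)*x+np.cos(a)*y]
p=gp(-.030,-.1005-.06); print('hover',p,gp(-.023,-.1005)); go(*p,.06,89)"
```

```text
0.04615598583240301 34.996424317359924
hover [ 0.52570346 -0.03695198] [0.53374954 0.02291671]
tcp [ 0.4895 -0.2203  0.0172] head 165.67 d [ 0.0102  0.1866 -0.043 ] spin 76.67 t 3.35
```

>>> move_arm(
  steps=[
    {"dx": 0,"dy": 0,"dz": -0.01,"spin": 0},
    {"dx": 0,"dy": 0,"dz": -0.03,"spin": 0},
    {"dx": 0,"dy": 0,"dz": -0.06,"spin": 0},
    {"dx": 0,"dy": 0,"dz": -0.09,"spin": 0},
    {"dx": 0,"dy": 0.01,"dz": -0.11,"spin": 5},
    {"dx": 0.003,"dy": 0.03,"dz": -0.12,"spin": 12},
    {"dx": 0.004,"dy": 0.05,"dz": -0.12,"spin": 20},
    {"dx": 0.005,"dy": 0.07,"dz": -0.12,"spin": 28},
  ],
)

```text
clock: 4.15
tcp_pos: [0.5013, -0.1495, 0.1363]
tcp_rot: [[-0.735, 0.678, -0.0], [0.678, 0.735, 0.001], [0.001, 0.0, -1.0]]
ft_force: [-0.6, 0.1, -0.8]
width: 0.0455
grasp_force: 35.0
```

```bash
python3 -c "
from h import *
o=observe();print(o['width'],o['grasp_force'],o['ft_force'])
go(.5257,-.037,.137,89)"
```

```text
0.04553211500248961 34.984506368637085 [-0.59559601  0.10598754 -0.81922169]
tcp [ 0.5013 -0.1495  0.1363] head 137.35 d [ 0.0583  0.0992 -0.0006] spin 48.35 t 4.15
```

>>> move_arm(
  steps=[
    {"dx": 0.007,"dy": 0.012,"dz": 0,"spin": 7},
    {"dx": 0.015,"dy": 0.025,"dz": 0,"spin": 14},
    {"dx": 0.025,"dy": 0.042,"dz": 0,"spin": 21},
    {"dx": 0.035,"dy": 0.06,"dz": 0,"spin": 28},
    {"dx": 0.045,"dy": 0.077,"dz": 0,"spin": 35},
    {"dx": 0.053,"dy": 0.09,"dz": 0,"spin": 42},
    {"dx": 0.058,"dy": 0.099,"dz": 0,"spin": 48.4},
    {"dx": 0.058,"dy": 0.099,"dz": 0,"spin": 48.4},
  ],
)

```text
clock: 4.95
tcp_pos: [0.5249, -0.0368, 0.1356]
tcp_rot: [[0.011, 1.0, -0.002], [1.0, -0.011, 0.001], [0.001, -0.002, -1.0]]
ft_force: [0.1, -0.6, -1.2]
width: 0.046
grasp_force: 35.0
```

```bash
python3 -c "
from h import *
c=cam('top'); save(c,'top1')
o=observe();print(o['width'],o['grasp_force'],o['ft_force'])
go(.5257,-.037,.032,89)"
```

```text
0.04587598546198923 34.991649985313416 [ 0.62873073 -0.35095922 -2.64241165]
tcp [ 0.5248 -0.0377  0.1357] head 89.5 d [0.0007 0.001  0.1037] spin 0.5 t 5.0
```

View pics/top1.png

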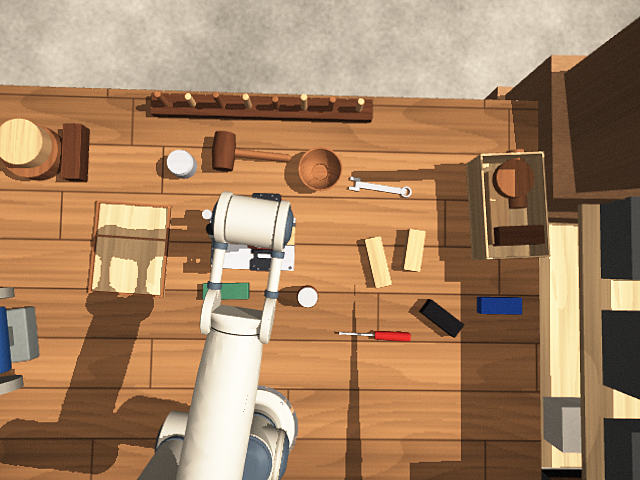

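The blank is held out of sight under the wrist, with medium and short unchanged at (377,262) and (413,250). I need to know how low the wrist hangs relative to the cap, so I'll check from the side.

```bash
python3 -c "
from h import *
c=cam('side'); print(proj(c,observe()['tcp_pos']),proj(c,[.5249,-.037,.216]))
cv2.imwrite('pics/side1.png',cv2.resize(c['pixels'][40:290,140:440],None,fx=2.4,fy=2.4)[:,:,::-1])"
```

```text
[304.11796974 204.57977388] [304.09458148 177.74582764]
```

View pics/side1.png

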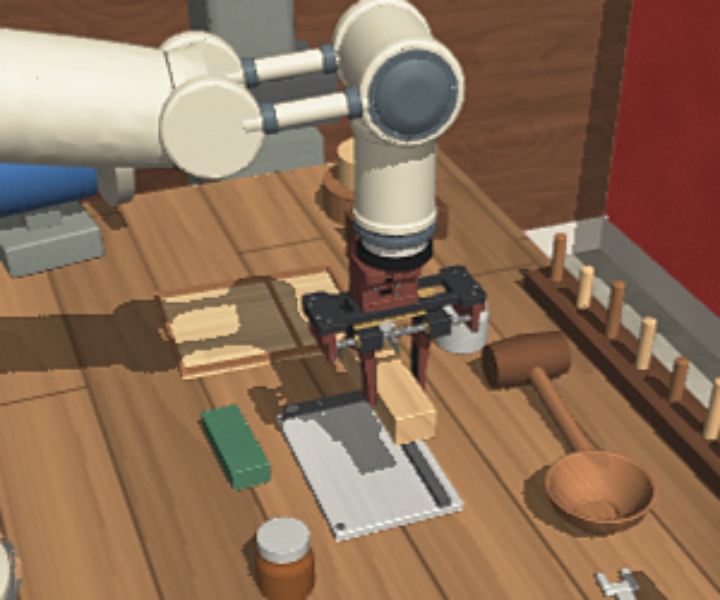

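The side crop shows the blank hanging level in the gripper over the plate. The gripper body is wide only along x, and the wrist is slim and well above the column.

>>> move_arm(
  steps=[
    {"dx": 0,"dy": 0,"dz": 0.02,"spin": 0.5},
    {"dx": 0,"dy": 0,"dz": 0.05,"spin": 0.5},
    {"dx": 0,"dy": 0,"dz": 0.075,"spin": 0.5},
    {"dx": 0,"dy": 0,"dz": 0.09,"spin": 0.5},
    {"dx": 0,"dy": 0,"dz": 0.1,"spin": 0.5},
    {"dx": 0,"dy": 0,"dz": 0.103,"spin": 0.5},
    {"dx": 0,"dy": 0,"dz": 0.103,"spin": 0.5},
    {"dx": 0,"dy": 0,"dz": 0.103,"spin": 0.5},
  ],
)

```text
clock: 5.85
tcp_pos: [0.5261, -0.0385, 0.0345]
tcp_rot: [[0.021, 1.0, 0.002], [1.0, -0.021, -0.0], [-0.0, 0.002, -1.0]]
ft_force: [-0.3, 0.2, -2.0]
width: 0.046
grasp_force: 35.0
```

```bash
python3 -c "
from h import *
o=observe();print(o['width'],o['grasp_force'],o['ft_force'])
go(.5337,.0229,.030,89)
c=cam('top');
cv2.imwrite('pics/t2.png',cv2.resize(c['pixels'][190:290,190:320],None,fx=4,fy=4)[:,:,::-1])"
```

```text
0.04595800786314572 34.99119579792023 [-0.293271    0.20692947 -1.9967078 ]
tcp [ 0.5261 -0.0385  0.0345] head 88.8 d [0.0615 0.0063 0.0045] spin -0.2 t 5.85
```

>>> move_arm(
  steps=[
    {"dx": 0.008,"dy": 0.001,"dz": 0.001,"spin": 0},
    {"dx": 0.018,"dy": 0.002,"dz": 0.002,"spin": 0},
    {"dx": 0.03,"dy": 0.003,"dz": 0.003,"spin": 0},
    {"dx": 0.042,"dy": 0.003,"dz": 0.003,"spin": 0},
    {"dx": 0.05,"dy": 0.003,"dz": 0.003,"spin": 0},
    {"dx": 0.053,"dy": 0.003,"dz": 0.003,"spin": 0},
    {"dx": 0.053,"dy": 0.003,"dz": 0.005,"spin": 0},
    {"dx": 0.053,"dy": 0.003,"dz": 0.0055,"spin": 0},
  ],
)

```text
clock: 6.7
tcp_pos: [0.5298, 0.0153, 0.0292]
tcp_rot: [[0.021, 1.0, 0.001], [1.0, -0.021, 0.001], [0.001, 0.001, -1.0]]
ft_force: [-2.6, 3.2, 8.0]
width: 0.0457
grasp_force: 35.0
```

```bash
python3 -c "
from h import *
o=observe();print(o['width'],o['grasp_force'],o['ft_force'],o['moment'])
go(.5337,.0229,.029,89)"
```

```text
0.04574181994525742 34.99623656272888 [-2.59368435  3.20977205  7.97558501] [ 0.41472334  0.81759162 -0.06367881]
tcp [0.5298 0.0153 0.0292] head 88.81 d [0.0076 0.0037 0.0002] spin -0.19 t 6.7
```

>>> move_arm(
  steps=[
    {"dx": 0.0,"dy": 0,"dz": -0.0007,"spin": 0},
    {"dx": 0.001,"dy": 0,"dz": -0.0007,"spin": 0},
    {"dx": 0.002,"dy": 0.0,"dz": -0.0007,"spin": 0},
    {"dx": 0.003,"dy": 0.0,"dz": -0.0007,"spin": 0},
    {"dx": 0.004,"dy": 0.0,"dz": -0.0007,"spin": 0},
    {"dx": 0.005,"dy": 0.0,"dz": -0.0007,"spin": 0},
    {"dx": 0.005,"dy": 0.0,"dz": -0.0007,"spin": 0},
    {"dx": 0.005,"dy": 0.0,"dz": -0.0007,"spin": 0},
  ],
)

```text
clock: 7.5
tcp_pos: [0.5302, 0.0185, 0.0293]
tcp_rot: [[0.022, 1.0, 0.002], [1.0, -0.022, -0.002], [-0.002, 0.002, -1.0]]
ft_force: [-0.3, -3.2, 4.3]
width: 0.0454
grasp_force: 35.0
```

>>> move_arm(
  steps=[
    {"dx": 0.0,"dy": 0.0005,"dz": 0,"spin": 0},
    {"dx": 0.0,"dy": 0.001,"dz": 0,"spin": 0},
    {"dx": 0.0,"dy": 0.0015,"dz": 0,"spin": 0},
    {"dx": 0.0,"dy": 0.002,"dz": 0,"spin": 0},
    {"dx": 0.0,"dy": 0.0025,"dz": 0,"spin": 0},
    {"dx": 0.0,"dy": 0.003,"dz": 0,"spin": 0},
    {"dx": 0.0,"dy": 0.003,"dz": 0,"spin": 0},
    {"dx": 0.0,"dy": 0.003,"dz": 0,"spin": 0},
  ],
)

```text
clock: 8.3
tcp_pos: [0.532, 0.019, 0.0292]
tcp_rot: [[0.022, 1.0, -0.001], [1.0, -0.022, -0.001], [-0.001, -0.001, -1.0]]
ft_force: [-6.2, -2.3, 8.3]
width: 0.0455
grasp_force: 35.0
```

```bash
python3 -c "
from h import *
o=observe();print(o['width'],o['grasp_force'],o['ft_force'],o['moment'])
go(.5337,.0229,.029,89)"
```

```text
0.04554820772022133 34.99924421310425 [-6.18378069 -2.2798098   8.26834792] [-0.41749715  1.01116572  0.04639963]
tcp [0.532  0.019  0.0292] head 88.76 d [0.0039 0.0016 0.0002] spin -0.24 t 8.3
```

>>> move_arm(
  steps=[
    {"dx": 0.0,"dy": 0,"dz": -0.0006,"spin": 0},
    {"dx": 0.001,"dy": 0,"dz": -0.0008,"spin": 0},
    {"dx": 0.002,"dy": 0.0,"dz": -0.0008,"spin": 0},
    {"dx": 0.003,"dy": 0.0,"dz": -0.0008,"spin": 0},
    {"dx": 0.003,"dy": 0.001,"dz": -0.0008,"spin": 0},
    {"dx": 0.003,"dy": 0.002,"dz": -0.0008,"spin": 0},
    {"dx": 0.003,"dy": 0.002,"dz": -0.0008,"spin": 0},
    {"dx": 0.003,"dy": 0.002,"dz": -0.0008,"spin": 0},
  ],
)

```text
clock: 9.1
tcp_pos: [0.533, 0.02, 0.0293]
tcp_rot: [[0.022, 1.0, -0.004], [1.0, -0.022, -0.004], [-0.005, -0.004, -1.0]]
ft_force: [-9.7, -11.2, 9.9]
width: 0.0458
grasp_force: 35.0
```

```bash
python3 -c "
from h import *
o=observe();print(o['width'],o['grasp_force'],o['ft_force'],o['moment'])
go(.5337,.0229,.029,89)"
```

```text
0.045763017926286634 35.02773463726044 [ -9.72839165 -11.21957615   9.92018613] [-1.7022694   1.66131102  0.44090481]
tcp [0.533  0.02   0.0293] head 88.74 d [0.0029 0.0006 0.0002] spin -0.26 t 9.1
```

>>> move_arm(
  steps=[
    {"dx": 0.0,"dy": 0,"dz": 0,"spin": 0},
    {"dx": 0,"dy": 0,"dz": 0,"spin": 0},
    {"dx": 0,"dy": 0.0,"dz": -0.001,"spin": 0},
    {"dx": 0,"dy": 0.0,"dz": -0.01,"spin": 0},
    {"dx": 0,"dy": 0,"dz": -0.03,"spin": 0},
    {"dx": 0,"dy": 0,"dz": -0.06,"spin": 0},
    {"dx": -0.02,"dy": 0,"dz": -0.1,"spin": 0},
    {"dx": -0.04,"dy": 0,"dz": -0.14,"spin": 0},
  ],
  fingers=0.75,
)

```text
clock: 9.9
tcp_pos: [0.5334, -0.0172, 0.1708]
tcp_rot: [[0.019, 1.0, -0.0], [1.0, -0.019, 0.0], [0.0, -0.0, -1.0]]
ft_force: [1.0, -0.4, -0.3]
width: 0.0659
grasp_force: 0.0
```

>>> move_arm(
  steps=[
    {"dx": -0.03,"dy": -0.02,"dz": -0.02,"spin": 0},
    {"dx": -0.06,"dy": -0.04,"dz": -0.04,"spin": 0},
    {"dx": -0.09,"dy": -0.06,"dz": -0.05,"spin": 0},
    {"dx": -0.12,"dy": -0.08,"dz": -0.05,"spin": 0},
    {"dx": -0.15,"dy": -0.1,"dz": -0.05,"spin": 0},
    {"dx": -0.17,"dy": -0.12,"dz": -0.05,"spin": 0},
    {"dx": -0.18,"dy": -0.13,"dz": -0.05,"spin": 0},
    {"dx": -0.18,"dy": -0.13,"dz": -0.05,"spin": 0},
  ],
  fingers=0,
)

```text
clock: 10.7
tcp_pos: [0.3992, -0.1957, 0.2201]
tcp_rot: [[0.024, 1.0, 0.001], [1.0, -0.024, -0.001], [-0.001, 0.001, -1.0]]
ft_force: [1.3, -0.4, 0.6]
width: 0.0054
grasp_force: 0.0
```

```bash
python3 -c "
from h import *
c=cam('top'); go(.535,.1,.19,89)
for q in blanks(c,(195,205,305,280)): print(cv2.boundingRect(q),rect(c,q,.048))
a=cv2.resize(c['pixels'][205:280,195:305],None,fx=5,fy=5,interpolation=cv2.INTER_CUBIC)
s=cam('side');b=cv2.resize(s['pixels'][150:270,235:345],None,fx=4.5,fy=4.5,interpolation=cv2.INTER_CUBIC)
b=cv2.resize(b,(250*1,int(b.shape[0]*250/b.shape[1])))[:375]; o=np.zeros((375,800,3),np.uint8);o[:,:550]=a;o[:b.shape[0],550:]=b
cv2.imwrite('pics/f1.png',o[:,:,::-1])
for q in blanks(c): print(rect(c,q,.026))"
```

```text
tcp [ 0.3998 -0.195   0.2199] head 88.69 d [0.298  0.1283 0.03  ] spin -0.31 t 10.75
(214, 225, 62, 19) (array([0.53420093, 0.03843129]), 46.46305465698242, 165.45785522460938, 89.18526458740234)
(array([ 0.4648959 , -0.33022403]), 47.22633361816406, 138.97756958007812, 13.761361122131348)
(array([ 0.5006488 , -0.43242841]), 47.036922454833984, 116.63700866699219, -8.291175842285156)
```

View pics/f1.png

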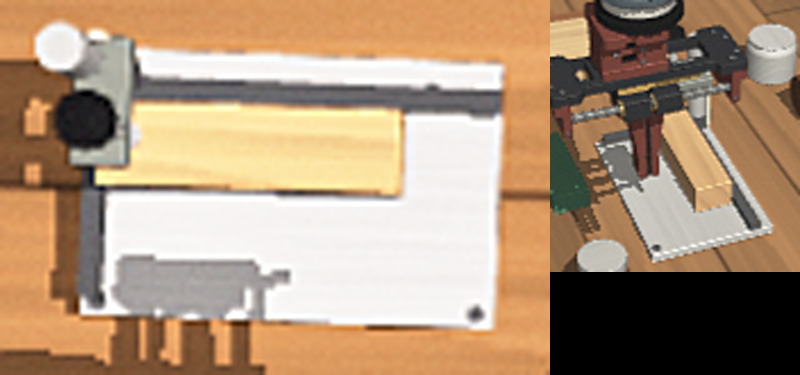

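The crops show the long blank lying against the dark back fence and reaching under the bracket, parallel to the fence at 89.2° versus 89.1°. Flush as far as I can see. Next I press the cap.

>>> move_arm(
  steps=[
    {"dx": 0.04,"dy": 0.018,"dz": 0,"spin": 0},
    {"dx": 0.08,"dy": 0.036,"dz": 0,"spin": 0},
    {"dx": 0.12,"dy": 0.054,"dz": 0,"spin": 0},
    {"dx": 0.16,"dy": 0.072,"dz": 0,"spin": 0},
    {"dx": 0.2,"dy": 0.09,"dz": 0,"spin": 0},
    {"dx": 0.24,"dy": 0.108,"dz": 0,"spin": 0},
    {"dx": 0.28,"dy": 0.122,"dz": 0,"spin": 0},
    {"dx": 0.299,"dy": 0.1288,"dz": 0.0,"spin": 0},
  ],
)

```text
clock: 11.6
tcp_pos: [0.5355, 0.1063, 0.2185]
tcp_rot: [[0.017, 1.0, -0.001], [1.0, -0.017, 0.001], [0.001, -0.001, -1.0]]
ft_force: [-0.1, -1.0, 0.2]
width: 0.0006
grasp_force: 0.0
```

>>> move_arm(
  steps=[
    {"dx": 0,"dy": 0,"dz": 0.0,"spin": 0},
    {"dx": 0,"dy": 0,"dz": 0.02,"spin": 0},
    {"dx": 0,"dy": 0,"dz": 0.035,"spin": 0},
    {"dx": 0,"dy": 0,"dz": 0.045,"spin": 0},
    {"dx": 0,"dy": 0,"dz": 0.055,"spin": 0},
    {"dx": 0,"dy": 0,"dz": 0.062,"spin": 0},
    {"dx": 0,"dy": 0,"dz": 0.066,"spin": 0},
    {"dx": 0,"dy": 0,"dz": 0.068,"spin": 0},
  ],
)

```text
clock: 12.4
tcp_pos: [0.5348, 0.1013, 0.1523]
tcp_rot: [[0.021, 1.0, 0.0], [1.0, -0.021, 0.0], [0.0, 0.0, -1.0]]
ft_force: [-6.4, -0.5, 13.0]
width: 0.0006
grasp_force: 6.6
```

```bash
python3 -c "
from h import *
o=observe();print(o['ft_force']);go(.5355,.1013,.152,89)"
```

```text
[-6.42529174 -0.45031737 12.97679258]
tcp [0.5348 0.1013 0.1523] head 88.77 d [-0.      0.0007  0.0003] spin -0.23 t 12.4
```

>>> move_arm(
  steps=[
    {"dx": 0,"dy": 0,"dz": 0,"spin": 0},
    {"dx": 0,"dy": 0,"dz": 0,"spin": 0},
    {"dx": 0,"dy": 0,"dz": 0,"spin": 0},
    {"dx": 0,"dy": 0,"dz": 0,"spin": 0},
    {"dx": 0,"dy": 0,"dz": 0,"spin": 0},
    {"dx": 0,"dy": 0,"dz": 0,"spin": 0},
    {"dx": 0,"dy": 0,"dz": 0,"spin": 0},
    {"dx": 0,"dy": 0,"dz": 0,"spin": 0},
  ],
)

```text
clock: 13.2
tcp_pos: [0.535, 0.1013, 0.1523]
tcp_rot: [[0.021, 1.0, 0.001], [1.0, -0.021, -0.0], [0.0, 0.001, -1.0]]
ft_force: [-4.5, 0.3, 7.4]
width: 0.0004
grasp_force: 2.9
```

```bash
python3 -c "
from h import *
o=observe();print(o['ft_force'],o['tcp_pos'])"
```

```text
[-4.52198056  0.2596983   7.42801139] [0.53496913 0.10130373 0.15233442]
```

>>> move_arm(
  steps=[
    {"dx": 0,"dy": 0,"dz": -0.015,"spin": 0},
    {"dx": 0,"dy": 0,"dz": -0.04,"spin": 0},
    {"dx": 0,"dy": 0,"dz": -0.06,"spin": 0},
    {"dx": -0.02,"dy": 0,"dz": -0.07,"spin": 0},
    {"dx": -0.06,"dy": -0.0,"dz": -0.07,"spin": 0},
    {"dx": -0.095,"dy": -0.0,"dz": -0.07,"spin": 0},
    {"dx": -0.11,"dy": 0,"dz": -0.07,"spin": 0},
    {"dx": -0.11,"dy": 0,"dz": -0.07,"spin": 0},
  ],
  fingers=0.8,
)

```text
clock: 14.0
tcp_pos: [0.533, -0.0102, 0.2217]
tcp_rot: [[0.025, 1.0, 0.001], [1.0, -0.025, -0.0], [-0.0, 0.001, -1.0]]
ft_force: [0.3, 1.1, -0.3]
width: 0.0609
grasp_force: 0.0
```

```bash
python3 -c "
from h import *
a=np.radians(-.9); C=np.array([.558,.1210])
p=C+[np.cos(a)*-.023+np.sin(a)*.1055,-np.sin(a)*.023*0-np.cos(a)*.1055]
print(p);go(*p,.029,89.1)"
```

```text
[0.53334572 0.01551302]
tcp [ 0.533  -0.0102  0.2217] head 88.59 d [ 0.0258 -0.0004  0.1927] spin -0.51 t 14.0
```

>>> move_arm(
  steps=[
    {"dx": 0.02,"dy": 0,"dz": 0.03,"spin": -0.5},
    {"dx": 0.026,"dy": 0,"dz": 0.07,"spin": -0.5},
    {"dx": 0.026,"dy": 0,"dz": 0.11,"spin": -0.5},
    {"dx": 0.026,"dy": 0,"dz": 0.15,"spin": -0.5},
    {"dx": 0.026,"dy": -0.0,"dz": 0.175,"spin": -0.5},
    {"dx": 0.026,"dy": -0.0,"dz": 0.187,"spin": -0.5},
    {"dx": 0.026,"dy": 0,"dz": 0.192,"spin": -0.5},
    {"dx": 0.026,"dy": 0,"dz": 0.192,"spin": -0.5},
  ],
)

```text
clock: 14.8
tcp_pos: [0.5337, 0.018, 0.0298]
tcp_rot: [[0.012, 1.0, 0.001], [1.0, -0.012, 0.0], [0.0, 0.001, -1.0]]
ft_force: [0.1, -0.1, 0.1]
width: 0.0704
grasp_force: 0.0
```

>>> move_arm(
  steps=[
    {"dx": 0,"dy": 0,"dz": 0,"spin": 0},
    {"dx": 0,"dy": 0,"dz": 0,"spin": 0},
    {"dx": 0,"dy": 0,"dz": 0,"spin": 0},
    {"dx": 0,"dy": 0,"dz": 0,"spin": 0},
    {"dx": 0,"dy": 0,"dz": 0,"spin": 0},
    {"dx": 0,"dy": 0,"dz": 0,"spin": 0},
    {"dx": -0.003,"dy": 0,"dz": -0.001,"spin": 0},
    {"dx": -0.006,"dy": 0,"dz": -0.002,"spin": 0},
  ],
  fingers=0,
  grip_force=35,
)

```text
clock: 15.6
tcp_pos: [0.5327, 0.0113, 0.0305]
tcp_rot: [[0.012, 1.0, -0.001], [1.0, -0.012, -0.0], [-0.0, -0.001, -1.0]]
ft_force: [-0.4, 0.8, -2.4]
width: 0.0459
grasp_force: 35.0
```

>>> move_arm(
  steps=[
    {"dx": -0.01,"dy": 0,"dz": -0.001,"spin": 0},
    {"dx": -0.03,"dy": 0,"dz": -0.001,"spin": 0},
    {"dx": -0.05,"dy": 0,"dz": -0.002,"spin": 0},
    {"dx": -0.06,"dy": 0,"dz": -0.02,"spin": 0},
    {"dx": -0.06,"dy": 0,"dz": -0.05,"spin": 0},
    {"dx": -0.06,"dy": 0,"dz": -0.09,"spin": 0},
    {"dx": -0.06,"dy": 0,"dz": -0.13,"spin": 0},
    {"dx": -0.06,"dy": 0,"dz": -0.16,"spin": 0},
  ],
)

```text
clock: 16.4
tcp_pos: [0.5325, -0.0494, 0.1936]
tcp_rot: [[0.013, 1.0, 0.002], [1.0, -0.013, -0.001], [-0.001, 0.002, -1.0]]
ft_force: [-0.3, -0.9, -1.9]
width: 0.0457
grasp_force: 35.0
```

```bash
cat >> h.py <<'E'
TC=np.array([.4888,.361]); ta=np.radians(-3.05)
def bay(which,x,y):
    x+={'w':-.047,'n':.078}[which]; return TC+[np.cos(ta)*x-np.sin(ta)*y,np.sin(ta)*x+np.cos(ta)*y]
E
python3 -c "
from h import *
o=observe();print(o['width'],o['grasp_force'],o['ft_force'])
p=bay('w',-.045,-.023);print(p);go(*p,.23,87)"
```

```text
0.04571667012565577 34.99493479728699 [-0.2590937  -0.88662274 -1.88450666]
[0.39570655 0.34292766]
tcp [ 0.5325 -0.0494  0.1936] head 89.24 d [ 0.3905 -0.1419 -0.0369] spin 2.24 t 16.4
```

>>> move_arm(
  steps=[
    {"dx": 0.01,"dy": -0.01,"dz": -0.02,"spin": 0},
    {"dx": 0.04,"dy": -0.03,"dz": -0.037,"spin": 0},
    {"dx": 0.08,"dy": -0.05,"dz": -0.037,"spin": 0},
    {"dx": 0.12,"dy": -0.07,"dz": -0.037,"spin": 0},
    {"dx": 0.16,"dy": -0.09,"dz": -0.037,"spin": 0.5},
    {"dx": 0.2,"dy": -0.11,"dz": -0.037,"spin": 1},
    {"dx": 0.24,"dy": -0.125,"dz": -0.037,"spin": 1.5},
    {"dx": 0.28,"dy": -0.142,"dz": -0.037,"spin": 2.2},
  ],
)

```text
clock: 17.2
tcp_pos: [0.3933, 0.234, 0.2278]
tcp_rot: [[0.052, 0.999, 0.0], [0.999, -0.052, -0.0], [-0.0, 0.0, -1.0]]
ft_force: [1.3, -0.3, -2.4]
width: 0.0456
grasp_force: 35.0
```

>>> move_arm(
  steps=[
    {"dx": 0.04,"dy": 0,"dz": 0,"spin": 0},
    {"dx": 0.075,"dy": 0,"dz": 0,"spin": 0},
    {"dx": 0.1,"dy": 0,"dz": 0,"spin": 0},
    {"dx": 0.11,"dy": 0,"dz": 0,"spin": 0},
    {"dx": 0.11,"dy": 0,"dz": 0.02,"spin": 0},
    {"dx": 0.11,"dy": 0,"dz": 0.05,"spin": 0},
    {"dx": 0.11,"dy": 0,"dz": 0.09,"spin": 0},
    {"dx": 0.11,"dy": 0,"dz": 0.12,"spin": 0},
  ],
)

```text
clock: 18.0
tcp_pos: [0.3994, 0.3415, 0.1056]
tcp_rot: [[0.052, 0.999, -0.002], [0.999, -0.052, -0.002], [-0.002, -0.001, -1.0]]
ft_force: [-0.6, 0.6, -1.9]
width: 0.0456
grasp_force: 35.0
```

```bash
python3 -c "
from h import *
o=observe();print(o['width'],o['grasp_force'],o['ft_force'])
p=bay('w',-.045,-.021);print(p);go(*p,.025,87)
c=cam('side');cv2.imwrite('pics/s3.png',cv2.resize(c['pixels'][90:240,160:340],None,fx=3.5,fy=3.5)[:,:,::-1])"
```

```text
0.045573640449546315 34.994900822639465 [-0.56444999  0.64428214 -1.87874294]
[0.39581296 0.34492483]
tcp [0.3994 0.3415 0.1056] head 87.03 d [ 0.0034 -0.0037  0.0806] spin 0.03 t 18.0
```

View pics/s3.png

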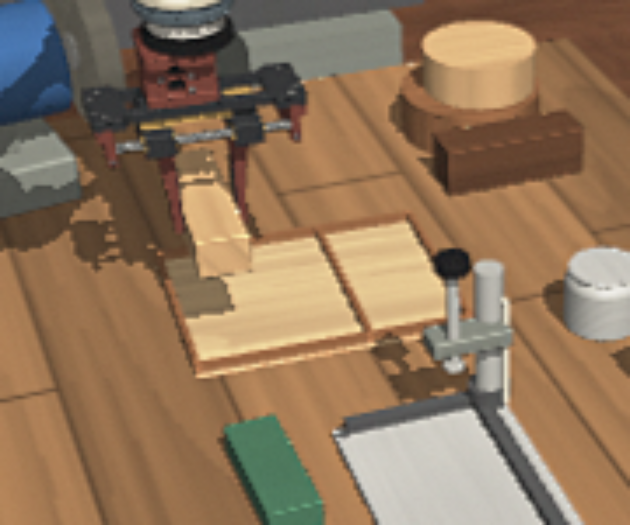

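The long blank hangs level above the left part of the wide bay, and the foot is back up. I'll lower and release.

>>> move_arm(
  steps=[
    {"dx": 0.003,"dy": -0.002,"dz": 0.02,"spin": 0},
    {"dx": 0.003,"dy": -0.003,"dz": 0.045,"spin": 0},
    {"dx": 0.003,"dy": -0.003,"dz": 0.065,"spin": 0},
    {"dx": 0.003,"dy": -0.003,"dz": 0.075,"spin": 0},
    {"dx": 0.003,"dy": -0.003,"dz": 0.08,"spin": 0},
    {"dx": 0.003,"dy": -0.003,"dz": 0.082,"spin": 0},
    {"dx": 0.003,"dy": -0.003,"dz": 0.082,"spin": 0},
    {"dx": 0.003,"dy": -0.003,"dz": 0.082,"spin": 0},
  ],
)

```text
clock: 18.85
tcp_pos: [0.3973, 0.3466, 0.0273]
tcp_rot: [[0.051, 0.999, 0.001], [0.999, -0.051, 0.001], [0.001, 0.001, -1.0]]
ft_force: [0.1, 1.4, -1.1]
width: 0.0455
grasp_force: 35.0
```

>>> move_arm(
  steps=[
    {"dx": 0,"dy": 0,"dz": 0,"spin": 0},
    {"dx": 0,"dy": 0,"dz": 0,"spin": 0},
    {"dx": 0,"dy": 0,"dz": 0,"spin": 0},
    {"dx": 0,"dy": 0,"dz": -0.01,"spin": 0},
    {"dx": 0,"dy": 0,"dz": -0.03,"spin": 0},
    {"dx": 0,"dy": 0,"dz": -0.07,"spin": 0},
    {"dx": 0,"dy": 0,"dz": -0.12,"spin": 0},
    {"dx": 0,"dy": 0,"dz": -0.17,"spin": 0},
  ],
  fingers=0.75,
)

```text
clock: 19.65
tcp_pos: [0.3963, 0.346, 0.1985]
tcp_rot: [[0.051, 0.999, -0.0], [0.999, -0.051, -0.0], [-0.0, -0.0, -1.0]]
ft_force: [0.6, 0.0, -0.1]
width: 0.0658
grasp_force: 0.0
```

```bash
python3 -c "
from h import *
c=cam('top');save(c,'t4')
for q in blanks(c): print(rect(c,q,.026))
u=np.array([np.cos(np.radians(13.8)),np.sin(np.radians(13.8))]); p=np.array([.4649,-.3302])-.02*u
print(p); go(*p,.2,13.8)"
```

```text
(array([ 0.46459796, -0.330297  ]), 47.22633361816406, 138.36412048339844, 13.761361122131348)
(array([ 0.50045016, -0.43228342]), 47.162601470947266, 115.88712310791016, -7.805328369140625)
[ 0.44547731 -0.33497067]
tcp [0.3984 0.3477 0.2091] head 87.09 d [-0.6794  0.0816  0.0036] spin 73.29 t 19.7
```

>>> move_arm(
  steps=[
    {"dx": -0.03,"dy": 0.0,"dz": 0,"spin": 0},
    {"dx": -0.075,"dy": 0.01,"dz": 0,"spin": 8},
    {"dx": -0.12,"dy": 0.015,"dz": 0,"spin": 16},
    {"dx": -0.165,"dy": 0.02,"dz": 0,"spin": 24},
    {"dx": -0.21,"dy": 0.025,"dz": 0,"spin": 32},
    {"dx": -0.255,"dy": 0.03,"dz": 0,"spin": 40},
    {"dx": -0.3,"dy": 0.036,"dz": 0,"spin": 48},
    {"dx": -0.345,"dy": 0.041,"dz": 0,"spin": 54},
  ],
  fingers=1,
)

```text
clock: 20.5
tcp_pos: [0.4199, -0.0021, 0.1971]
tcp_rot: [[0.841, 0.542, 0.002], [0.542, -0.841, -0.0], [0.002, 0.001, -1.0]]
ft_force: [0.2, 1.3, -0.2]
width: 0.0878
grasp_force: 0.0
```

```bash
python3 -c "
from h import *
c=cam('top');
for q in blanks(c): print(rect(c,q,.026))
for q in blanks(c,(85,195,180,305)): print(cv2.boundingRect(q))
cv2.imwrite('pics/t5.png',cv2.resize(c['pixels'][190:310,80:300],None,fx=3,fy=3)[:,:,::-1])
go(.4455,-.335,.1,13.8)"
```

```text
(array([ 0.4648959 , -0.33022403]), 47.22633361816406, 138.97756958007812, 13.761361122131348)
(array([ 0.50043201, -0.43237689]), 47.07921600341797, 115.9920654296875, -7.980987548828125)
(94, 237, 71, 58)
(98, 203, 68, 36)
tcp [ 0.42   -0.0082  0.1969] head 32.16 d [-0.1522  0.2897  0.0984] spin 18.36 t 20.55
```

View pics/t5.png

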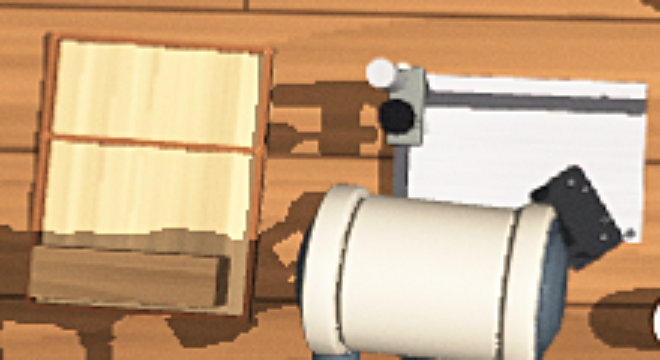

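The long blank lies in the lower (near) part of the wide bay, in the arm's shadow. I'll verify it once the arm is clear. Going on to the medium one.

>>> move_arm(
  steps=[
    {"dx": -0.021,"dy": 0.04,"dz": 0,"spin": 4},
    {"dx": -0.042,"dy": 0.08,"dz": 0,"spin": 8},
    {"dx": -0.063,"dy": 0.12,"dz": 0,"spin": 12},
    {"dx": -0.084,"dy": 0.16,"dz": 0,"spin": 16},
    {"dx": -0.105,"dy": 0.2,"dz": 0,"spin": 18.4},
    {"dx": -0.126,"dy": 0.24,"dz": 0,"spin": 18.4},
    {"dx": -0.145,"dy": 0.275,"dz": 0.03,"spin": 18.4},
    {"dx": -0.1522,"dy": 0.29,"dz": 0.06,"spin": 18.4},
  ],
)

```text
clock: 21.35
tcp_pos: [0.451, -0.33, 0.1366]
tcp_rot: [[0.968, 0.251, 0.002], [0.251, -0.968, -0.003], [0.001, 0.003, -1.0]]
ft_force: [1.1, 0.4, -1.2]
width: 0.0878
grasp_force: 0.0
```

```bash
python3 -c "
from h import *
c=cam('top');
for q in blanks(c,(85,195,180,305)): print(cv2.boundingRect(q),rect(c,q,.041))
m=c['pixels'][190:310,80:190]
cv2.imwrite('pics/t6.png',cv2.resize(m,None,fx=5,fy=5)[:,:,::-1])
go(.4455,-.335,.016,13.8)"
```

```text
(90, 237, 75, 58) (array([0.4424559 , 0.35338818]), 145.70570373535156, 189.68858337402344, 86.89237213134766)
(98, 203, 68, 36) (array([0.56389825, 0.34506744]), 86.0745849609375, 179.8340301513672, 86.98075103759766)
tcp [ 0.449  -0.3291  0.1294] head 14.51 d [-0.0043  0.0054  0.1134] spin 0.71 t 21.4
```

View pics/t6.png

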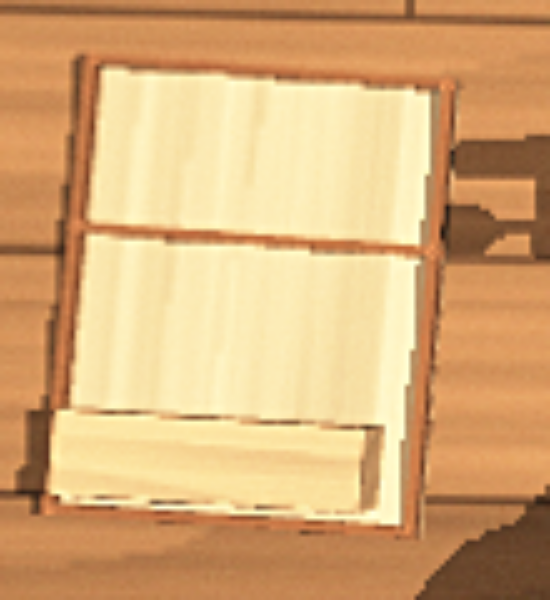

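```bash
python3 -c "
from h import *
c=np.load('top0.npy',allow_pickle=True).item()
P=[onz(c,80+x/5-.4,190+y/5-.4,.041)[:2] for x,y in((54,409),(51,500),(366,426),(360,513))]
P=np.array(P);print(P.round(4),np.linalg.norm(P[0]-P[2]),np.linalg.norm(P[1]-P[3]),P.mean(0))
d=P.mean(0)-bay('w',0,0);print('in bay',np.cos(ta)*d[0]+np.sin(ta)*d[1],-np.sin(ta)*d[0]+np.cos(ta)*d[1])"
```

```text
[[0.4245 0.4498]
 [0.3757 0.4492]
 [0.418  0.2841]
 [0.3711 0.2855]] 0.16581618577537582 0.16372684319847855 [0.39731637 0.36714595]
in bay -0.0446810516602566 0.0012696398526082851
```

>>> move_arm(
  steps=[
    {"dx": -0.004,"dy": 0.005,"dz": 0.0,"spin": 0.7},
    {"dx": -0.004,"dy": 0.005,"dz": 0.03,"spin": 0.7},
    {"dx": -0.004,"dy": 0.005,"dz": 0.06,"spin": 0.7},
    {"dx": -0.004,"dy": 0.005,"dz": 0.09,"spin": 0.7},
    {"dx": -0.004,"dy": 0.005,"dz": 0.105,"spin": 0.7},
    {"dx": -0.004,"dy": 0.005,"dz": 0.113,"spin": 0.7},
    {"dx": -0.004,"dy": 0.005,"dz": 0.1134,"spin": 0.7},
    {"dx": -0.004,"dy": 0.005,"dz": 0.1134,"spin": 0.7},
  ],
)

```text
clock: 22.2
tcp_pos: [0.4491, -0.3327, 0.0247]
tcp_rot: [[0.97, 0.242, 0.002], [0.242, -0.97, -0.002], [0.002, 0.002, -1.0]]
ft_force: [-0.3, -0.0, 0.0]
width: 0.0878
grasp_force: 0.0
```

```bash
python3 -c "
from h import *
go(.4455,-.335,.0145,13.8)"
```

```text
tcp [ 0.4491 -0.3327  0.0247] head 14.0 d [-0.0041  0.0013  0.0102] spin 0.2 t 22.2
```

>>> move_arm(
  steps=[
    {"dx": -0.004,"dy": 0.001,"dz": 0.005,"spin": 0},
    {"dx": -0.004,"dy": 0.001,"dz": 0.01,"spin": 0},
    {"dx": -0.004,"dy": 0.001,"dz": 0.0105,"spin": 0},
    {"dx": -0.004,"dy": 0.001,"dz": 0.0105,"spin": 0},
    {"dx": -0.004,"dy": 0.001,"dz": 0.0105,"spin": 0},
    {"dx": -0.004,"dy": 0.001,"dz": 0.0105,"spin": 0},
    {"dx": -0.004,"dy": 0.001,"dz": 0.0105,"spin": 0},
    {"dx": -0.004,"dy": 0.001,"dz": 0.0105,"spin": 0},
  ],
)

```text
clock: 23.0
tcp_pos: [0.4447, -0.3343, 0.0123]
tcp_rot: [[0.97, 0.242, 0.0], [0.242, -0.97, -0.0], [0.0, 0.0, -1.0]]
ft_force: [1.0, 1.3, -0.7]
width: 0.0877
grasp_force: 0.0
```

>>> move_arm(
  steps=[
    {"dx": 0,"dy": 0,"dz": 0,"spin": 0},
    {"dx": 0,"dy": 0,"dz": 0,"spin": 0},
    {"dx": 0,"dy": 0,"dz": 0,"spin": 0},
    {"dx": 0,"dy": 0,"dz": 0,"spin": 0},
    {"dx": 0,"dy": 0,"dz": 0,"spin": 0},
    {"dx": 0,"dy": 0,"dz": 0,"spin": 0},
    {"dx": 0,"dy": 0,"dz": 0,"spin": 0},
    {"dx": 0,"dy": 0,"dz": 0,"spin": 0},
  ],
  fingers=0,
  grip_force=40,
)

```text
clock: 23.8
tcp_pos: [0.4446, -0.3343, 0.0122]
tcp_rot: [[0.97, 0.242, -0.0], [0.242, -0.97, -0.0], [-0.0, 0.0, -1.0]]
ft_force: [-0.5, -0.1, -0.3]
width: 0.0455
grasp_force: 40.0
```

```bash
cat >> h.py <<'E'
ga=np.radians(-.9); GC=np.array([.558,.1210])
def gp(x,y): return GC+[np.cos(ga)*x-np.sin(ga)*y,np.sin(ga)*x+np.cos(ga)*y]
E
python3 -c "
from h import *
o=observe();print(o['width'],o['grasp_force'],o['ft_force'],o['tcp_pos'])
p=gp(-.030,-.092-.06);print(p);go(*p,.12,89.1)"
```

```text
0.04545134032803004 39.961262941360474 [-0.48842502 -0.09047943 -0.26166055] [ 0.4445792  -0.33428069  0.01223385]
[ 0.52561619 -0.03051003]
tcp [ 0.4446 -0.3343  0.0122] head 13.98 d [ 0.152  -0.2752 -0.1078] spin -75.12 t 23.8
```

>>> move_arm(
  steps=[
    {"dx": 0,"dy": 0,"dz": -0.015,"spin": 0},
    {"dx": 0,"dy": 0,"dz": -0.045,"spin": 0},
    {"dx": 0,"dy": 0,"dz": -0.08,"spin": 0},
    {"dx": 0.005,"dy": -0.01,"dz": -0.105,"spin": -5},
    {"dx": 0.02,"dy": -0.035,"dz": -0.115,"spin": -12},
    {"dx": 0.035,"dy": -0.065,"dz": -0.115,"spin": -19},
    {"dx": 0.055,"dy": -0.1,"dz": -0.115,"spin": -26},
    {"dx": 0.075,"dy": -0.135,"dz": -0.115,"spin": -33},
  ],
)

```text
clock: 24.6
tcp_pos: [0.485, -0.1839, 0.1287]
tcp_rot: [[0.679, 0.734, 0.001], [0.734, -0.679, -0.001], [0.001, 0.001, -1.0]]
ft_force: [0.3, -0.2, -1.4]
width: 0.0458
grasp_force: 40.0
```

```bash
python3 -c "
from h import *
o=observe();print(o['width'],o['grasp_force'],o['ft_force'])
go(.5256,-.0305,.125,89.1)"
```

```text
0.04575068788110118 39.959065318107605 [ 0.28122948 -0.23109123 -1.40120019]
tcp [ 0.485  -0.1839  0.1287] head 47.22 d [ 0.1402 -0.0744  0.0037] spin -41.88 t 24.6
```

>>> move_arm(
  steps=[
    {"dx": 0.03,"dy": -0.016,"dz": 0.0,"spin": -7},
    {"dx": 0.06,"dy": -0.032,"dz": 0,"spin": -14},
    {"dx": 0.09,"dy": -0.048,"dz": 0,"spin": -21},
    {"dx": 0.115,"dy": -0.062,"dz": 0,"spin": -28},
    {"dx": 0.132,"dy": -0.07,"dz": 0,"spin": -35},
    {"dx": 0.14,"dy": -0.0744,"dz": 0,"spin": -41.9},
    {"dx": 0.14,"dy": -0.0744,"dz": 0.01,"spin": -41.9},
    {"dx": 0.14,"dy": -0.0744,"dz": 0.02,"spin": -41.9},
  ],
)

```text
clock: 25.4
tcp_pos: [0.526, -0.0322, 0.1073]
tcp_rot: [[0.022, 1.0, 0.001], [1.0, -0.022, -0.0], [-0.0, 0.001, -1.0]]
ft_force: [-0.5, 0.0, -1.8]
width: 0.0458
grasp_force: 40.0
```

>>> move_arm(
  steps=[
    {"dx": 0,"dy": 0,"dz": 0.02,"spin": 0},
    {"dx": 0,"dy": 0,"dz": 0.04,"spin": 0},
    {"dx": 0,"dy": 0,"dz": 0.06,"spin": 0},
    {"dx": 0,"dy": 0,"dz": 0.07,"spin": 0},
    {"dx": 0,"dy": 0,"dz": 0.075,"spin": 0},
    {"dx": 0,"dy": 0,"dz": 0.075,"spin": 0},
    {"dx": 0,"dy": 0,"dz": 0.075,"spin": 0},
    {"dx": 0,"dy": 0,"dz": 0.075,"spin": 0},
  ],
)

```text
clock: 26.2
tcp_pos: [0.5266, -0.0321, 0.0335]
tcp_rot: [[0.02, 1.0, 0.002], [1.0, -0.02, -0.0], [-0.0, 0.002, -1.0]]
ft_force: [0.2, -0.8, -0.9]
width: 0.0457
grasp_force: 40.0
```

```bash
python3 -c "
from h import *
o=observe();print(o['width'],o['grasp_force'],o['ft_force'])
c=cam('side');cv2.imwrite('pics/s7.png',cv2.resize(c['pixels'][120:280,220:380],None,fx=3.5,fy=3.5)[:,:,::-1])
p=gp(-.024,-.096);print(p);go(*p,.0265,89.1)"
```

```text
0.04569383331228617 39.961718916893005 [ 0.22578026 -0.80960244 -0.91857806]
[0.53249506 0.02538882]
tcp [ 0.5265 -0.0321  0.0334] head 88.87 d [0.0576 0.0048 0.0069] spin -0.23 t 26.25
```

View pics/s7.png

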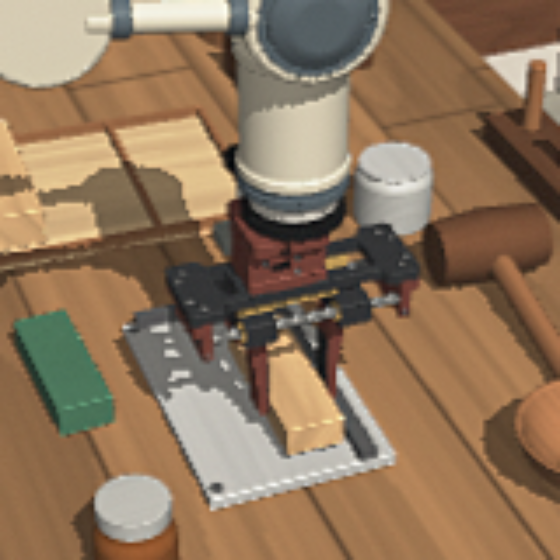

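The medium blank is held level over the plate and parallel to the fence. I'll slide it in.

>>> move_arm(
  steps=[
    {"dx": 0.01,"dy": 0.001,"dz": 0.001,"spin": -0.2},
    {"dx": 0.022,"dy": 0.002,"dz": 0.002,"spin": -0.2},
    {"dx": 0.035,"dy": 0.003,"dz": 0.004,"spin": -0.2},
    {"dx": 0.046,"dy": 0.003,"dz": 0.006,"spin": -0.2},
    {"dx": 0.053,"dy": 0.003,"dz": 0.007,"spin": -0.2},
    {"dx": 0.056,"dy": 0.003,"dz": 0.008,"spin": -0.2},
    {"dx": 0.056,"dy": 0.003,"dz": 0.0085,"spin": -0.2},
    {"dx": 0.056,"dy": 0.003,"dz": 0.0085,"spin": -0.2},
  ],
)

```text
clock: 27.05
tcp_pos: [0.5302, 0.0242, 0.0242]
tcp_rot: [[0.016, 1.0, 0.001], [1.0, -0.016, 0.001], [0.001, 0.001, -1.0]]
ft_force: [-0.6, 1.8, 2.7]
width: 0.0459
grasp_force: 40.0
```

```bash
python3 -c "
from h import *
o=observe();print(o['width'],o['grasp_force'],o['ft_force'])
go(.5335,.0303,.0245,89.1)"
```

```text
0.04588186709445877 39.96474802494049 [-0.55955111  1.78796632  2.65081545]
tcp [0.5302 0.0242 0.0242] head 89.09 d [ 0.0061  0.0032 -0.0003] spin -0.01 t 27.05
```

Lightly on the plate at the expected height. I'll push into the end fence, then the back fence.

>>> move_arm(
  steps=[
    {"dx": 0.001,"dy": 0,"dz": -0.0003,"spin": 0},
    {"dx": 0.0025,"dy": 0,"dz": -0.0003,"spin": 0},
    {"dx": 0.004,"dy": 0,"dz": -0.0003,"spin": 0},
    {"dx": 0.0055,"dy": 0.0,"dz": -0.0003,"spin": 0},
    {"dx": 0.007,"dy": 0.0,"dz": -0.0003,"spin": 0},
    {"dx": 0.008,"dy": 0.001,"dz": -0.0003,"spin": 0},
    {"dx": 0.0085,"dy": 0.002,"dz": -0.0003,"spin": 0},
    {"dx": 0.0085,"dy": 0.003,"dz": -0.0003,"spin": 0},
  ],
)

```text
clock: 27.85
tcp_pos: [0.531, 0.0307, 0.0243]
tcp_rot: [[0.016, 1.0, -0.005], [1.0, -0.016, -0.004], [-0.004, -0.005, -1.0]]
ft_force: [-12.2, -8.0, 10.2]
width: 0.0455
grasp_force: 40.0
```

```bash
python3 -c "
from h import *
o=observe();print(o['width'],o['grasp_force'],o['ft_force'])
go(.5335,.0303,.0245,89.1)"
```

```text
0.045489916984082654 39.95561957359314 [-12.21689831  -7.97809949  10.22875635]
tcp [0.531  0.0307 0.0243] head 89.1 d [-0.0003  0.0025 -0.0002] spin -0.0 t 27.85
```

>>> move_arm(
  steps=[
    {"dx": 0,"dy": 0,"dz": -0.0005,"spin": 0},
    {"dx": 0,"dy": 0,"dz": -0.001,"spin": 0},
    {"dx": 0,"dy": 0,"dz": -0.001,"spin": 0},
    {"dx": 0,"dy": 0.0005,"dz": -0.001,"spin": 0},
    {"dx": 0,"dy": 0.001,"dz": -0.001,"spin": 0},
    {"dx": 0,"dy": 0.001,"dz": -0.001,"spin": 0},
    {"dx": 0,"dy": 0.001,"dz": -0.001,"spin": 0},
    {"dx": 0,"dy": 0.001,"dz": -0.001,"spin": 0},
  ],
)

```text
clock: 28.65
tcp_pos: [0.5318, 0.0307, 0.0243]
tcp_rot: [[0.016, 1.0, -0.006], [1.0, -0.016, -0.003], [-0.004, -0.006, -1.0]]
ft_force: [-7.6, -8.1, 4.9]
width: 0.0455
grasp_force: 40.0
```

```bash
python3 -c "
from h import *
o=observe();print(o['width'],o['grasp_force'],o['ft_force'],o['moment'])
go(.5335,.0303,.0245,89.1)"
```

```text
0.04552743073200053 39.95460748672485 [-7.63682467 -8.08634151  4.86212285] [-1.34132372  1.49720598  0.61452595]
tcp [0.5318 0.0307 0.0243] head 89.1 d [-0.0003  0.0017 -0.0002] spin -0.0 t 28.65
```

>>> move_arm(
  steps=[
    {"dx": 0,"dy": 0.0005,"dz": -0.0005,"spin": 0},
    {"dx": 0,"dy": 0.001,"dz": -0.001,"spin": 0},
    {"dx": 0,"dy": 0.0015,"dz": -0.001,"spin": 0},
    {"dx": 0,"dy": 0.002,"dz": -0.001,"spin": 0},
    {"dx": 0,"dy": 0.0025,"dz": -0.001,"spin": 0},
    {"dx": 0,"dy": 0.003,"dz": -0.001,"spin": 0},
    {"dx": 0,"dy": 0.003,"dz": -0.001,"spin": 0},
    {"dx": 0,"dy": 0.003,"dz": -0.001,"spin": 0},
  ],
)

```text
clock: 29.45
tcp_pos: [0.5348, 0.0307, 0.0245]
tcp_rot: [[0.016, 1.0, -0.006], [1.0, -0.016, -0.003], [-0.004, -0.006, -1.0]]
ft_force: [-6.2, -8.0, 1.3]
width: 0.0455
grasp_force: 40.0
```

```bash
python3 -c "
from h import *
o=observe();print(o['width'],o['grasp_force'],o['ft_force'],o['moment'])
go(.5335,.0303,.0245,89.1)"
```

```text
0.045498513742552794 39.952327609062195 [-6.20772028 -8.00947825  1.29243308] [-1.31887259  1.0975313   0.52046572]
tcp [0.5348 0.0307 0.0245] head 89.1 d [-0.0004 -0.0013  0.    ] spin -0.0 t 29.45
```

>>> move_arm(
  steps=[
    {"dx": -0.001,"dy": 0,"dz": 0,"spin": 0},
    {"dx": -0.0015,"dy": 0.0005,"dz": 0,"spin": 0},
    {"dx": -0.0015,"dy": 0.001,"dz": 0,"spin": 0},
    {"dx": -0.0015,"dy": 0.0015,"dz": 0,"spin": 0},
    {"dx": -0.0015,"dy": 0.002,"dz": 0,"spin": 0},
    {"dx": -0.0015,"dy": 0.002,"dz": 0,"spin": 0},
    {"dx": -0.0015,"dy": 0.002,"dz": 0,"spin": 0},
    {"dx": -0.0015,"dy": 0.002,"dz": 0,"spin": 0},
  ],
)

```text
clock: 30.25
tcp_pos: [0.5354, 0.0305, 0.0244]
tcp_rot: [[0.015, 1.0, -0.009], [1.0, -0.015, -0.001], [-0.001, -0.009, -1.0]]
ft_force: [-11.4, -3.2, 4.7]
width: 0.0455
grasp_force: 39.9
```

```bash
python3 -c "
from h import *
o=observe();print(o['width'],o['grasp_force'],o['ft_force'],o['moment'])
go(.5335,.0303,.0245,89.1)"
```

```text
0.04553717321340808 39.94994044303894 [-11.42438044  -3.17533098   4.68944105] [-0.64000793  2.04508813  0.51726954]
tcp [0.5354 0.0305 0.0244] head 89.13 d [-0.0003 -0.0019 -0.    ] spin 0.03 t 30.25
```

Both fences are now firmly contacted, so I'll release and retreat.

>>> move_arm(
  steps=[
    {"dx": 0.0,"dy": -0.001,"dz": 0,"spin": 0},
    {"dx": 0,"dy": -0.001,"dz": 0,"spin": 0},
    {"dx": 0,"dy": -0.002,"dz": -0.001,"spin": 0},
    {"dx": 0,"dy": -0.002,"dz": -0.01,"spin": 0},
    {"dx": 0,"dy": 0,"dz": -0.03,"spin": 0},
    {"dx": 0,"dy": 0,"dz": -0.06,"spin": 0},
    {"dx": -0.02,"dy": 0,"dz": -0.1,"spin": 0},
    {"dx": -0.04,"dy": 0,"dz": -0.14,"spin": 0},
  ],
  fingers=0.75,
)

```text
clock: 31.05
tcp_pos: [0.5382, -0.0091, 0.168]
tcp_rot: [[0.015, 1.0, 0.0], [1.0, -0.015, 0.0], [0.0, 0.0, -1.0]]
ft_force: [1.1, 0.4, 0.2]
width: 0.0658
grasp_force: 0.0
```

>>> move_arm(
  steps=[
    {"dx": -0.03,"dy": -0.02,"dz": -0.02,"spin": 0},
    {"dx": -0.06,"dy": -0.04,"dz": -0.04,"spin": 0},
    {"dx": -0.09,"dy": -0.06,"dz": -0.05,"spin": 0},
    {"dx": -0.12,"dy": -0.08,"dz": -0.05,"spin": 0},
    {"dx": -0.15,"dy": -0.1,"dz": -0.05,"spin": 0},
    {"dx": -0.17,"dy": -0.12,"dz": -0.05,"spin": 0},
    {"dx": -0.18,"dy": -0.13,"dz": -0.05,"spin": 0},
    {"dx": -0.18,"dy": -0.13,"dz": -0.05,"spin": 0},
  ],
  fingers=0,
)

```text
clock: 31.85
tcp_pos: [0.4048, -0.1882, 0.2172]
tcp_rot: [[0.019, 1.0, 0.002], [1.0, -0.019, -0.001], [-0.001, 0.002, -1.0]]
ft_force: [0.9, -0.4, -0.2]
width: 0.0053
grasp_force: 0.0
```

```bash
python3 -c "
from h import *
c=cam('top'); go(.5355,.1013,.20,89)
for q in blanks(c,(195,205,305,280)): print(cv2.boundingRect(q),rect(c,q,.038))
cv2.imwrite('pics/f2.png',cv2.resize(c['pixels'][205:280,195:305],None,fx=6,fy=6,interpolation=cv2.INTER_CUBIC)[:,:,::-1])
for q in blanks(c): print(rect(c,q,.036))"
```

```text
tcp [ 0.4055 -0.1874  0.217 ] head 88.98 d [0.291  0.1248 0.0171] spin -0.02 t 31.9
(221, 224, 46, 19) (array([0.5363255 , 0.04350264]), 46.386104583740234, 124.84465789794922, 88.97422790527344)
(array([ 0.50022696, -0.43015176]), 46.56968688964844, 115.3261947631836, -7.682090759277344)
```

View pics/f2.png

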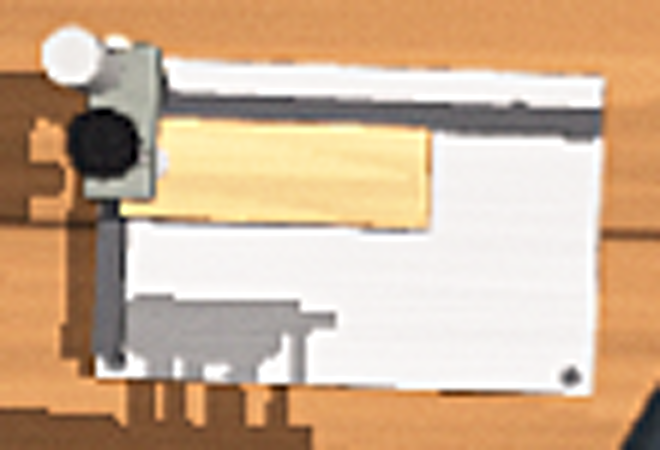

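The medium blank is against the back fence and reaches under the bracket, with its right end where it should be. The long blank's measured x was about 2 mm lower, so I'll compare the two pictures more finely before going on.

```bash
python3 - <<'E'
from h import *
c=np.load('top0.npy',allow_pickle=True).item()
A=cv2.resize(cv2.imread('pics/f1.png')[:,:550],(110,75),interpolation=cv2.INTER_AREA)
B=cv2.resize(cv2.imread('pics/f2.png'),(110,75),interpolation=cv2.INTER_AREA)
def line(g,cols,lo,hi,sign,z):
    P=[]
    for u in cols:
        d=np.diff(g[lo:hi,u])*sign; i=int(d.argmax()); w=d[max(0,i-1):i+2].clip(0); v=lo+(np.arange(max(0,i-1),max(0,i-1)+len(w))*w).sum()/w.sum()+.5
        P.append(onz(c,195+u,205+v,z)[:2])
    P=np.array(P); k=np.polyfit(P[:,1],P[:,0],1); r=P[:,0]-np.polyval(k,P[:,1]); P=P[abs(r)<2*r.std()+1e-6];k=np.polyfit(P[:,1],P[:,0],1)
    return k
for n,im,z,c1 in(('long',A,.048,78),('med',B,.038,68)):
    g=im.astype(float).mean(2); g=g
    b=im[:,:,2].astype(float) # red
    s=im.astype(float)
    cols=range(32,c1); 
    fb=line(b,cols,15,26,1,z)              # fence->blank top far edge
    y0=.02
    # near edge: blank->plate via blue channel rise
    ne=line(im[:,:,0].astype(float),cols,34,44,1,z)
    fo=line(g,range(85,105),14,24,-1,.022); fi=line(b,range(85,105),17,28,1,.012)
    e=lambda k:(round(np.polyval(k,y0),4),round(np.degrees(k[0]),2))
    print(n,'far',e(fb),'near',e(ne),'fence outer',e(fo),'inner',e(fi))
E
```

```text
long far (np.float64(0.5566), np.float64(0.77)) near (np.float64(0.5072), np.float64(0.86)) fence outer (np.float64(0.5701), np.float64(-0.21)) inner (np.float64(0.5572), np.float64(0.43))
med far (np.float64(0.5588), np.float64(0.7)) near (np.float64(0.5097), np.float64(0.76)) fence outer (np.float64(0.5695), np.float64(-0.58)) inner (np.float64(0.5568), np.float64(0.13))
```

The comparison shows the long blank was about 2.2 mm short of where the firmly seated medium lies, which is right at the 2 mm limit. Time is plentiful, so I'll gauge the long one again. First I lay the medium on free bench beside the gauge.

>>> move_arm(
  steps=[
    {"dx": 0.04,"dy": 0.025,"dz": 0,"spin": 0},
    {"dx": 0.08,"dy": 0.05,"dz": 0,"spin": 0},
    {"dx": 0.12,"dy": 0.075,"dz": 0,"spin": 0},
    {"dx": 0.16,"dy": 0.1,"dz": 0,"spin": 0},
    {"dx": 0.19,"dy": 0.12,"dz": 0.01,"spin": 0},
    {"dx": 0.208,"dy": 0.126,"dz": 0.05,"spin": 0},
    {"dx": 0.21,"dy": 0.126,"dz": 0.09,"spin": 0},
    {"dx": 0.21,"dy": 0.126,"dz": 0.13,"spin": 0},
  ],
  fingers=0.8,
)

```text
clock: 32.7
tcp_pos: [0.5355, 0.0234, 0.0848]
tcp_rot: [[0.013, 1.0, 0.001], [1.0, -0.013, 0.001], [0.001, 0.001, -1.0]]
ft_force: [0.6, 0.6, 0.3]
width: 0.0626
grasp_force: 0.0
```

```bash
python3 -c "
from h import *
print(observe()['width']);go(.5350,.0255,.0245,89.1)"
```

```text
0.06262540696637185
tcp [0.5355 0.0234 0.0848] head 89.27 d [ 0.002  -0.0005  0.0603] spin 0.17 t 32.7
```

>>> move_arm(
  steps=[
    {"dx": 0.001,"dy": 0,"dz": 0.02,"spin": 0},
    {"dx": 0.002,"dy": 0,"dz": 0.04,"spin": 0},
    {"dx": 0.002,"dy": 0,"dz": 0.052,"spin": 0},
    {"dx": 0.002,"dy": 0,"dz": 0.058,"spin": 0},
    {"dx": 0.002,"dy": 0,"dz": 0.06,"spin": 0},
    {"dx": 0.002,"dy": 0,"dz": 0.06,"spin": 0},
    {"dx": 0.002,"dy": 0,"dz": 0.06,"spin": 0},
    {"dx": 0.002,"dy": 0,"dz": 0.06,"spin": 0},
  ],
)

```text
clock: 33.5
tcp_pos: [0.5356, 0.0228, 0.0271]
tcp_rot: [[0.016, 1.0, 0.002], [1.0, -0.016, 0.0], [0.0, 0.002, -1.0]]
ft_force: [0.3, -0.2, -0.4]
width: 0.07
grasp_force: 0.0
```

>>> move_arm(
  steps=[
    {"dx": 0,"dy": 0,"dz": 0,"spin": 0},
    {"dx": 0,"dy": 0,"dz": 0,"spin": 0},
    {"dx": 0,"dy": 0,"dz": 0,"spin": 0},
    {"dx": 0,"dy": 0,"dz": 0,"spin": 0},
    {"dx": 0,"dy": 0,"dz": 0,"spin": 0},
    {"dx": 0,"dy": 0,"dz": 0,"spin": 0},
    {"dx": -0.003,"dy": 0,"dz": -0.001,"spin": 0},
    {"dx": -0.006,"dy": 0,"dz": -0.002,"spin": 0},
  ],
  fingers=0,
  grip_force=40,
)

```text
clock: 34.3
tcp_pos: [0.5346, 0.0167, 0.0278]
tcp_rot: [[0.016, 1.0, -0.001], [1.0, -0.016, -0.0], [-0.0, -0.001, -1.0]]
ft_force: [-0.2, -0.2, -1.4]
width: 0.0455
grasp_force: 40.0
```

>>> move_arm(
  steps=[
    {"dx": -0.01,"dy": 0,"dz": -0.002,"spin": 0},
    {"dx": -0.03,"dy": 0,"dz": -0.002,"spin": 0},
    {"dx": -0.05,"dy": 0,"dz": -0.01,"spin": 0},
    {"dx": -0.08,"dy": -0.01,"dz": -0.03,"spin": 0},
    {"dx": -0.115,"dy": -0.02,"dz": -0.04,"spin": 0},
    {"dx": -0.15,"dy": -0.03,"dz": -0.045,"spin": 0},
    {"dx": -0.185,"dy": -0.04,"dz": -0.045,"spin": 0},
    {"dx": -0.215,"dy": -0.045,"dz": -0.045,"spin": 0},
  ],
)

```text
clock: 35.1
tcp_pos: [0.4854, -0.1998, 0.0736]
tcp_rot: [[0.017, 1.0, 0.001], [1.0, -0.017, -0.001], [-0.001, 0.001, -1.0]]
ft_force: [0.6, -0.3, -0.5]
width: 0.0458
grasp_force: 40.0
```

```bash
python3 -c "
from h import *
o=observe();print(o['width'],o['grasp_force'],o['ft_force']);go(.49,-.235,.0145,89.1)"
```

```text
0.04578313512627295 39.996036887168884 [ 0.56444515 -0.26238111 -0.47554377]
tcp [ 0.4854 -0.1998  0.0736] head 89.02 d [-0.0351  0.0051  0.0592] spin -0.08 t 35.1
```

>>> move_arm(
  steps=[
    {"dx": -0.018,"dy": 0.003,"dz": 0.0,"spin": 0},
    {"dx": -0.032,"dy": 0.005,"dz": 0.015,"spin": 0},
    {"dx": -0.035,"dy": 0.005,"dz": 0.035,"spin": 0},
    {"dx": -0.035,"dy": 0.005,"dz": 0.05,"spin": 0},
    {"dx": -0.035,"dy": 0.005,"dz": 0.056,"spin": 0},
    {"dx": -0.035,"dy": 0.005,"dz": 0.058,"spin": 0},
    {"dx": -0.035,"dy": 0.005,"dz": 0.0585,"spin": 0},
    {"dx": -0.035,"dy": 0.005,"dz": 0.0585,"spin": 0},
  ],
)

```text
clock: 35.9
tcp_pos: [0.4913, -0.2321, 0.0147]
tcp_rot: [[0.015, 1.0, 0.001], [1.0, -0.015, -0.0], [-0.0, 0.001, -1.0]]
ft_force: [-0.7, -1.1, -0.5]
width: 0.0458
grasp_force: 40.0
```

>>> move_arm(
  steps=[
    {"dx": 0,"dy": 0,"dz": 0,"spin": 0},
    {"dx": 0,"dy": 0,"dz": 0,"spin": 0},
    {"dx": 0,"dy": 0,"dz": 0,"spin": 0},
    {"dx": 0,"dy": 0,"dz": -0.01,"spin": 0},
    {"dx": 0,"dy": 0,"dz": -0.04,"spin": 0},
    {"dx": 0.0,"dy": -0.01,"dz": -0.09,"spin": 0},
    {"dx": 0.02,"dy": -0.03,"dz": -0.14,"spin": 0},
    {"dx": 0.06,"dy": -0.045,"dz": -0.18,"spin": 0},
  ],
  fingers=0.75,
)

```text
clock: 36.7
tcp_pos: [0.4505, -0.1832, 0.1866]
tcp_rot: [[0.019, 1.0, 0.003], [1.0, -0.019, -0.002], [-0.002, 0.003, -1.0]]
ft_force: [1.4, -0.4, 0.5]
width: 0.0658
grasp_force: 0.0
```

>>> move_arm(
  steps=[
    {"dx": 0.04,"dy": -0.003,"dz": -0.01,"spin": 0},
    {"dx": 0.085,"dy": -0.006,"dz": -0.01,"spin": 0},
    {"dx": 0.13,"dy": -0.01,"dz": -0.01,"spin": 0.5},
    {"dx": 0.175,"dy": -0.015,"dz": -0.01,"spin": 1},
    {"dx": 0.22,"dy": -0.02,"dz": -0.01,"spin": 1.5},
    {"dx": 0.265,"dy": -0.025,"dz": -0.01,"spin": 2},
    {"dx": 0.31,"dy": -0.03,"dz": -0.01,"spin": 2},
    {"dx": 0.355,"dy": -0.035,"dz": -0.01,"spin": 2},
  ],
)

```text
clock: 37.5
tcp_pos: [0.4212, 0.175, 0.1942]
tcp_rot: [[0.051, 0.999, 0.002], [0.999, -0.051, 0.001], [0.001, 0.002, -1.0]]
ft_force: [0.7, -0.3, 0.5]
width: 0.066
grasp_force: 0.0
```

```bash
python3 -c "
from h import *
p=np.array([.3973,.3671])-.021*np.array([np.cos(np.radians(87)),np.sin(np.radians(87))]);print(p);go(*p,.1,87)
c=cam('top')
for q in blanks(c): print(rect(c,q,.026))"
```

```text
[0.39620094 0.34612878]
tcp [0.4212 0.175  0.1942] head 87.08 d [ 0.1696 -0.0339  0.0942] spin 0.08 t 37.5
(array([ 0.49289447, -0.20356461]), 46.569759368896484, 140.12379455566406, 88.90200805664062)
(array([ 0.5003689 , -0.43247537]), 47.12588882446289, 116.14598083496094, -8.08758544921875)
```

>>> move_arm(
  steps=[
    {"dx": 0.045,"dy": -0.012,"dz": 0.0,"spin": 0},
    {"dx": 0.09,"dy": -0.022,"dz": 0.0,"spin": 0},
    {"dx": 0.135,"dy": -0.03,"dz": 0.01,"spin": 0},
    {"dx": 0.165,"dy": -0.034,"dz": 0.04,"spin": 0},
    {"dx": 0.1696,"dy": -0.034,"dz": 0.08,"spin": 0},
    {"dx": 0.1696,"dy": -0.034,"dz": 0.12,"spin": 0},
    {"dx": 0.1696,"dy": -0.034,"dz": 0.145,"spin": 0},
    {"dx": 0.1696,"dy": -0.034,"dz": 0.15,"spin": 0},
  ],
  fingers=0.8,
)

```text
clock: 38.35
tcp_pos: [0.3947, 0.3428, 0.0396]
tcp_rot: [[0.051, 0.999, -0.005], [0.999, -0.051, -0.004], [-0.004, -0.005, -1.0]]
ft_force: [-0.0, -0.8, -0.2]
width: 0.0704
grasp_force: 0.0
```

```bash
python3 -c "
from h import *
go(.3962,.3461,.0215,87)"
```

```text
tcp [0.3947 0.3428 0.0396] head 87.09 d [0.0034 0.0014 0.018 ] spin 0.09 t 38.35
```

>>> move_arm(
  steps=[
    {"dx": 0.001,"dy": 0,"dz": 0.01,"spin": 0},
    {"dx": 0.001,"dy": 0,"dz": 0.018,"spin": 0},
    {"dx": 0.001,"dy": 0,"dz": 0.021,"spin": 0},
    {"dx": 0.001,"dy": 0,"dz": 0.021,"spin": 0},
    {"dx": 0.001,"dy": 0,"dz": 0.021,"spin": 0},
    {"dx": 0.001,"dy": 0,"dz": 0.021,"spin": 0},
    {"dx": 0.001,"dy": 0,"dz": 0.021,"spin": 0},
    {"dx": 0.001,"dy": 0,"dz": 0.021,"spin": 0},
  ],
)

```text
clock: 39.15
tcp_pos: [0.3966, 0.3453, 0.0222]
tcp_rot: [[0.051, 0.999, 0.0], [0.999, -0.051, 0.0], [0.0, 0.0, -1.0]]
ft_force: [-0.3, 0.4, -0.8]
width: 0.0702
grasp_force: 0.0
```

>>> move_arm(
  steps=[
    {"dx": 0,"dy": 0,"dz": 0,"spin": 0},
    {"dx": 0,"dy": 0,"dz": 0,"spin": 0},
    {"dx": 0,"dy": 0,"dz": 0,"spin": 0},
    {"dx": 0,"dy": 0,"dz": 0,"spin": 0},
    {"dx": 0,"dy": 0,"dz": 0,"spin": 0},
    {"dx": 0,"dy": 0,"dz": 0,"spin": 0},
    {"dx": 0,"dy": 0,"dz": 0,"spin": 0},
    {"dx": 0,"dy": 0,"dz": 0,"spin": 0},
  ],
  fingers=0,
  grip_force=40,
)

```text
clock: 39.95
tcp_pos: [0.3965, 0.3452, 0.0219]
tcp_rot: [[0.051, 0.999, 0.0], [0.999, -0.051, -0.0], [-0.0, 0.0, -1.0]]
ft_force: [1.2, -1.1, -0.0]
width: 0.0459
grasp_force: 40.0
```

```bash
python3 -c "
from h import *
o=observe();print(o['width'],o['grasp_force'],o['ft_force'])
p=gp(-.029,-.1035-.065);print(p);go(*p,.225,89.1)"
```

```text
0.045860161813205576 39.99985635280609 [ 1.23288034 -1.11725572 -0.01461341]
[ 0.52635689 -0.0470237 ]
tcp [0.3965 0.3452 0.0219] head 87.08 d [-0.3851  0.1497 -0.2031] spin -2.02 t 39.95
```

>>> move_arm(
  steps=[
    {"dx": 0,"dy": 0,"dz": -0.015,"spin": 0},
    {"dx": 0,"dy": 0,"dz": -0.05,"spin": 0},
    {"dx": 0,"dy": 0,"dz": -0.095,"spin": 0},
    {"dx": -0.01,"dy": 0,"dz": -0.14,"spin": 0},
    {"dx": -0.035,"dy": 0,"dz": -0.18,"spin": 0},
    {"dx": -0.07,"dy": 0.005,"dz": -0.203,"spin": 0},
    {"dx": -0.11,"dy": 0.015,"dz": -0.205,"spin": -0.5},
    {"dx": -0.15,"dy": 0.03,"dz": -0.205,"spin": -1},
  ],
)

```text
clock: 40.75
tcp_pos: [0.4187, 0.193, 0.2298]
tcp_rot: [[0.032, 0.999, 0.004], [1.0, -0.032, 0.002], [0.002, 0.004, -1.0]]
ft_force: [0.6, 0.0, -2.0]
width: 0.0458
grasp_force: 40.0
```

>>> move_arm(
  steps=[
    {"dx": -0.04,"dy": 0.015,"dz": 0,"spin": -0.5},
    {"dx": -0.08,"dy": 0.032,"dz": 0,"spin": -1},
    {"dx": -0.12,"dy": 0.052,"dz": 0,"spin": -1},
    {"dx": -0.16,"dy": 0.074,"dz": 0,"spin": -1},
    {"dx": -0.195,"dy": 0.095,"dz": 0,"spin": -1},
    {"dx": -0.22,"dy": 0.11,"dz": 0,"spin": -1},
    {"dx": -0.23,"dy": 0.117,"dz": 0.01,"spin": -1},
    {"dx": -0.235,"dy": 0.12,"dz": 0.03,"spin": -1},
  ],
)

```text
clock: 41.55
tcp_pos: [0.5318, -0.046, 0.1983]
tcp_rot: [[0.018, 1.0, 0.003], [1.0, -0.018, -0.0], [-0.0, 0.003, -1.0]]
ft_force: [-0.1, 0.2, -2.7]
width: 0.046
grasp_force: 40.0
```

```bash
python3 -c "
from h import *
o=observe();print(o['width'],o['grasp_force'],o['ft_force'])
go(.5264,-.047,.032,89.1)"
```

```text
0.04600703705415533 39.999563097953796 [-0.05790258  0.23458735 -2.67137028]
tcp [ 0.5318 -0.046   0.1983] head 89.0 d [-0.0011 -0.0059  0.1663] spin -0.1 t 41.55
```

>>> move_arm(
  steps=[
    {"dx": 0,"dy": -0.003,"dz": 0.04,"spin": 0},
    {"dx": 0,"dy": -0.005,"dz": 0.08,"spin": 0},
    {"dx": 0,"dy": -0.005,"dz": 0.12,"spin": 0},
    {"dx": 0,"dy": -0.005,"dz": 0.145,"spin": 0},
    {"dx": 0.005,"dy": -0.004,"dz": 0.157,"spin": 0},
    {"dx": 0.018,"dy": -0.003,"dz": 0.162,"spin": 0},
    {"dx": 0.034,"dy": -0.003,"dz": 0.164,"spin": 0},
    {"dx": 0.046,"dy": -0.003,"dz": 0.165,"spin": 0},
  ],
)

```text
clock: 42.35
tcp_pos: [0.5296, 0.003, 0.0336]
tcp_rot: [[0.015, 1.0, 0.003], [1.0, -0.015, 0.001], [0.001, 0.003, -1.0]]
ft_force: [0.2, -0.5, -1.5]
width: 0.0455
grasp_force: 40.0
```

```bash
python3 -c "
from h import *
o=observe();print(o['width'],o['grasp_force'],o['ft_force'])
go(.534,.0165,.029,89.1)"
```

```text
0.0454768687927191 39.999162554740906 [ 0.21146984 -0.54106588 -1.46274364]
tcp [0.5296 0.003  0.0336] head 89.13 d [0.0136 0.0042 0.0046] spin 0.03 t 42.35
```

>>> move_arm(
  steps=[
    {"dx": 0.004,"dy": 0,"dz": 0.001,"spin": 0},
    {"dx": 0.008,"dy": 0,"dz": 0.003,"spin": 0},
    {"dx": 0.009,"dy": 0.001,"dz": 0.004,"spin": 0},
    {"dx": 0.009,"dy": 0.0025,"dz": 0.0043,"spin": 0},
    {"dx": 0.009,"dy": 0.004,"dz": 0.0043,"spin": 0},
    {"dx": 0.009,"dy": 0.0055,"dz": 0.0043,"spin": 0},
    {"dx": 0.009,"dy": 0.007,"dz": 0.0043,"spin": 0},
    {"dx": 0.009,"dy": 0.008,"dz": 0.0043,"spin": 0},
  ],
)

```text
clock: 43.15
tcp_pos: [0.5351, 0.0097, 0.029]
tcp_rot: [[0.017, 1.0, -0.004], [1.0, -0.017, 0.0], [0.0, -0.004, -1.0]]
ft_force: [-15.3, 1.2, 14.5]
width: 0.0456
grasp_force: 40.0
```

```bash
python3 -c "
from h import *
o=observe();print(o['width'],o['grasp_force'],o['ft_force'],o['moment'])
go(.534,.0165,.029,89.1)"
```

```text
0.045638170302521784 40.00646531581879 [-15.31994817   1.19728523  14.47809725] [ 0.07485371  2.75001126 -0.14073545]
tcp [0.5351 0.0097 0.029 ] head 89.03 d [ 0.0067 -0.0012 -0.    ] spin -0.07 t 43.15
```

>>> move_arm(
  steps=[
    {"dx": 0,"dy": -0.001,"dz": -0.001,"spin": 0},
    {"dx": 0.002,"dy": -0.0015,"dz": -0.0012,"spin": 0},
    {"dx": 0.004,"dy": -0.0015,"dz": -0.0012,"spin": 0},
    {"dx": 0.006,"dy": -0.0015,"dz": -0.0012,"spin": 0},
    {"dx": 0.008,"dy": -0.0015,"dz": -0.0012,"spin": 0},
    {"dx": 0.009,"dy": -0.0015,"dz": -0.0012,"spin": 0},
    {"dx": 0.01,"dy": -0.0015,"dz": -0.0012,"spin": 0},
    {"dx": 0.01,"dy": -0.0015,"dz": -0.0012,"spin": 0},
  ],
)

```text
clock: 43.95
tcp_pos: [0.5351, 0.0161, 0.029]
tcp_rot: [[0.018, 1.0, -0.001], [1.0, -0.018, -0.007], [-0.007, -0.001, -1.0]]
ft_force: [-5.3, -13.4, 2.7]
width: 0.0455
grasp_force: 40.0
```

```bash
python3 -c "
from h import *
o=observe();print(o['width'],o['grasp_force'],o['ft_force'],o['moment'])
go(.534,.0165,.029,89.1)"
```

```text
0.045478221056521426 40.00058054924011 [ -5.28225111 -13.37941083   2.67821178] [-2.11646994  0.9243671  -0.03472318]
tcp [0.5351 0.0161 0.029 ] head 88.96 d [ 0.0004 -0.0011  0.    ] spin -0.14 t 43.95
```

End fence contacted. I ease y, press x once more, then release.

>>> move_arm(
  steps=[
    {"dx": -0.001,"dy": 0.0,"dz": 0,"spin": 0},
    {"dx": -0.0025,"dy": 0.001,"dz": 0,"spin": 0},
    {"dx": -0.0025,"dy": 0.0015,"dz": 0,"spin": 0},
    {"dx": -0.0025,"dy": 0.002,"dz": 0,"spin": 0},
    {"dx": -0.0025,"dy": 0.0025,"dz": 0,"spin": 0},
    {"dx": -0.0025,"dy": 0.0025,"dz": 0,"spin": 0},
    {"dx": -0.0025,"dy": 0.0025,"dz": 0,"spin": 0},
    {"dx": -0.0025,"dy": 0.0025,"dz": 0,"spin": 0},
  ],
)

```text
clock: 44.75
tcp_pos: [0.5352, 0.0161, 0.0291]
tcp_rot: [[0.017, 1.0, -0.007], [1.0, -0.017, -0.002], [-0.002, -0.007, -1.0]]
ft_force: [-15.3, -4.4, 9.9]
width: 0.0454
grasp_force: 40.0
```

>>> move_arm(
  steps=[
    {"dx": 0.0,"dy": -0.001,"dz": 0,"spin": 0},
    {"dx": 0,"dy": -0.001,"dz": 0,"spin": 0},
    {"dx": 0,"dy": -0.002,"dz": -0.001,"spin": 0},
    {"dx": 0,"dy": -0.002,"dz": -0.01,"spin": 0},
    {"dx": 0,"dy": 0,"dz": -0.03,"spin": 0},
    {"dx": 0,"dy": 0,"dz": -0.06,"spin": 0},
    {"dx": -0.02,"dy": 0,"dz": -0.1,"spin": 0},
    {"dx": -0.04,"dy": 0,"dz": -0.14,"spin": 0},
  ],
  fingers=0.75,
)

```text
clock: 45.55
tcp_pos: [0.5371, -0.0225, 0.1706]
tcp_rot: [[0.015, 1.0, 0.0], [1.0, -0.015, 0.0], [0.0, 0.0, -1.0]]
ft_force: [0.3, 0.6, -0.0]
width: 0.0663
grasp_force: 0.0
```

>>> move_arm(
  steps=[
    {"dx": -0.03,"dy": -0.02,"dz": -0.02,"spin": 0},
    {"dx": -0.06,"dy": -0.04,"dz": -0.04,"spin": 0},
    {"dx": -0.09,"dy": -0.06,"dz": -0.05,"spin": 0},
    {"dx": -0.12,"dy": -0.08,"dz": -0.05,"spin": 0},
    {"dx": -0.15,"dy": -0.1,"dz": -0.05,"spin": 0},
    {"dx": -0.17,"dy": -0.12,"dz": -0.05,"spin": 0},
    {"dx": -0.18,"dy": -0.13,"dz": -0.05,"spin": 0},
    {"dx": -0.18,"dy": -0.13,"dz": -0.05,"spin": 0},
  ],
  fingers=0,
)

```text
clock: 46.35
tcp_pos: [0.4037, -0.2016, 0.2199]
tcp_rot: [[0.019, 1.0, 0.002], [1.0, -0.019, -0.001], [-0.001, 0.002, -1.0]]
ft_force: [0.3, 0.3, -0.1]
width: 0.0051
grasp_force: 0.0
```

```bash
cat > fl.py <<'E'
from h import *
import sys
z,c1=float(sys.argv[1]),int(sys.argv[2])
c=cam('top'); im=c['pixels'][205:280,195:305].astype(float)
def line(g,cols,lo,hi,sign):
    P=[]
    for u in cols:
        d=np.diff(g[lo:hi,u])*sign; i=int(d.argmax()); a=max(0,i-1); w=d[a:i+2].clip(0); v=lo+(np.arange(a,a+len(w))*w).sum()/w.sum()+.5
        P.append(onz(c,195+u,205+v,z)[:2])
    P=np.array(P); k=np.polyfit(P[:,1],P[:,0],1); r=P[:,0]-np.polyval(k,P[:,1]); P=P[abs(r)<2*r.std()+1e-6]
    return np.polyfit(P[:,1],P[:,0],1)
for n,g,lo,hi in(('far',im[:,:,0],15,26),('near',im[:,:,2],34,44)):
    k=line(g,range(32,c1),lo,hi,1); print(n,round(np.polyval(k,.02),4),round(90-np.degrees(k[0]),2))
for q in blanks(c,(195,205,305,280)): print(rect(c,q,z))
for q in blanks(c): print('bench',rect(c,q,.036),rect(c,q,.026)[0])
go(.5355,.1013,.20,89)
E
python3 fl.py .048 78
```

```text
far 0.5586 88.81
near 0.5094 88.94
(array([0.53612512, 0.02983996]), 46.4532470703125, 148.2906951904297, 88.97501373291016)
bench (array([ 0.49389832, -0.17156558]), 44.195343017578125, 74.62226104736328, -88.89666676521301) [ 0.49426361 -0.17185236]
bench (array([ 0.50000577, -0.43013138]), 47.01031494140625, 115.03697204589844, -7.917205810546875) [ 0.50041962 -0.43247937]
tcp [ 0.4043 -0.2008  0.2197] head 88.99 d [0.3044 0.1258 0.0198] spin -0.01 t 46.4
```

Now the edges coincide with the seated medium's (far edge at 0.5586 against 0.5588). I'll press the cap.

>>> move_arm(
  steps=[
    {"dx": 0.04,"dy": 0.017,"dz": 0,"spin": 0},
    {"dx": 0.08,"dy": 0.034,"dz": 0,"spin": 0},
    {"dx": 0.12,"dy": 0.051,"dz": 0,"spin": 0},
    {"dx": 0.16,"dy": 0.068,"dz": 0,"spin": 0},
    {"dx": 0.2,"dy": 0.085,"dz": 0,"spin": 0},
    {"dx": 0.24,"dy": 0.102,"dz": 0,"spin": 0},
    {"dx": 0.28,"dy": 0.118,"dz": 0,"spin": 0},
    {"dx": 0.3044,"dy": 0.126,"dz": 0.0,"spin": 0},
  ],
)

```text
clock: 47.2
tcp_pos: [0.5359, 0.1063, 0.2185]
tcp_rot: [[0.012, 1.0, -0.0], [1.0, -0.012, 0.001], [0.001, -0.0, -1.0]]
ft_force: [0.1, 0.1, -0.6]
width: 0.0004
grasp_force: 0.0
```

>>> move_arm(
  steps=[
    {"dx": 0,"dy": 0,"dz": 0.0,"spin": 0},
    {"dx": 0,"dy": 0,"dz": 0.02,"spin": 0},
    {"dx": 0,"dy": 0,"dz": 0.035,"spin": 0},
    {"dx": 0,"dy": 0,"dz": 0.045,"spin": 0},
    {"dx": 0,"dy": 0,"dz": 0.055,"spin": 0},
    {"dx": 0,"dy": 0,"dz": 0.062,"spin": 0},
    {"dx": 0,"dy": 0,"dz": 0.066,"spin": 0},
    {"dx": 0,"dy": 0,"dz": 0.069,"spin": 0},
  ],
)

```text
clock: 48.0
tcp_pos: [0.535, 0.1018, 0.1522]
tcp_rot: [[0.016, 1.0, 0.001], [1.0, -0.016, 0.0], [0.0, 0.001, -1.0]]
ft_force: [-10.4, 0.2, 21.9]
width: 0.0007
grasp_force: 10.9
```

>>> move_arm(
  steps=[
    {"dx": 0,"dy": 0,"dz": 0,"spin": 0},
    {"dx": 0,"dy": 0,"dz": 0,"spin": 0},
    {"dx": 0,"dy": 0,"dz": 0,"spin": 0},
    {"dx": 0,"dy": 0,"dz": 0,"spin": 0},
    {"dx": 0,"dy": 0,"dz": 0,"spin": 0},
    {"dx": 0,"dy": 0,"dz": 0,"spin": 0},
    {"dx": 0,"dy": 0,"dz": 0,"spin": 0},
    {"dx": 0,"dy": 0,"dz": 0,"spin": 0},
  ],
)

```text
clock: 48.8
tcp_pos: [0.535, 0.1018, 0.1523]
tcp_rot: [[0.016, 1.0, 0.001], [1.0, -0.016, 0.0], [0.0, 0.001, -1.0]]
ft_force: [-6.4, 0.6, 11.3]
width: 0.0004
grasp_force: 5.4
```

>>> move_arm(
  steps=[
    {"dx": 0,"dy": 0,"dz": -0.015,"spin": 0},
    {"dx": 0,"dy": 0,"dz": -0.04,"spin": 0},
    {"dx": 0,"dy": 0,"dz": -0.06,"spin": 0},
    {"dx": -0.02,"dy": 0,"dz": -0.07,"spin": 0},
    {"dx": -0.055,"dy": -0.0,"dz": -0.07,"spin": 0},
    {"dx": -0.08,"dy": -0.0,"dz": -0.07,"spin": 0},
    {"dx": -0.09,"dy": 0,"dz": -0.07,"spin": 0},
    {"dx": -0.09,"dy": 0,"dz": -0.07,"spin": 0},
  ],
  fingers=0.8,
)

```text
clock: 49.6
tcp_pos: [0.534, 0.0108, 0.22]
tcp_rot: [[0.018, 1.0, 0.001], [1.0, -0.018, -0.0], [-0.0, 0.001, -1.0]]
ft_force: [0.4, 0.2, -0.1]
width: 0.0609
grasp_force: 0.0
```

```bash
python3 -c "
from h import *
go(.535,.0135,.029,89)"
```

```text
tcp [0.534  0.0108 0.22  ] head 88.94 d [0.0028 0.0008 0.191 ] spin -0.06 t 49.6
```

>>> move_arm(
  steps=[
    {"dx": 0.002,"dy": 0.001,"dz": 0.03,"spin": 0},
    {"dx": 0.003,"dy": 0.001,"dz": 0.07,"spin": 0},
    {"dx": 0.003,"dy": 0.001,"dz": 0.11,"spin": 0},
    {"dx": 0.003,"dy": 0.001,"dz": 0.15,"spin": 0},
    {"dx": 0.003,"dy": 0.001,"dz": 0.175,"spin": 0},
    {"dx": 0.003,"dy": 0.001,"dz": 0.187,"spin": 0},
    {"dx": 0.003,"dy": 0.001,"dz": 0.191,"spin": 0},
    {"dx": 0.003,"dy": 0.001,"dz": 0.191,"spin": 0},
  ],
)

```text
clock: 50.4
tcp_pos: [0.5353, 0.0154, 0.0296]
tcp_rot: [[0.016, 1.0, 0.001], [1.0, -0.016, 0.0], [0.0, 0.001, -1.0]]
ft_force: [1.1, 1.0, 0.4]
width: 0.0702
grasp_force: 0.0
```

>>> move_arm(
  steps=[
    {"dx": 0,"dy": 0,"dz": 0,"spin": 0},
    {"dx": 0,"dy": 0,"dz": 0,"spin": 0},
    {"dx": 0,"dy": 0,"dz": 0,"spin": 0},
    {"dx": 0,"dy": 0,"dz": 0,"spin": 0},
    {"dx": 0,"dy": 0,"dz": 0,"spin": 0},
    {"dx": 0,"dy": 0,"dz": 0,"spin": 0},
    {"dx": -0.003,"dy": 0,"dz": -0.001,"spin": 0},
    {"dx": -0.006,"dy": 0,"dz": -0.002,"spin": 0},
  ],
  fingers=0,
  grip_force=40,
)

```text
clock: 51.2
tcp_pos: [0.5345, 0.0086, 0.0303]
tcp_rot: [[0.016, 1.0, -0.001], [1.0, -0.016, -0.0], [-0.0, -0.001, -1.0]]
ft_force: [0.0, 0.7, -2.6]
width: 0.0456
grasp_force: 40.0
```

>>> move_arm(
  steps=[
    {"dx": -0.01,"dy": 0,"dz": -0.001,"spin": 0},
    {"dx": -0.03,"dy": 0,"dz": -0.001,"spin": 0},
    {"dx": -0.05,"dy": 0,"dz": -0.002,"spin": 0},
    {"dx": -0.06,"dy": 0,"dz": -0.02,"spin": 0},
    {"dx": -0.06,"dy": 0,"dz": -0.05,"spin": 0},
    {"dx": -0.06,"dy": 0,"dz": -0.09,"spin": 0},
    {"dx": -0.06,"dy": 0,"dz": -0.135,"spin": 0},
    {"dx": -0.06,"dy": 0,"dz": -0.18,"spin": 0},
  ],
)

```text
clock: 52.0
tcp_pos: [0.5332, -0.052, 0.2118]
tcp_rot: [[0.017, 1.0, -0.001], [1.0, -0.017, -0.0], [-0.0, -0.001, -1.0]]
ft_force: [1.1, -0.1, -1.9]
width: 0.0461
grasp_force: 40.0
```

```bash
python3 -c "
from h import *
o=observe();print(o['width'],o['grasp_force'],o['ft_force'])
p=bay('w',-.045,-.024);print(p);go(*p,.23,87)"
```

```text
0.0461427647135026 39.9970418214798 [ 1.12931723 -0.06042997 -1.94564789]
[0.39565334 0.34192908]
tcp [ 0.5332 -0.052   0.2118] head 89.04 d [ 0.3915 -0.1442 -0.0181] spin 2.04 t 52.0
```

>>> move_arm(
  steps=[
    {"dx": 0.01,"dy": -0.01,"dz": -0.015,"spin": 0},
    {"dx": 0.04,"dy": -0.03,"dz": -0.02,"spin": 0},
    {"dx": 0.08,"dy": -0.05,"dz": -0.02,"spin": 0},
    {"dx": 0.12,"dy": -0.07,"dz": -0.02,"spin": 0},
    {"dx": 0.16,"dy": -0.09,"dz": -0.02,"spin": 0.5},
    {"dx": 0.2,"dy": -0.11,"dz": -0.02,"spin": 1},
    {"dx": 0.24,"dy": -0.125,"dz": -0.02,"spin": 1.5},
    {"dx": 0.28,"dy": -0.142,"dz": -0.02,"spin": 2},
  ],
)

```text
clock: 52.8
tcp_pos: [0.3948, 0.2322, 0.2293]
tcp_rot: [[0.052, 0.999, -0.001], [0.999, -0.052, -0.001], [-0.001, -0.001, -1.0]]
ft_force: [1.1, 0.0, -2.0]
width: 0.0457
grasp_force: 40.0
```

>>> move_arm(
  steps=[
    {"dx": 0.04,"dy": 0,"dz": 0,"spin": 0},
    {"dx": 0.075,"dy": 0,"dz": 0,"spin": 0},
    {"dx": 0.1,"dy": 0,"dz": 0,"spin": 0},
    {"dx": 0.112,"dy": 0,"dz": 0,"spin": 0},
    {"dx": 0.112,"dy": 0,"dz": 0.03,"spin": 0},
    {"dx": 0.112,"dy": 0,"dz": 0.07,"spin": 0},
    {"dx": 0.112,"dy": 0,"dz": 0.11,"spin": 0},
    {"dx": 0.112,"dy": 0,"dz": 0.15,"spin": 0},
  ],
)

```text
clock: 53.6
tcp_pos: [0.4016, 0.3418, 0.0786]
tcp_rot: [[0.052, 0.999, -0.001], [0.999, -0.052, -0.001], [-0.001, -0.0, -1.0]]
ft_force: [0.8, 0.1, -2.2]
width: 0.0454
grasp_force: 40.0
```

```bash
python3 -c "
from h import *
o=observe();print(o['width'],o['grasp_force'],o['ft_force'])
go(.3957,.3419,.024,87)"
```

```text
0.04536070948691328 39.99747455120087 [ 0.80209032  0.11632633 -2.24511466]
tcp [0.4016 0.3418 0.0786] head 87.04 d [-0.0001 -0.0059  0.0546] spin 0.04 t 53.6
```

>>> move_arm(
  steps=[
    {"dx": 0,"dy": -0.003,"dz": 0.01,"spin": 0},
    {"dx": 0,"dy": -0.006,"dz": 0.025,"spin": 0},
    {"dx": 0,"dy": -0.006,"dz": 0.04,"spin": 0},
    {"dx": 0,"dy": -0.006,"dz": 0.05,"spin": 0},
    {"dx": 0,"dy": -0.006,"dz": 0.054,"spin": 0},
    {"dx": 0,"dy": -0.006,"dz": 0.056,"spin": 0},
    {"dx": 0,"dy": -0.006,"dz": 0.056,"spin": 0},
    {"dx": 0,"dy": -0.006,"dz": 0.056,"spin": 0},
  ],
)

```text
clock: 54.4
tcp_pos: [0.3964, 0.3436, 0.0256]
tcp_rot: [[0.051, 0.999, 0.001], [0.999, -0.051, 0.001], [0.001, 0.001, -1.0]]
ft_force: [-0.3, 0.0, -1.9]
width: 0.0462
grasp_force: 40.0
```

>>> move_arm(
  steps=[
    {"dx": 0,"dy": 0,"dz": 0,"spin": 0},
    {"dx": 0,"dy": 0,"dz": 0,"spin": 0},
    {"dx": 0,"dy": 0,"dz": 0,"spin": 0},
    {"dx": 0,"dy": 0,"dz": -0.01,"spin": 0},
    {"dx": 0,"dy": 0,"dz": -0.03,"spin": 0},
    {"dx": 0,"dy": 0,"dz": -0.07,"spin": 0},
    {"dx": 0,"dy": 0,"dz": -0.12,"spin": 0},
    {"dx": -0.02,"dy": 0,"dz": -0.17,"spin": 0},
  ],
  fingers=0.75,
)

```text
clock: 55.2
tcp_pos: [0.3946, 0.3255, 0.1938]
tcp_rot: [[0.049, 0.999, 0.0], [0.999, -0.049, 0.001], [0.001, 0.0, -1.0]]
ft_force: [0.6, 0.4, -0.2]
width: 0.0658
grasp_force: 0.0
```

>>> move_arm(
  steps=[
    {"dx": -0.045,"dy": 0.005,"dz": 0,"spin": 0},
    {"dx": -0.09,"dy": 0.012,"dz": 0,"spin": 0},
    {"dx": -0.135,"dy": 0.018,"dz": 0,"spin": -0.5},
    {"dx": -0.18,"dy": 0.024,"dz": 0,"spin": -1},
    {"dx": -0.225,"dy": 0.03,"dz": 0,"spin": -1.5},
    {"dx": -0.27,"dy": 0.036,"dz": 0,"spin": -2},
    {"dx": -0.315,"dy": 0.042,"dz": 0,"spin": -2},
    {"dx": -0.36,"dy": 0.05,"dz": 0,"spin": -2},
  ],
  fingers=0.85,
)

```text
clock: 56.0
tcp_pos: [0.4264, -0.0391, 0.1926]
tcp_rot: [[0.016, 1.0, 0.002], [1.0, -0.016, -0.0], [-0.0, 0.002, -1.0]]
ft_force: [1.0, 1.2, 0.4]
width: 0.0744
grasp_force: 0.0
```

```bash
python3 -c "
from h import *
c=cam('top')
for q in blanks(c): print(rect(c,q,.026))
go(.4926,-.2243,.1,88.9)"
```

```text
(array([ 0.49294473, -0.20365701]), 46.46567153930664, 140.30661010742188, 88.90200805664062)
(array([ 0.50041803, -0.43242682]), 46.83102798461914, 116.1248779296875, -8.20599365234375)
tcp [ 0.4267 -0.0452  0.1921] head 88.74 d [-0.1771  0.0697  0.093 ] spin -0.16 t 56.05
```

>>> move_arm(
  steps=[
    {"dx": -0.045,"dy": 0.017,"dz": 0,"spin": 0},
    {"dx": -0.09,"dy": 0.035,"dz": 0,"spin": 0},
    {"dx": -0.135,"dy": 0.053,"dz": 0,"spin": 0},
    {"dx": -0.168,"dy": 0.067,"dz": 0.02,"spin": 0},
    {"dx": -0.177,"dy": 0.07,"dz": 0.06,"spin": 0},
    {"dx": -0.177,"dy": 0.07,"dz": 0.1,"spin": 0},
    {"dx": -0.177,"dy": 0.07,"dz": 0.13,"spin": 0},
    {"dx": -0.177,"dy": 0.07,"dz": 0.145,"spin": 0},
  ],
)

```text
clock: 56.85
tcp_pos: [0.4925, -0.2147, 0.0434]
tcp_rot: [[0.016, 1.0, -0.004], [1.0, -0.016, 0.002], [0.002, -0.004, -1.0]]
ft_force: [-0.0, 0.2, -0.3]
width: 0.0746
grasp_force: 0.0
```

```bash
python3 -c "
from h import *
go(.4926,-.2243,.0135,88.9)
c=cam('top')
P=[q for q in blanks(c,(85,195,180,305))]
cv2.imwrite('pics/t8.png',cv2.resize(c['pixels'][190:310,80:190],None,fx=5,fy=5)[:,:,::-1])"
```

```text
tcp [ 0.4925 -0.2147  0.0434] head 89.06 d [-0.0096  0.0004  0.0299] spin 0.16 t 56.85
```

>>> move_arm(
  steps=[
    {"dx": -0.005,"dy": 0,"dz": 0.01,"spin": 0},
    {"dx": -0.009,"dy": 0,"dz": 0.022,"spin": 0},
    {"dx": -0.009,"dy": 0,"dz": 0.029,"spin": 0},
    {"dx": -0.009,"dy": 0,"dz": 0.0315,"spin": 0},
    {"dx": -0.009,"dy": 0,"dz": 0.0315,"spin": 0},
    {"dx": -0.009,"dy": 0,"dz": 0.0315,"spin": 0},
    {"dx": -0.009,"dy": 0,"dz": 0.0315,"spin": 0},
    {"dx": -0.009,"dy": 0,"dz": 0.0315,"spin": 0},
  ],
)

```text
clock: 57.7
tcp_pos: [0.4939, -0.2245, 0.0152]
tcp_rot: [[0.016, 1.0, 0.001], [1.0, -0.016, -0.0], [-0.0, 0.001, -1.0]]
ft_force: [0.1, -0.1, -0.7]
width: 0.0745
grasp_force: 0.0
```

>>> move_arm(
  steps=[
    {"dx": 0,"dy": 0,"dz": 0,"spin": 0},
    {"dx": 0,"dy": 0,"dz": 0,"spin": 0},
    {"dx": 0,"dy": 0,"dz": 0,"spin": 0},
    {"dx": 0,"dy": 0,"dz": 0,"spin": 0},
    {"dx": 0,"dy": 0,"dz": 0,"spin": 0},
    {"dx": 0,"dy": 0,"dz": 0,"spin": 0},
    {"dx": 0,"dy": 0,"dz": 0,"spin": 0},
    {"dx": 0,"dy": 0,"dz": 0,"spin": 0},
  ],
  fingers=0,
  grip_force=40,
)

```text
clock: 58.5
tcp_pos: [0.4935, -0.2244, 0.0147]
tcp_rot: [[0.016, 1.0, -0.0], [1.0, -0.016, 0.0], [0.0, -0.0, -1.0]]
ft_force: [-1.4, 0.6, -0.3]
width: 0.0451
grasp_force: 40.0
```

```bash
python3 -c "
from h import *
o=observe();print(o['width'],o['grasp_force'],o['ft_force'])
p=gp(-.029,-.0907-.055);print(p);go(*p,.04,89.0)"
```

```text
0.04513750751307555 39.98590171337128 [-1.44532695  0.62698436 -0.33420479]
[ 0.52671502 -0.02422651]
tcp [ 0.4935 -0.2244  0.0147] head 89.08 d [ 0.2007  0.0299 -0.0253] spin 0.08 t 58.5
```

>>> move_arm(
  steps=[
    {"dx": 0,"dy": 0,"dz": -0.015,"spin": 0},
    {"dx": 0.005,"dy": 0,"dz": -0.035,"spin": 0},
    {"dx": 0.035,"dy": 0.005,"dz": -0.045,"spin": 0},
    {"dx": 0.075,"dy": 0.012,"dz": -0.045,"spin": 0},
    {"dx": 0.115,"dy": 0.018,"dz": -0.045,"spin": 0},
    {"dx": 0.155,"dy": 0.025,"dz": -0.04,"spin": 0},
    {"dx": 0.185,"dy": 0.03,"dz": -0.03,"spin": 0},
    {"dx": 0.2,"dy": 0.03,"dz": -0.02,"spin": 0},
  ],
)

```text
clock: 59.3
tcp_pos: [0.5277, -0.0226, 0.0357]
tcp_rot: [[0.014, 1.0, 0.002], [1.0, -0.014, 0.0], [0.0, 0.002, -1.0]]
ft_force: [0.1, -0.6, -0.5]
width: 0.0454
grasp_force: 40.0
```

```bash
python3 -c "
from h import *
o=observe();print(o['width'],o['grasp_force'],o['ft_force'])
go(.528,.0265,.0267,89.1)"
```

```text
0.04538179348808307 39.98533308506012 [ 0.09909599 -0.55674424 -0.53274662]
tcp [ 0.5277 -0.0226  0.0357] head 89.22 d [ 0.0491 -0.0004  0.009 ] spin 0.12 t 59.3
```

>>> move_arm(
  steps=[
    {"dx": 0.01,"dy": 0,"dz": 0.001,"spin": 0},
    {"dx": 0.022,"dy": 0,"dz": 0.003,"spin": 0},
    {"dx": 0.034,"dy": 0,"dz": 0.005,"spin": 0},
    {"dx": 0.043,"dy": 0,"dz": 0.007,"spin": 0},
    {"dx": 0.047,"dy": 0,"dz": 0.008,"spin": 0},
    {"dx": 0.047,"dy": 0.0,"dz": 0.0085,"spin": 0},
    {"dx": 0.047,"dy": 0.002,"dz": 0.009,"spin": 0},
    {"dx": 0.047,"dy": 0.004,"dz": 0.009,"spin": 0},
  ],
)

```text
clock: 60.1
tcp_pos: [0.5316, 0.0217, 0.0267]
tcp_rot: [[0.016, 1.0, -0.0], [1.0, -0.016, -0.0], [-0.0, -0.0, -1.0]]
ft_force: [-3.7, 0.8, 5.5]
width: 0.0461
grasp_force: 40.0
```

>>> move_arm(
  steps=[
    {"dx": 0,"dy": 0.001,"dz": 0,"spin": 0},
    {"dx": 0,"dy": 0.002,"dz": 0,"spin": 0},
    {"dx": 0,"dy": 0.003,"dz": 0,"spin": 0},
    {"dx": 0,"dy": 0.004,"dz": 0,"spin": 0},
    {"dx": 0,"dy": 0.0045,"dz": 0,"spin": 0},
    {"dx": 0,"dy": 0.005,"dz": 0,"spin": 0},
    {"dx": 0,"dy": 0.0055,"dz": 0,"spin": 0},
    {"dx": 0,"dy": 0.0055,"dz": 0,"spin": 0},
  ],
)

```text
clock: 60.9
tcp_pos: [0.5351, 0.0215, 0.0268]
tcp_rot: [[0.017, 1.0, -0.005], [1.0, -0.017, -0.0], [-0.0, -0.005, -1.0]]
ft_force: [-12.9, 0.1, 10.7]
width: 0.0455
grasp_force: 40.0
```

```bash
python3 -c "
from h import *
o=observe();print(o['width'],o['grasp_force'],o['ft_force'],o['moment'])
go(.535,.0307,.0267,89.1)"
```

```text
0.04546635469714851 39.98245060443878 [-12.94790109   0.14532203  10.74015952] [ 0.0937462   2.23038605 -0.19516298]
tcp [0.5351 0.0215 0.0268] head 89.03 d [ 0.0092 -0.0003  0.0001] spin -0.07 t 60.9
```

>>> move_arm(
  steps=[
    {"dx": 0.001,"dy": -0.001,"dz": -0.001,"spin": 0},
    {"dx": 0.003,"dy": -0.0015,"dz": -0.0012,"spin": 0},
    {"dx": 0.005,"dy": -0.0015,"dz": -0.0012,"spin": 0},
    {"dx": 0.0075,"dy": -0.0015,"dz": -0.0012,"spin": 0},
    {"dx": 0.01,"dy": -0.0015,"dz": -0.0012,"spin": 0},
    {"dx": 0.0115,"dy": -0.0015,"dz": -0.0012,"spin": 0},
    {"dx": 0.013,"dy": -0.0015,"dz": -0.0012,"spin": 0},
    {"dx": 0.013,"dy": -0.0015,"dz": -0.0012,"spin": 0},
  ],
)

```text
clock: 61.7
tcp_pos: [0.5352, 0.0306, 0.0268]
tcp_rot: [[0.018, 1.0, -0.002], [1.0, -0.018, -0.008], [-0.008, -0.002, -1.0]]
ft_force: [-6.3, -15.4, 2.3]
width: 0.0454
grasp_force: 40.0
```

>>> move_arm(
  steps=[
    {"dx": -0.001,"dy": 0.0,"dz": 0,"spin": 0},
    {"dx": -0.0025,"dy": 0.001,"dz": 0,"spin": 0},
    {"dx": -0.0025,"dy": 0.0015,"dz": 0,"spin": 0},
    {"dx": -0.0025,"dy": 0.002,"dz": 0,"spin": 0},
    {"dx": -0.0025,"dy": 0.0025,"dz": 0,"spin": 0},
    {"dx": -0.0025,"dy": 0.0025,"dz": 0,"spin": 0},
    {"dx": -0.0025,"dy": 0.0025,"dz": 0,"spin": 0},
    {"dx": -0.0025,"dy": 0.0025,"dz": 0,"spin": 0},
  ],
)

```text
clock: 62.5
tcp_pos: [0.5353, 0.0305, 0.0269]
tcp_rot: [[0.017, 1.0, -0.007], [1.0, -0.017, -0.003], [-0.003, -0.007, -1.0]]
ft_force: [-15.4, -7.2, 8.9]
width: 0.0457
grasp_force: 40.0
```

```bash
python3 -c "
from h import *
o=observe();print(o['width'],o['grasp_force'],o['ft_force'],o['moment'])
go(.535,.0307,.0267,89.1)"
```

```text
0.04573242843562346 39.98176038265228 [-15.42827565  -7.20566701   8.86274226] [-1.21382417  2.71336192 -0.28497224]
tcp [0.5353 0.0305 0.0269] head 89.0 d [ 0.0002 -0.0003  0.0002] spin -0.1 t 62.5
```

Both contacts are firm. Release, retreat, check.

>>> move_arm(
  steps=[
    {"dx": 0.0,"dy": -0.001,"dz": 0,"spin": 0},
    {"dx": 0,"dy": -0.001,"dz": 0,"spin": 0},
    {"dx": 0,"dy": -0.002,"dz": -0.001,"spin": 0},
    {"dx": 0,"dy": -0.002,"dz": -0.01,"spin": 0},
    {"dx": 0,"dy": 0,"dz": -0.03,"spin": 0},
    {"dx": 0,"dy": 0,"dz": -0.06,"spin": 0},
    {"dx": -0.02,"dy": 0,"dz": -0.1,"spin": 0},
    {"dx": -0.04,"dy": 0,"dz": -0.14,"spin": 0},
  ],
  fingers=0.75,
)

```text
clock: 63.3
tcp_pos: [0.5375, -0.0075, 0.1688]
tcp_rot: [[0.014, 1.0, 0.0], [1.0, -0.014, 0.0], [0.0, 0.0, -1.0]]
ft_force: [0.3, -0.3, -0.1]
width: 0.0656
grasp_force: 0.0
```

>>> move_arm(
  steps=[
    {"dx": -0.03,"dy": -0.02,"dz": -0.02,"spin": 0},
    {"dx": -0.06,"dy": -0.04,"dz": -0.04,"spin": 0},
    {"dx": -0.09,"dy": -0.06,"dz": -0.05,"spin": 0},
    {"dx": -0.12,"dy": -0.08,"dz": -0.05,"spin": 0},
    {"dx": -0.15,"dy": -0.1,"dz": -0.05,"spin": 0},
    {"dx": -0.17,"dy": -0.12,"dz": -0.05,"spin": 0},
    {"dx": -0.18,"dy": -0.13,"dz": -0.05,"spin": 0},
    {"dx": -0.18,"dy": -0.13,"dz": -0.05,"spin": 0},
  ],
  fingers=0,
)

```text
clock: 64.1
tcp_pos: [0.4041, -0.1866, 0.2181]
tcp_rot: [[0.019, 1.0, 0.002], [1.0, -0.019, -0.001], [-0.001, 0.002, -1.0]]
ft_force: [0.7, 0.5, 1.2]
width: 0.0052
grasp_force: 0.0
```

```bash
python3 fl.py .038 68
```

```text
far 0.5587 89.5
near 0.5097 89.49
(array([0.53616882, 0.04288483]), 46.586082458496094, 123.54500579833984, 89.04998779296875)
bench (array([ 0.51267255, -0.47992563]), 46.583866119384766, 115.92473602294922, -7.2597808837890625) [ 0.51318732 -0.48267059]
tcp [ 0.4048 -0.1859  0.2179] head 88.99 d [0.2894 0.1256 0.0179] spin -0.01 t 64.15
```

The medium is flush. The short has been knocked to (0.513, -0.480), and I'll pick it up from there later. Pressing the cap.

>>> move_arm(
  steps=[
    {"dx": 0.04,"dy": 0.017,"dz": 0,"spin": 0},
    {"dx": 0.08,"dy": 0.034,"dz": 0,"spin": 0},
    {"dx": 0.12,"dy": 0.051,"dz": 0,"spin": 0},
    {"dx": 0.16,"dy": 0.068,"dz": 0,"spin": 0},
    {"dx": 0.2,"dy": 0.085,"dz": 0,"spin": 0},
    {"dx": 0.24,"dy": 0.102,"dz": 0,"spin": 0},
    {"dx": 0.275,"dy": 0.118,"dz": 0,"spin": 0},
    {"dx": 0.29,"dy": 0.126,"dz": 0.0,"spin": 0},
  ],
)

```text
clock: 64.95
tcp_pos: [0.536, 0.1068, 0.2165]
tcp_rot: [[0.011, 1.0, -0.001], [1.0, -0.011, 0.001], [0.001, -0.001, -1.0]]
ft_force: [-0.1, -0.1, -0.0]
width: 0.0003
grasp_force: 0.0
```

>>> move_arm(
  steps=[
    {"dx": 0,"dy": 0,"dz": 0.01,"spin": 0},
    {"dx": 0,"dy": 0,"dz": 0.028,"spin": 0},
    {"dx": 0,"dy": 0,"dz": 0.04,"spin": 0},
    {"dx": 0,"dy": 0,"dz": 0.052,"spin": 0},
    {"dx": 0,"dy": 0,"dz": 0.063,"spin": 0},
    {"dx": 0,"dy": 0,"dz": 0.071,"spin": 0},
    {"dx": 0,"dy": 0,"dz": 0.0755,"spin": 0},
    {"dx": 0,"dy": 0,"dz": 0.078,"spin": 0},
  ],
)

```text
clock: 65.75
tcp_pos: [0.5351, 0.1018, 0.1421]
tcp_rot: [[0.017, 1.0, 0.002], [1.0, -0.017, -0.001], [-0.001, 0.002, -1.0]]
ft_force: [-12.3, -3.1, 25.6]
width: 0.0006
grasp_force: 12.4
```

>>> move_arm(
  steps=[
    {"dx": 0,"dy": 0,"dz": 0,"spin": 0},
    {"dx": 0,"dy": 0,"dz": 0,"spin": 0},
    {"dx": 0,"dy": 0,"dz": 0,"spin": 0},
    {"dx": 0,"dy": 0,"dz": 0,"spin": 0},
    {"dx": 0,"dy": 0,"dz": 0,"spin": 0},
    {"dx": 0,"dy": 0,"dz": 0,"spin": 0},
    {"dx": 0,"dy": 0,"dz": 0,"spin": 0},
    {"dx": 0,"dy": 0,"dz": 0,"spin": 0},
  ],
)

```text
clock: 66.55
tcp_pos: [0.5351, 0.1018, 0.1423]
tcp_rot: [[0.017, 1.0, 0.002], [1.0, -0.017, -0.001], [-0.001, 0.002, -1.0]]
ft_force: [-9.9, -3.7, 14.6]
width: 0.0004
grasp_force: 7.8
```

```bash
python3 -c "
from h import *
print(observe()['ft_force']);go(.535,.0255,.212,89)"
```

```text
[-9.87175754 -3.74487276 14.6010944 ]
tcp [0.5351 0.1018 0.1423] head 89.05 d [-0.0763  0.0013 -0.0697] spin 0.05 t 66.55
```

It reads 26 mm (cap top at 0.142). I'll pick it up and carry it to the narrow bay.

>>> move_arm(
  steps=[
    {"dx": 0,"dy": 0,"dz": -0.02,"spin": 0},
    {"dx": 0,"dy": 0,"dz": -0.05,"spin": 0},
    {"dx": 0,"dy": 0,"dz": -0.075,"spin": 0},
    {"dx": -0.02,"dy": 0,"dz": -0.08,"spin": 0},
    {"dx": -0.055,"dy": 0.0,"dz": -0.08,"spin": 0},
    {"dx": -0.072,"dy": 0.0,"dz": -0.08,"spin": 0},
    {"dx": -0.078,"dy": 0,"dz": -0.08,"spin": 0},
    {"dx": -0.078,"dy": 0,"dz": -0.08,"spin": 0},
  ],
  fingers=0.8,
)

```text
clock: 67.35
tcp_pos: [0.5343, 0.0239, 0.2186]
tcp_rot: [[0.017, 1.0, 0.0], [1.0, -0.017, 0.0], [0.0, 0.0, -1.0]]
ft_force: [-0.1, -0.4, -0.7]
width: 0.0609
grasp_force: 0.0
```

```bash
python3 -c "
from h import *
go(.5353,.0250,.026,89)"
```

```text
tcp [0.5343 0.0239 0.2186] head 89.0 d [0.001  0.001  0.1926] spin -0.0 t 67.35
```

>>> move_arm(
  steps=[
    {"dx": 0.001,"dy": 0.001,"dz": 0.03,"spin": 0},
    {"dx": 0.001,"dy": 0.001,"dz": 0.07,"spin": 0},
    {"dx": 0.001,"dy": 0.001,"dz": 0.11,"spin": 0},
    {"dx": 0.001,"dy": 0.001,"dz": 0.15,"spin": 0},
    {"dx": 0.001,"dy": 0.001,"dz": 0.175,"spin": 0},
    {"dx": 0.001,"dy": 0.001,"dz": 0.188,"spin": 0},
    {"dx": 0.001,"dy": 0.001,"dz": 0.1925,"spin": 0},
    {"dx": 0.001,"dy": 0.001,"dz": 0.1925,"spin": 0},
  ],
)

```text
clock: 68.15
tcp_pos: [0.5355, 0.0259, 0.0269]
tcp_rot: [[0.015, 1.0, 0.001], [1.0, -0.015, 0.0], [0.0, 0.001, -1.0]]
ft_force: [0.2, -0.2, 0.2]
width: 0.0704
grasp_force: 0.0
```

>>> move_arm(
  steps=[
    {"dx": 0,"dy": 0,"dz": 0,"spin": 0},
    {"dx": 0,"dy": 0,"dz": 0,"spin": 0},
    {"dx": 0,"dy": 0,"dz": 0,"spin": 0},
    {"dx": 0,"dy": 0,"dz": 0,"spin": 0},
    {"dx": 0,"dy": 0,"dz": 0,"spin": 0},
    {"dx": 0,"dy": 0,"dz": 0,"spin": 0},
    {"dx": -0.003,"dy": 0,"dz": -0.001,"spin": 0},
    {"dx": -0.006,"dy": 0,"dz": -0.002,"spin": 0},
  ],
  fingers=0,
  grip_force=40,
)

```text
clock: 68.95
tcp_pos: [0.535, 0.0192, 0.0282]
tcp_rot: [[0.016, 1.0, 0.0], [1.0, -0.016, -0.0], [-0.0, 0.0, -1.0]]
ft_force: [0.5, 0.6, -1.9]
width: 0.0459
grasp_force: 40.0
```

>>> move_arm(
  steps=[
    {"dx": -0.01,"dy": 0,"dz": -0.001,"spin": 0},
    {"dx": -0.03,"dy": 0,"dz": -0.001,"spin": 0},
    {"dx": -0.05,"dy": 0,"dz": -0.002,"spin": 0},
    {"dx": -0.06,"dy": 0,"dz": -0.02,"spin": 0},
    {"dx": -0.06,"dy": 0,"dz": -0.06,"spin": 0},
    {"dx": -0.06,"dy": 0,"dz": -0.1,"spin": 0},
    {"dx": -0.06,"dy": 0,"dz": -0.145,"spin": 0},
    {"dx": -0.06,"dy": 0,"dz": -0.19,"spin": 0},
  ],
)

```text
clock: 69.75
tcp_pos: [0.5337, -0.0415, 0.2198]
tcp_rot: [[0.017, 1.0, -0.0], [1.0, -0.017, -0.0], [-0.0, -0.0, -1.0]]
ft_force: [0.6, -0.1, -0.7]
width: 0.0455
grasp_force: 40.0
```

```bash
python3 -c "
from h import *
o=observe();print(o['width'],o['grasp_force'],o['ft_force'])
p=bay('n',0,-.026);print(p);go(*p,.23,87)"
```

```text
0.04546597316154011 39.99934673309326 [ 0.59799801 -0.05840175 -0.68551793]
[0.56530612 0.33088665]
tcp [ 0.5337 -0.0415  0.2198] head 89.04 d [ 0.3728  0.0253 -0.0103] spin 2.04 t 69.75
```

>>> move_arm(
  steps=[
    {"dx": 0.01,"dy": 0.0,"dz": -0.012,"spin": 0},
    {"dx": 0.04,"dy": 0.003,"dz": -0.015,"spin": 0},
    {"dx": 0.08,"dy": 0.006,"dz": -0.015,"spin": 0},
    {"dx": 0.12,"dy": 0.009,"dz": -0.015,"spin": 0},
    {"dx": 0.16,"dy": 0.012,"dz": -0.015,"spin": 0.5},
    {"dx": 0.2,"dy": 0.015,"dz": -0.015,"spin": 1},
    {"dx": 0.24,"dy": 0.019,"dz": -0.015,"spin": 1.5},
    {"dx": 0.28,"dy": 0.022,"dz": -0.015,"spin": 2},
  ],
)

```text
clock: 70.55
tcp_pos: [0.5605, 0.2405, 0.2317]
tcp_rot: [[0.051, 0.999, -0.002], [0.999, -0.051, -0.001], [-0.001, -0.002, -1.0]]
ft_force: [0.1, -0.3, -0.2]
width: 0.0456
grasp_force: 40.0
```

>>> move_arm(
  steps=[
    {"dx": 0.035,"dy": 0,"dz": 0,"spin": 0},
    {"dx": 0.065,"dy": 0,"dz": 0,"spin": 0},
    {"dx": 0.085,"dy": 0,"dz": 0,"spin": 0},
    {"dx": 0.093,"dy": 0,"dz": 0,"spin": 0},
    {"dx": 0.093,"dy": 0,"dz": 0.03,"spin": 0},
    {"dx": 0.093,"dy": 0,"dz": 0.07,"spin": 0},
    {"dx": 0.093,"dy": 0,"dz": 0.11,"spin": 0},
    {"dx": 0.093,"dy": 0,"dz": 0.15,"spin": 0},
  ],
)

```text
clock: 71.35
tcp_pos: [0.5652, 0.3308, 0.0812]
tcp_rot: [[0.052, 0.999, -0.0], [0.999, -0.052, -0.001], [-0.001, -0.0, -1.0]]
ft_force: [-0.1, 0.6, -0.0]
width: 0.0457
grasp_force: 40.0
```

```bash
python3 -c "
from h import *
o=observe();print(o['width'],o['grasp_force'],o['ft_force'])
go(.5653,.3309,.021,87)"
```

```text
0.04573558675998127 39.99931991100311 [-0.10664383  0.61073554 -0.02689035]
tcp [0.5652 0.3308 0.0812] head 87.03 d [0.0002 0.0001 0.0602] spin 0.03 t 71.35
```

>>> move_arm(
  steps=[
    {"dx": 0,"dy": 0,"dz": 0.015,"spin": 0},
    {"dx": 0,"dy": 0,"dz": 0.035,"spin": 0},
    {"dx": 0,"dy": 0,"dz": 0.05,"spin": 0},
    {"dx": 0,"dy": 0,"dz": 0.057,"spin": 0},
    {"dx": 0,"dy": 0,"dz": 0.06,"spin": 0},
    {"dx": 0,"dy": 0,"dz": 0.061,"spin": 0},
    {"dx": 0,"dy": 0,"dz": 0.061,"spin": 0},
    {"dx": 0,"dy": 0,"dz": 0.061,"spin": 0},
  ],
)

```text
clock: 72.15
tcp_pos: [0.5659, 0.3322, 0.0236]
tcp_rot: [[0.051, 0.999, 0.002], [0.999, -0.051, 0.001], [0.001, 0.002, -1.0]]
ft_force: [-0.1, 0.3, -0.0]
width: 0.0462
grasp_force: 40.0
```

>>> move_arm(
  steps=[
    {"dx": 0,"dy": 0,"dz": 0,"spin": 0},
    {"dx": 0,"dy": 0,"dz": 0,"spin": 0},
    {"dx": 0,"dy": 0,"dz": 0,"spin": 0},
    {"dx": 0,"dy": 0,"dz": -0.01,"spin": 0},
    {"dx": 0,"dy": 0,"dz": -0.04,"spin": 0},
    {"dx": 0,"dy": 0,"dz": -0.09,"spin": 0},
    {"dx": 0,"dy": 0,"dz": -0.14,"spin": 0},
    {"dx": 0,"dy": 0,"dz": -0.19,"spin": 0},
  ],
  fingers=0.75,
)

```text
clock: 72.95
tcp_pos: [0.565, 0.3318, 0.2153]
tcp_rot: [[0.051, 0.999, 0.001], [0.999, -0.051, 0.0], [0.0, 0.001, -1.0]]
ft_force: [0.9, 0.0, 1.2]
width: 0.0659
grasp_force: 0.0
```

>>> move_arm(
  steps=[
    {"dx": -0.03,"dy": -0.02,"dz": -0.01,"spin": 0},
    {"dx": -0.07,"dy": -0.04,"dz": -0.01,"spin": 6},
    {"dx": -0.11,"dy": -0.06,"dz": -0.01,"spin": 14},
    {"dx": -0.15,"dy": -0.075,"dz": -0.01,"spin": 22},
    {"dx": -0.19,"dy": -0.085,"dz": -0.01,"spin": 30},
    {"dx": -0.235,"dy": -0.09,"dz": -0.01,"spin": 38},
    {"dx": -0.28,"dy": -0.095,"dz": -0.01,"spin": 46},
    {"dx": -0.325,"dy": -0.1,"dz": -0.01,"spin": 54},
  ],
)

```text
clock: 73.75
tcp_pos: [0.4482, 0.011, 0.2236]
tcp_rot: [[0.841, 0.541, 0.002], [0.541, -0.841, -0.0], [0.002, 0.001, -1.0]]
ft_force: [0.3, 0.3, 0.5]
width: 0.0659
grasp_force: 0.0
```

```bash
python3 -c "
from h import *
c=cam('top');save(c,'t9')
for q in blanks(c,(400,210,465,305)): print(rect(c,q,.036))
for z in (.08,.12): print(z,[onz(c,u,v,z)[:2].round(3) for u,v in((470,157),(480,258),(474,210))])
go(.45,-.25,.2,-7.3)"
```

```text
(array([ 0.51272772, -0.47959464]), 45.98806381225586, 115.92135620117188, -7.214599609375)
0.08 [array([ 0.752, -0.569]), array([ 0.479, -0.596]), array([ 0.608, -0.58 ])]
0.12 [array([ 0.742, -0.554]), array([ 0.478, -0.581]), array([ 0.603, -0.565])]
tcp [0.4475 0.0051 0.2238] head 32.04 d [-0.1332  0.2175  0.025 ] spin 39.34 t 73.8
```

View pics/t9.png

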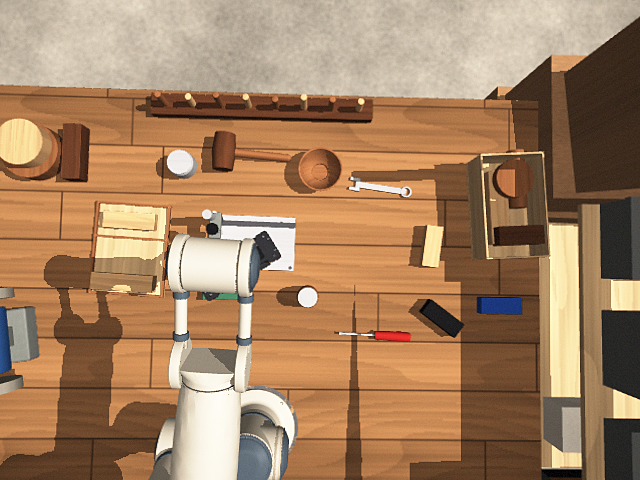

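The view shows long and medium in their bays and the short at (432,246), with the crate wall about 10 cm to its right. I'll approach with the gripper 12 mm to the crate-free side, so the closing fingers draw the blank over.

>>> move_arm(
  steps=[
    {"dx": -0.02,"dy": 0.035,"dz": 0,"spin": 7},
    {"dx": -0.045,"dy": 0.075,"dz": 0,"spin": 14},
    {"dx": -0.07,"dy": 0.115,"dz": 0,"spin": 21},
    {"dx": -0.095,"dy": 0.155,"dz": 0,"spin": 28},
    {"dx": -0.115,"dy": 0.19,"dz": 0,"spin": 35},
    {"dx": -0.133,"dy": 0.2175,"dz": 0,"spin": 39.3},
    {"dx": -0.14,"dy": 0.245,"dz": 0,"spin": 39.3},
    {"dx": -0.145,"dy": 0.27,"dz": 0,"spin": 39.3},
  ],
  fingers=1,
)

```text
clock: 74.6
tcp_pos: [0.4748, -0.2945, 0.2234]
tcp_rot: [[0.994, -0.109, 0.001], [-0.109, -0.994, -0.001], [0.001, 0.001, -1.0]]
ft_force: [0.4, 0.5, 0.9]
width: 0.0876
grasp_force: 0.0
```

```bash
python3 -c "
from h import *
go(.4915,-.465,.016,-7.3)"
```

```text
tcp [ 0.4748 -0.2945  0.2234] head -6.27 d [0.035  0.1675 0.2075] spin 1.03 t 74.6
```

>>> move_arm(
  steps=[
    {"dx": 0.01,"dy": 0.04,"dz": 0,"spin": 0.5},
    {"dx": 0.018,"dy": 0.085,"dz": 0,"spin": 1},
    {"dx": 0.027,"dy": 0.13,"dz": 0.01,"spin": 1},
    {"dx": 0.035,"dy": 0.16,"dz": 0.03,"spin": 1},
    {"dx": 0.035,"dy": 0.1675,"dz": 0.065,"spin": 1},
    {"dx": 0.035,"dy": 0.1675,"dz": 0.1,"spin": 1},
    {"dx": 0.035,"dy": 0.1675,"dz": 0.12,"spin": 1},
    {"dx": 0.035,"dy": 0.1675,"dz": 0.13,"spin": 1},
  ],
)

```text
clock: 75.4
tcp_pos: [0.4908, -0.4624, 0.0898]
tcp_rot: [[0.992, -0.125, -0.003], [-0.125, -0.992, 0.003], [-0.003, -0.002, -1.0]]
ft_force: [0.4, -0.0, 0.6]
width: 0.088
grasp_force: 0.0
```

```bash
python3 -c "
from h import *
go(.4915,-.465,.016,-7.3); print(observe()['ft_force'])"
```

```text
tcp [ 0.4908 -0.4624  0.0898] head -7.2 d [0.0013 0.0027 0.0738] spin 0.1 t 75.4
[ 0.40976327 -0.01856294  0.57510444]
```

>>> move_arm(
  steps=[
    {"dx": 0,"dy": 0.001,"dz": 0.02,"spin": 0},
    {"dx": 0,"dy": 0.001,"dz": 0.04,"spin": 0},
    {"dx": 0,"dy": 0.001,"dz": 0.058,"spin": 0},
    {"dx": 0,"dy": 0.001,"dz": 0.068,"spin": 0},
    {"dx": 0,"dy": 0.001,"dz": 0.074,"spin": 0},
    {"dx": 0,"dy": 0.001,"dz": 0.076,"spin": 0},
    {"dx": 0,"dy": 0.001,"dz": 0.076,"spin": 0},
    {"dx": 0,"dy": 0.001,"dz": 0.076,"spin": 0},
  ],
)

```text
clock: 76.2
tcp_pos: [0.4917, -0.4647, 0.0177]
tcp_rot: [[0.992, -0.126, 0.001], [-0.126, -0.992, -0.001], [0.001, 0.001, -1.0]]
ft_force: [-0.4, -0.8, 0.2]
width: 0.0874
grasp_force: 0.0
```

>>> move_arm(
  steps=[
    {"dx": 0,"dy": 0,"dz": 0,"spin": 0},
    {"dx": 0,"dy": 0,"dz": 0,"spin": 0},
    {"dx": 0,"dy": 0,"dz": 0,"spin": 0},
    {"dx": 0,"dy": 0,"dz": 0,"spin": 0},
    {"dx": 0,"dy": 0,"dz": 0,"spin": 0},
    {"dx": 0,"dy": 0,"dz": 0,"spin": 0},
    {"dx": 0,"dy": 0,"dz": 0,"spin": 0},
    {"dx": 0,"dy": 0,"dz": 0,"spin": 0},
  ],
  fingers=0,
  grip_force=40,
)

```text
clock: 77.0
tcp_pos: [0.4913, -0.4647, 0.0169]
tcp_rot: [[0.992, -0.126, 0.0], [-0.126, -0.992, -0.001], [0.0, 0.001, -1.0]]
ft_force: [-0.9, -1.8, 2.1]
width: 0.0466
grasp_force: 39.0
```

```bash
python3 -c "
from h import *
o=observe();print(o['width'],o['grasp_force'],o['ft_force'])
p=gp(-.029,-.0795-.06);print(p);go(*p,.125,89.0)"
```

```text
0.04659634528591344 39.04909592005424 [-0.90658666 -1.79858918  2.10083555]
[ 0.52681241 -0.01802728]
tcp [ 0.4913 -0.4647  0.0169] head -7.23 d [-0.0209 -0.4474 -0.1085] spin -96.23 t 77.0
```

>>> move_arm(
  steps=[
    {"dx": 0,"dy": 0,"dz": -0.015,"spin": 0},
    {"dx": 0,"dy": 0,"dz": -0.045,"spin": 0},
    {"dx": 0,"dy": -0.005,"dz": -0.085,"spin": 0},
    {"dx": 0,"dy": -0.03,"dz": -0.115,"spin": -5},
    {"dx": -0.003,"dy": -0.065,"dz": -0.12,"spin": -12},
    {"dx": -0.006,"dy": -0.1,"dz": -0.12,"spin": -19},
    {"dx": -0.009,"dy": -0.14,"dz": -0.12,"spin": -26},
    {"dx": -0.012,"dy": -0.18,"dz": -0.12,"spin": -33},
  ],
)

```text
clock: 77.8
tcp_pos: [0.5016, -0.282, 0.1366]
tcp_rot: [[0.898, 0.44, -0.001], [0.44, -0.898, 0.002], [0.0, -0.002, -1.0]]
ft_force: [0.8, 0.8, -1.5]
width: 0.0465
grasp_force: 39.0
```

```bash
python3 -c "
from h import *
o=observe();print(o['width'],o['grasp_force'],o['ft_force'])
go(.5268,-.018,.13,89.0)"
```

```text
0.04646937474391293 39.019036868121475 [ 0.80671972  0.77509774 -1.49186177]
tcp [ 0.5016 -0.282   0.1366] head 26.08 d [ 0.1386 -0.226   0.007 ] spin -62.92 t 77.8
```

>>> move_arm(
  steps=[
    {"dx": 0.02,"dy": -0.032,"dz": 0,"spin": -8},
    {"dx": 0.04,"dy": -0.065,"dz": 0,"spin": -16},
    {"dx": 0.06,"dy": -0.1,"dz": 0,"spin": -24},
    {"dx": 0.08,"dy": -0.132,"dz": 0,"spin": -32},
    {"dx": 0.1,"dy": -0.165,"dz": 0,"spin": -40},
    {"dx": 0.118,"dy": -0.193,"dz": 0,"spin": -48},
    {"dx": 0.132,"dy": -0.215,"dz": 0,"spin": -56},
    {"dx": 0.1386,"dy": -0.226,"dz": 0,"spin": -62.9},
  ],
)

```text
clock: 78.6
tcp_pos: [0.528, -0.0174, 0.1367]
tcp_rot: [[0.015, 1.0, -0.001], [1.0, -0.015, 0.002], [0.002, -0.001, -1.0]]
ft_force: [0.9, -0.4, -1.7]
width: 0.0465
grasp_force: 39.0
```

```bash
python3 -c "
from h import *
o=observe();print(o['width'],o['grasp_force'],o['ft_force'])
go(.528,-.018,.033,89.0)"
```

```text
0.04650208230655258 39.019293962046504 [ 0.86165052 -0.41511915 -1.72581943]
tcp [ 0.528  -0.0174  0.1367] head 89.16 d [-8.000e-04  1.000e-04  1.037e-01] spin 0.16 t 78.6
```

>>> move_arm(
  steps=[
    {"dx": 0,"dy": 0,"dz": 0.035,"spin": 0},
    {"dx": 0,"dy": 0,"dz": 0.07,"spin": 0},
    {"dx": 0,"dy": 0,"dz": 0.092,"spin": 0},
    {"dx": 0.005,"dy": 0,"dz": 0.1,"spin": 0},
    {"dx": 0.018,"dy": 0,"dz": 0.103,"spin": 0},
    {"dx": 0.033,"dy": 0,"dz": 0.104,"spin": 0},
    {"dx": 0.044,"dy": 0,"dz": 0.104,"spin": 0},
    {"dx": 0.049,"dy": 0,"dz": 0.105,"spin": 0},
  ],
)

```text
clock: 79.4
tcp_pos: [0.5301, 0.0302, 0.0328]
tcp_rot: [[0.021, 1.0, 0.001], [1.0, -0.021, -0.0], [0.0, 0.001, -1.0]]
ft_force: [-1.7, -1.4, -1.0]
width: 0.0461
grasp_force: 38.9
```

```bash
python3 -c "
from h import *
o=observe();print(o['width'],o['grasp_force'],o['ft_force'])
go(.535,.0407,.0289,89.0)"
```

```text
0.04610686245594493 38.881806208519265 [-1.71427323 -1.42072018 -0.98635688]
tcp [0.5301 0.0302 0.0328] head 88.78 d [0.0106 0.0047 0.0039] spin -0.22 t 79.4
```

>>> move_arm(
  steps=[
    {"dx": 0.002,"dy": 0,"dz": 0.002,"spin": -0.2},
    {"dx": 0.003,"dy": 0,"dz": 0.003,"spin": -0.2},
    {"dx": 0.003,"dy": 0.001,"dz": 0.0035,"spin": -0.2},
    {"dx": 0.003,"dy": 0.003,"dz": 0.0035,"spin": -0.2},
    {"dx": 0.003,"dy": 0.005,"dz": 0.0035,"spin": -0.2},
    {"dx": 0.003,"dy": 0.0065,"dz": 0.0035,"spin": -0.2},
    {"dx": 0.003,"dy": 0.008,"dz": 0.0035,"spin": -0.2},
    {"dx": 0.003,"dy": 0.0085,"dz": 0.0035,"spin": -0.2},
  ],
)

```text
clock: 80.2
tcp_pos: [0.5352, 0.0295, 0.0289]
tcp_rot: [[0.02, 1.0, -0.008], [1.0, -0.02, -0.003], [-0.003, -0.008, -1.0]]
ft_force: [-18.0, -5.1, 14.4]
width: 0.0458
grasp_force: 40.0
```

```bash
python3 -c "
from h import *
o=observe();print(o['width'],o['grasp_force'],o['ft_force'])
go(.535,.0407,.0289,89.0)"
```

```text
0.04578697322595921 39.95961248874664 [-18.04278666  -5.07282669  14.37064713]
tcp [0.5352 0.0295 0.0289] head 88.87 d [ 0.0111 -0.0005 -0.    ] spin -0.13 t 80.2
```

>>> move_arm(
  steps=[
    {"dx": 0,"dy": -0.0015,"dz": -0.001,"spin": 0},
    {"dx": 0.001,"dy": -0.002,"dz": -0.0014,"spin": 0},
    {"dx": 0.002,"dy": -0.002,"dz": -0.0014,"spin": 0},
    {"dx": 0.003,"dy": -0.002,"dz": -0.0014,"spin": 0},
    {"dx": 0.004,"dy": -0.002,"dz": -0.0014,"spin": 0},
    {"dx": 0.005,"dy": -0.002,"dz": -0.0014,"spin": 0},
    {"dx": 0.006,"dy": -0.002,"dz": -0.0014,"spin": 0},
    {"dx": 0.006,"dy": -0.002,"dz": -0.0014,"spin": 0},
  ],
)

```text
clock: 81.0
tcp_pos: [0.535, 0.0358, 0.0289]
tcp_rot: [[0.02, 1.0, -0.004], [1.0, -0.02, -0.003], [-0.003, -0.004, -1.0]]
ft_force: [-5.2, -4.3, 1.2]
width: 0.0461
grasp_force: 39.9
```

```bash
python3 -c "
from h import *
o=observe();print(o['width'],o['grasp_force'],o['ft_force'],o['moment'])
go(.535,.0407,.0289,89.0)"
```

```text
0.046053511626062235 39.94231581687927 [-5.24167262 -4.2936968   1.21508077] [-0.87329583  1.15475273  0.41122492]
tcp [0.535  0.0358 0.0289] head 88.84 d [ 0.0049 -0.0001 -0.0001] spin -0.16 t 81.0
```

Still sliding freely (friction only). I keep pushing in y.

>>> move_arm(
  steps=[
    {"dx": 0.001,"dy": 0,"dz": 0,"spin": 0},
    {"dx": 0.0025,"dy": 0,"dz": 0,"spin": 0},
    {"dx": 0.004,"dy": 0,"dz": 0,"spin": 0},
    {"dx": 0.0055,"dy": 0,"dz": 0,"spin": 0},
    {"dx": 0.007,"dy": 0,"dz": 0,"spin": 0},
    {"dx": 0.0075,"dy": 0,"dz": 0,"spin": 0},
    {"dx": 0.0075,"dy": 0,"dz": 0,"spin": 0},
    {"dx": 0.0075,"dy": 0,"dz": 0,"spin": 0},
  ],
)

```text
clock: 81.8
tcp_pos: [0.5353, 0.0387, 0.0295]
tcp_rot: [[0.022, 1.0, -0.003], [1.0, -0.022, -0.011], [-0.011, -0.003, -1.0]]
ft_force: [-7.0, -19.4, 4.2]
width: 0.0456
grasp_force: 40.0
```

```bash
python3 -c "
from h import *
o=observe();print(o['width'],o['grasp_force'],o['ft_force'],o['moment'])
go(.535,.0407,.0289,89.0)"
```

```text
0.045623453645477804 39.99935746192932 [ -6.96661329 -19.40482852   4.19582863] [-3.40939653  1.54151448  0.69180938]
tcp [0.5353 0.0387 0.0295] head 88.74 d [ 0.002  -0.0004  0.0006] spin -0.26 t 81.8
```

>>> move_arm(
  steps=[
    {"dx": -0.002,"dy": 0.0,"dz": 0,"spin": 0},
    {"dx": -0.0035,"dy": 0.001,"dz": 0,"spin": 0},
    {"dx": -0.0035,"dy": 0.0015,"dz": 0,"spin": 0},
    {"dx": -0.0035,"dy": 0.002,"dz": 0,"spin": 0},
    {"dx": -0.0035,"dy": 0.0025,"dz": 0,"spin": 0},
    {"dx": -0.0035,"dy": 0.003,"dz": 0,"spin": 0},
    {"dx": -0.0035,"dy": 0.003,"dz": 0,"spin": 0},
    {"dx": -0.0035,"dy": 0.003,"dz": 0,"spin": 0},
  ],
)

```text
clock: 82.6
tcp_pos: [0.5356, 0.0385, 0.029]
tcp_rot: [[0.02, 1.0, -0.01], [1.0, -0.02, -0.005], [-0.005, -0.01, -1.0]]
ft_force: [-16.6, -9.3, 8.8]
width: 0.0459
grasp_force: 40.0
```

>>> move_arm(
  steps=[
    {"dx": 0.0,"dy": -0.001,"dz": 0,"spin": 0},
    {"dx": 0,"dy": -0.001,"dz": 0,"spin": 0},
    {"dx": 0,"dy": -0.002,"dz": -0.001,"spin": 0},
    {"dx": 0,"dy": -0.002,"dz": -0.01,"spin": 0},
    {"dx": 0,"dy": 0,"dz": -0.03,"spin": 0},
    {"dx": 0,"dy": 0,"dz": -0.06,"spin": 0},
    {"dx": -0.02,"dy": 0,"dz": -0.1,"spin": 0},
    {"dx": -0.04,"dy": 0,"dz": -0.14,"spin": 0},
  ],
  fingers=0.75,
)

```text
clock: 83.4
tcp_pos: [0.5385, 0.0015, 0.1714]
tcp_rot: [[0.018, 1.0, 0.0], [1.0, -0.018, 0.0], [0.0, 0.0, -1.0]]
ft_force: [0.8, 0.2, 0.7]
width: 0.0659
grasp_force: 0.0
```

>>> move_arm(
  steps=[
    {"dx": -0.03,"dy": -0.02,"dz": -0.02,"spin": 0},
    {"dx": -0.06,"dy": -0.04,"dz": -0.04,"spin": 0},
    {"dx": -0.09,"dy": -0.06,"dz": -0.05,"spin": 0},
    {"dx": -0.12,"dy": -0.08,"dz": -0.05,"spin": 0},
    {"dx": -0.15,"dy": -0.1,"dz": -0.05,"spin": 0},
    {"dx": -0.17,"dy": -0.12,"dz": -0.05,"spin": 0},
    {"dx": -0.18,"dy": -0.13,"dz": -0.05,"spin": 0},
    {"dx": -0.18,"dy": -0.13,"dz": -0.05,"spin": 0},
  ],
  fingers=0,
)

```text
clock: 84.2
tcp_pos: [0.4045, -0.1771, 0.2206]
tcp_rot: [[0.022, 1.0, 0.002], [1.0, -0.022, -0.001], [-0.001, 0.002, -1.0]]
ft_force: [-0.2, 0.4, -0.6]
width: 0.0049
grasp_force: 0.0
```

```bash
python3 fl.py .048 55; python3 -c "
from h import *
c=cam('top');q=max(blanks(c,(195,205,305,280)),key=cv2.contourArea)
u=q[:,0,0];P=np.array([onz(c,a+.5,b,.048)[1] for a,b in q[:,0] if a==u.max()]);print('right end y',P.mean(),'expect',.1213-.115)"
```

```text
far 0.5583 88.51
near 0.5097 90.06
(array([0.53556366, 0.05434   ]), 43.687747955322266, 97.76309204101562, -88.88799297809601)
tcp [ 0.4051 -0.1764  0.2203] head 88.79 d [0.2804 0.1244 0.0204] spin -0.21 t 84.25
right end y 0.004161570564950138 expect 0.0063
```

The short is flush within measuring accuracy. Pressing the cap.

>>> move_arm(
  steps=[
    {"dx": 0.04,"dy": 0.017,"dz": 0,"spin": 0},
    {"dx": 0.08,"dy": 0.034,"dz": 0,"spin": 0},
    {"dx": 0.12,"dy": 0.051,"dz": 0,"spin": 0},
    {"dx": 0.16,"dy": 0.068,"dz": 0,"spin": 0},
    {"dx": 0.2,"dy": 0.087,"dz": 0,"spin": 0},
    {"dx": 0.24,"dy": 0.106,"dz": 0,"spin": 0},
    {"dx": 0.268,"dy": 0.118,"dz": 0,"spin": 0},
    {"dx": 0.281,"dy": 0.1245,"dz": 0.0,"spin": 0},
  ],
)

```text
clock: 85.1
tcp_pos: [0.5356, 0.1063, 0.2187]
tcp_rot: [[0.015, 1.0, -0.001], [1.0, -0.015, 0.001], [0.001, -0.001, -1.0]]
ft_force: [0.4, 0.3, -0.0]
width: 0.0008
grasp_force: 0.0
```

>>> move_arm(
  steps=[
    {"dx": 0,"dy": 0,"dz": 0.0,"spin": 0},
    {"dx": 0,"dy": 0,"dz": 0.02,"spin": 0},
    {"dx": 0,"dy": 0,"dz": 0.035,"spin": 0},
    {"dx": 0,"dy": 0,"dz": 0.045,"spin": 0},
    {"dx": 0,"dy": 0,"dz": 0.055,"spin": 0},
    {"dx": 0,"dy": 0,"dz": 0.062,"spin": 0},
    {"dx": 0,"dy": 0,"dz": 0.067,"spin": 0},
    {"dx": 0,"dy": 0,"dz": 0.07,"spin": 0},
  ],
)

```text
clock: 85.9
tcp_pos: [0.5351, 0.1019, 0.1521]
tcp_rot: [[0.02, 1.0, 0.002], [1.0, -0.02, -0.001], [-0.001, 0.002, -1.0]]
ft_force: [-11.1, -4.3, 23.7]
width: 0.0005
grasp_force: 11.8
```

>>> move_arm(
  steps=[
    {"dx": 0,"dy": 0,"dz": 0,"spin": 0},
    {"dx": 0,"dy": 0,"dz": 0,"spin": 0},
    {"dx": 0,"dy": 0,"dz": 0,"spin": 0},
    {"dx": 0,"dy": 0,"dz": 0,"spin": 0},
    {"dx": 0,"dy": 0,"dz": 0,"spin": 0},
    {"dx": 0,"dy": 0,"dz": 0,"spin": 0},
    {"dx": 0,"dy": 0,"dz": 0,"spin": 0},
    {"dx": 0,"dy": 0,"dz": 0,"spin": 0},
  ],
)

```text
clock: 86.7
tcp_pos: [0.5351, 0.1019, 0.1523]
tcp_rot: [[0.02, 1.0, 0.002], [1.0, -0.02, -0.001], [-0.001, 0.002, -1.0]]
ft_force: [-7.3, -3.3, 12.7]
width: 0.0008
grasp_force: 6.4
```

>>> move_arm(
  steps=[
    {"dx": 0,"dy": 0,"dz": -0.015,"spin": 0},
    {"dx": 0,"dy": 0,"dz": -0.04,"spin": 0},
    {"dx": 0,"dy": 0,"dz": -0.06,"spin": 0},
    {"dx": -0.02,"dy": 0,"dz": -0.07,"spin": 0},
    {"dx": -0.05,"dy": -0.0,"dz": -0.07,"spin": 0},
    {"dx": -0.063,"dy": -0.0,"dz": -0.07,"spin": 0},
    {"dx": -0.067,"dy": 0,"dz": -0.07,"spin": 0},
    {"dx": -0.067,"dy": 0,"dz": -0.07,"spin": 0},
  ],
  fingers=0.8,
)

```text
clock: 87.5
tcp_pos: [0.5338, 0.0355, 0.219]
tcp_rot: [[0.02, 1.0, -0.0], [1.0, -0.02, 0.001], [0.001, -0.0, -1.0]]
ft_force: [0.5, 0.3, 0.6]
width: 0.0606
grasp_force: 0.0
```

```bash
python3 -c "
from h import *
go(.5355,.0335,.029,89)"
```

```text
tcp [0.5338 0.0355 0.219 ] head 88.83 d [-0.0021  0.0018  0.1899] spin -0.17 t 87.5
```

>>> move_arm(
  steps=[
    {"dx": 0,"dy": 0.002,"dz": 0.03,"spin": 0},
    {"dx": 0,"dy": 0.002,"dz": 0.07,"spin": 0},
    {"dx": 0,"dy": 0.002,"dz": 0.11,"spin": 0},
    {"dx": 0,"dy": 0.002,"dz": 0.15,"spin": 0},
    {"dx": 0,"dy": 0.002,"dz": 0.175,"spin": 0},
    {"dx": 0,"dy": 0.002,"dz": 0.186,"spin": 0},
    {"dx": 0,"dy": 0.002,"dz": 0.19,"spin": 0},
    {"dx": 0,"dy": 0.002,"dz": 0.19,"spin": 0},
  ],
)

```text
clock: 88.3
tcp_pos: [0.5363, 0.036, 0.03]
tcp_rot: [[0.019, 1.0, 0.001], [1.0, -0.019, 0.0], [0.0, 0.001, -1.0]]
ft_force: [0.6, -0.4, 0.1]
width: 0.07
grasp_force: 0.0
```

>>> move_arm(
  steps=[
    {"dx": 0,"dy": 0,"dz": 0,"spin": 0},
    {"dx": 0,"dy": 0,"dz": 0,"spin": 0},
    {"dx": 0,"dy": 0,"dz": 0,"spin": 0},
    {"dx": 0,"dy": 0,"dz": 0,"spin": 0},
    {"dx": 0,"dy": 0,"dz": 0,"spin": 0},
    {"dx": 0,"dy": 0,"dz": 0,"spin": 0},
    {"dx": -0.003,"dy": 0,"dz": -0.001,"spin": 0},
    {"dx": -0.006,"dy": 0,"dz": -0.002,"spin": 0},
  ],
  fingers=0,
  grip_force=40,
)

```text
clock: 89.1
tcp_pos: [0.5353, 0.0294, 0.0309]
tcp_rot: [[0.019, 1.0, -0.001], [1.0, -0.019, 0.0], [0.0, -0.001, -1.0]]
ft_force: [-1.6, 0.4, -1.6]
width: 0.0456
grasp_force: 40.0
```

>>> move_arm(
  steps=[
    {"dx": -0.01,"dy": 0,"dz": -0.001,"spin": 0},
    {"dx": -0.03,"dy": 0,"dz": -0.001,"spin": 0},
    {"dx": -0.05,"dy": 0,"dz": -0.002,"spin": 0},
    {"dx": -0.065,"dy": 0,"dz": -0.02,"spin": 0},
    {"dx": -0.065,"dy": 0,"dz": -0.06,"spin": 0},
    {"dx": -0.065,"dy": 0,"dz": -0.1,"spin": 0},
    {"dx": -0.065,"dy": 0,"dz": -0.145,"spin": 0},
    {"dx": -0.065,"dy": 0,"dz": -0.19,"spin": 0},
  ],
)

```text
clock: 89.9
tcp_pos: [0.5343, -0.0366, 0.2229]
tcp_rot: [[0.021, 1.0, 0.0], [1.0, -0.021, -0.001], [-0.001, 0.0, -1.0]]
ft_force: [1.1, -0.4, -0.8]
width: 0.0457
grasp_force: 40.0
```

```bash
python3 -c "
from h import *
o=observe();print(o['width'],o['grasp_force'],o['ft_force'])
p=bay('w',.044,-.026);print(p);go(*p,.23,87)"
```

```text
0.045688341772679705 39.998279213905334 [ 1.13064237 -0.36723967 -0.77906811]
[0.48442086 0.33519645]
tcp [ 0.5343 -0.0366  0.2229] head 88.82 d [ 0.3707 -0.0575 -0.0074] spin 1.82 t 89.9
```

>>> move_arm(
  steps=[
    {"dx": 0.01,"dy": -0.002,"dz": -0.008,"spin": 0},
    {"dx": 0.04,"dy": -0.007,"dz": -0.01,"spin": 0},
    {"dx": 0.08,"dy": -0.014,"dz": -0.01,"spin": 0},
    {"dx": 0.12,"dy": -0.021,"dz": -0.01,"spin": 0},
    {"dx": 0.16,"dy": -0.028,"dz": -0.01,"spin": 0.5},
    {"dx": 0.2,"dy": -0.035,"dz": -0.01,"spin": 1},
    {"dx": 0.24,"dy": -0.042,"dz": -0.01,"spin": 1.5},
    {"dx": 0.28,"dy": -0.05,"dz": -0.01,"spin": 1.8},
  ],
)

```text
clock: 90.7
tcp_pos: [0.4896, 0.2465, 0.2301]
tcp_rot: [[0.052, 0.999, -0.0], [0.999, -0.052, -0.001], [-0.001, -0.0, -1.0]]
ft_force: [1.0, 0.4, -1.8]
width: 0.0459
grasp_force: 40.0
```

>>> move_arm(
  steps=[
    {"dx": 0.035,"dy": -0.005,"dz": 0,"spin": 0},
    {"dx": 0.065,"dy": -0.006,"dz": 0,"spin": 0},
    {"dx": 0.085,"dy": -0.006,"dz": 0,"spin": 0},
    {"dx": 0.091,"dy": -0.006,"dz": 0,"spin": 0},
    {"dx": 0.091,"dy": -0.006,"dz": 0.03,"spin": 0},
    {"dx": 0.091,"dy": -0.006,"dz": 0.07,"spin": 0},
    {"dx": 0.091,"dy": -0.006,"dz": 0.11,"spin": 0},
    {"dx": 0.091,"dy": -0.006,"dz": 0.15,"spin": 0},
  ],
)

```text
clock: 91.5
tcp_pos: [0.4887, 0.3352, 0.0793]
tcp_rot: [[0.052, 0.999, 0.0], [0.999, -0.052, -0.001], [-0.001, 0.0, -1.0]]
ft_force: [0.8, 0.6, -2.3]
width: 0.0457
grasp_force: 40.0
```

```bash
python3 -c "
from h import *
o=observe();print(o['width'],o['grasp_force'],o['ft_force'])
go(.4844,.3352,.024,87)"
```

```text
0.04567638929506728 39.998679757118225 [ 0.78249954  0.60841139 -2.29636845]
tcp [0.4887 0.3352 0.0793] head 87.02 d [-0.0002 -0.0043  0.0553] spin 0.02 t 91.5
```

>>> move_arm(
  steps=[
    {"dx": 0,"dy": -0.003,"dz": 0.01,"spin": 0},
    {"dx": 0,"dy": -0.0045,"dz": 0.025,"spin": 0},
    {"dx": 0,"dy": -0.0045,"dz": 0.04,"spin": 0},
    {"dx": 0,"dy": -0.0045,"dz": 0.05,"spin": 0},
    {"dx": 0,"dy": -0.0045,"dz": 0.054,"spin": 0},
    {"dx": 0,"dy": -0.0045,"dz": 0.056,"spin": 0},
    {"dx": 0,"dy": -0.0045,"dz": 0.056,"spin": 0},
    {"dx": 0,"dy": -0.0045,"dz": 0.056,"spin": 0},
  ],
)

```text
clock: 92.3
tcp_pos: [0.4845, 0.3371, 0.0262]
tcp_rot: [[0.051, 0.999, 0.001], [0.999, -0.051, 0.001], [0.001, 0.001, -1.0]]
ft_force: [0.5, -0.7, -1.6]
width: 0.0451
grasp_force: 40.0
```

>>> move_arm(
  steps=[
    {"dx": 0,"dy": 0,"dz": 0,"spin": 0},
    {"dx": 0,"dy": 0,"dz": 0,"spin": 0},
    {"dx": 0,"dy": 0,"dz": 0,"spin": 0},
    {"dx": 0,"dy": 0,"dz": -0.01,"spin": 0},
    {"dx": 0,"dy": 0,"dz": -0.04,"spin": 0},
    {"dx": 0,"dy": 0,"dz": -0.09,"spin": 0},
    {"dx": 0,"dy": 0,"dz": -0.14,"spin": 0},
    {"dx": 0,"dy": 0,"dz": -0.19,"spin": 0},
  ],
  fingers=0.72,
)

```text
clock: 93.1
tcp_pos: [0.4837, 0.3367, 0.2183]
tcp_rot: [[0.051, 0.999, 0.001], [0.999, -0.051, 0.0], [0.001, 0.001, -1.0]]
ft_force: [1.1, -0.5, -0.3]
width: 0.0631
grasp_force: 0.0
```

>>> move_arm(
  steps=[
    {"dx": -0.04,"dy": -0.01,"dz": 0,"spin": 0},
    {"dx": -0.085,"dy": -0.02,"dz": 0,"spin": 0},
    {"dx": -0.13,"dy": -0.03,"dz": 0,"spin": 0},
    {"dx": -0.175,"dy": -0.04,"dz": 0,"spin": 0},
    {"dx": -0.22,"dy": -0.05,"dz": 0,"spin": 0},
    {"dx": -0.265,"dy": -0.06,"dz": 0,"spin": 0},
    {"dx": -0.31,"dy": -0.065,"dz": 0,"spin": 0},
    {"dx": -0.355,"dy": -0.07,"dz": 0,"spin": 0},
  ],
)

```text
clock: 93.9
tcp_pos: [0.3953, -0.0156, 0.2166]
tcp_rot: [[0.05, 0.999, 0.002], [0.999, -0.05, -0.0], [-0.0, 0.002, -1.0]]
ft_force: [0.6, -0.9, -0.8]
width: 0.0633
grasp_force: 0.0
```

>>> move_arm(
  steps=[
    {"dx": -0.04,"dy": 0,"dz": 0,"spin": 0},
    {"dx": -0.085,"dy": 0,"dz": 0,"spin": 0},
    {"dx": -0.13,"dy": 0,"dz": 0,"spin": 0},
    {"dx": -0.17,"dy": 0,"dz": 0,"spin": 0},
    {"dx": -0.2,"dy": 0,"dz": 0,"spin": 0},
    {"dx": -0.2,"dy": 0,"dz": 0,"spin": 0},
    {"dx": -0.2,"dy": 0,"dz": 0,"spin": 0},
    {"dx": -0.2,"dy": 0,"dz": 0,"spin": 0},
  ],
)

```text
clock: 94.7
tcp_pos: [0.386, -0.213, 0.2159]
tcp_rot: [[0.05, 0.999, 0.001], [0.999, -0.05, -0.0], [0.0, 0.001, -1.0]]
ft_force: [0.2, -0.1, 0.7]
width: 0.0632
grasp_force: 0.0
```

```bash
python3 -c "
from h import *
c=cam('top');s=cam('side')
a=cv2.resize(c['pixels'][190:310,80:230],None,fx=3,fy=3); b=cv2.resize(s['pixels'][130:250,190:320],(390,360))
b=cv2.resize(b,(350,323)); o=np.zeros((360,800,3),np.uint8);o[:,:450]=a;o[:323,450:]=b
cv2.imwrite('pics/end.png',o[:,:,::-1]);save(c,'tend')
P=c['pixels'];m=(P.max(2)<45).astype(np.uint8)*255;k=np.zeros_like(m);k[215:245,200:225]=m[215:245,200:225]
q=max(cv2.findContours(k,0,1)[0],key=cv2.contourArea);print(cv2.minEnclosingCircle(q),observe()['tcp_pos'])"
```

```text
((211.71621704101562, 228.4729766845703), 5.85707950592041) [ 0.38614157 -0.21281322  0.21580367]
```

View pics/end.png

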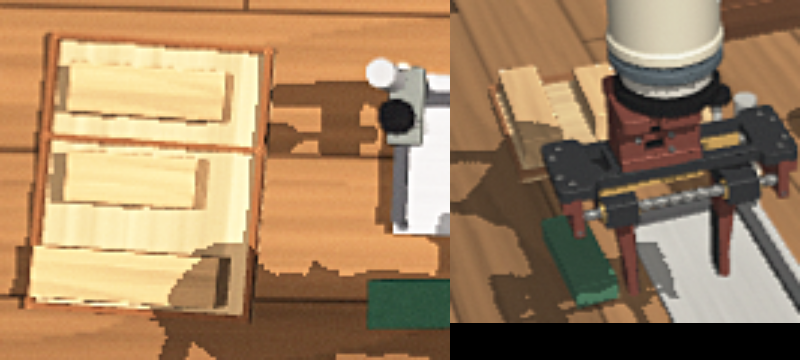

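All three lie flat inside their bays, with medium in the narrow bay and short and long in the wide one. The cap is back at its starting pixel, so the foot is up. One numeric check before I hand in.

```bash
python3 -c "
from h import *
c=np.load('top0.npy',allow_pickle=True).item()
for n,w,z,Q in(('short','w',.041,((67,152),(64,200),(196,160),(195,208))),('med','n',.031,((70,66),(67,110),(226,74),(222,122))),('long','w',.041,((32,247),(29,302),(220,256),(217,307)))):
    P=np.array([onz(c,80+x/3-.3,190+y/3-.3,z)[:2] for x,y in Q]);d=P.mean(0)-bay(w,0,0)
    print(n,np.linalg.norm(P[0]-P[2]).round(3),'bay',(np.cos(ta)*d[0]+np.sin(ta)*d[1]).round(4),(-np.sin(ta)*d[0]+np.cos(ta)*d[1]).round(4))
"
```

```text
short 0.115 bay 0.0425 0.0041
med 0.14 bay -0.0023 0.0013
long 0.166 bay -0.0457 0.001
```

```bash
python3 -c "
from cell import robot
print(robot.hand_in())"
```

```text
the job is handed in; nothing more can be done
None
```

All three blanks were gauged longest first (long 36 mm, medium 26 mm, short 36 mm), then laid flat with long and short in the wide bay and medium in the narrow bay, the foot sprung back up, and the job handed in; the long blank was re-gauged because it first sat about 2 mm off the fence, and no verdict came back.

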